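# Indent-test the honeycomb-board coupons

## Task

Run the coupons on the stock board through the indent press: raise the press foot fully with its side lever, lay every coupon flat on the bed, lengthways and side by side, with its bare end reaching right under the foot bar, and lower the foot fully with the lever. Then push the pedal down to its stop, let it come back, raise the lever fully again and lay all coupons flat in the wooden tray, leaving the foot up. Never work the pedal while the foot is not down, and leave the other things on the bench alone.

Things in the scene. Friction and masses are not known exactly. Their poses are not given: they have to be found in the camera images.
- coupon1: test coupon: a light honeycomb-board bar 150 (x) x 44 (y) x 16 mm, about 70 g, lying flat, with a wooden grip batten on top near its -x end: 50 (x) x 16 (y) mm, 24 mm high (top 40 mm above the underside), centred 45 mm from the middle. The bare +x end goes under the foot. Origin at the centre of its underside, z up. Two or three coupons are present in a run (absent ones have no pose)
- coupon2: test coupon: a light honeycomb-board bar 150 (x) x 44 (y) x 16 mm, about 70 g, lying flat, with a wooden grip batten on top near its -x end: 50 (x) x 16 (y) mm, 24 mm high (top 40 mm above the underside), centred 45 mm from the middle. The bare +x end goes under the foot. Origin at the centre of its underside, z up. Two or three coupons are present in a run (absent ones have no pose)
- coupon3: test coupon: a light honeycomb-board bar 150 (x) x 44 (y) x 16 mm, about 70 g, lying flat, with a wooden grip batten on top near its -x end: 50 (x) x 16 (y) mm, 24 mm high (top 40 mm above the underside), centred 45 mm from the middle. The bare +x end goes under the foot. Origin at the centre of its underside, z up. Two or three coupons are present in a run (absent ones have no pose)
- stock_board: plywood board 200 (x) x 270 (y) x 12 mm lying fixed on the table; the coupons start on it, side by side along its x, grips towards its -x (the robot), about 85 mm apart; it may be left or right of the robot; origin at the centre of its underside
- tray: shallow open wooden tray, fixed, 200 (x) x 270 (y) mm outside, inside about 180 x 250 mm, inner floor 12 mm and rim 42 mm above the table, walls 10 mm, the wall towards -x clear; it may be left or right of the robot; origin at the centre of its underside, x across, y along its long side
- press: bench indent press, fixed, open at the front (-x): aluminium bed 200 (x) x 250 (y) mm, its top 40 mm above the table. Origin on the table under the bed's centre, x to the rear, y left. Side fences 12 mm high, inner faces at y = -116 and 116 mm; back stop face at x = 88 mm. Portal head: columns |y| 115 to 140 mm, beam 140 to 200 mm above the table, both over x = 40 to 90 mm
- foot_bar (a point): middle of the underside of the foot bar (dark steel, 25 mm along x, 200 mm along y), which hangs under the head over press x = 20 to 45 mm; 58 mm above the table when down, 90 mm when up
- load_point (a point): point on the bed's top at press x = -10 mm, y = 0: a coupon laid along x with its centre at this x (y within 90 mm of it), bare end to the rear, reaches under and 20 mm past the foot bar, its grip batten in front of the head. A centre more than 20 mm nearer the front (x below -30 mm) is not far enough in; the back stop limits the other way
- lever (a joint): the small lever on the right side (-y) of the press head: a 100 mm arm turning about the press's y axis, with a black cross knob at its end. 0 = lever points level towards -x, foot fully down; 1.2 rad (stop) = lever raised, foot fully up. The foot height follows the lever in proportion. Friction (about 3 N at the knob) holds it where it is left; it may start a little above 0
- lever_knob (a point): centre of the lever's cross knob: a cylinder 18 mm diameter, 30 mm long along the press's y axis, turns freely with the lever between fingers that pinch its two ends; 130 mm above the table when down, about 223 mm when raised
- lever_pivot (a point): pivot of the lever, at x = 50, y = -205, z = 130 mm in the press's frame; the knob is 100 mm from it: knob = pivot + 100 mm x (-cos q along press x, + sin q up)
- pedal (a joint): hinged spring pedal, 0 = released (sloping up towards -x of its box), 0.30 rad = pressed to its stop (tread level). The spring brings it back; reaching the stop takes about 9 N on the tread point
- pedal_tread (a point): point on the middle of the pedal's upper face, 100 mm from its hinge (aluminium plate 125 x 80 x 8 mm with black ribs at the free end); about 83 mm above the table when released, 54 mm when pressed to the stop
- pedalbox: base of the pedal, fixed on the table at the left of the press, 150 (x) x 110 (y) mm; origin at the centre of its underside, hinge at x = 50 mm, 50 mm high; the free end of the pedal points to -x
- tape_roll: bystander, leave alone: cardboard tape ring, 90 mm across, 45 mm high; origin at the centre of its underside
- mug: bystander, leave alone: white mug, 80 mm across, 90 mm high; origin at the centre of its underside
- spanner: bystander, leave alone: steel spanner 170 mm long lying flat (origin near its middle); origin at the centre of its underside
- glue_jar: bystander, leave alone: jar 60 mm across, 100 mm high; origin at the centre of its underside
- core_tube: bystander, leave alone: upright brown cardboard core, 44 mm across, 120 mm high; origin at the centre of its underside
Mind the look-alikes: they are no part of the job. Leave any blue or yellow look-alike of the coupon2 alone.

How it is judged:
By the outcome, as a careful person would: the job done as asked, in the order asked, and still so for the second after the job is handed in, with the robot touching nothing.
Of coupon1, coupon2, coupon3 only 2 to 3 are there at a start; the rules pass over those that are not, and their reading is None.
At some moment in a run one of coupon1, coupon2, coupon3 may be knocked a few centimetres aside while the robot is not near it.
Once in a run the grip may slacken for a moment while it holds something.
It also fails if it takes over 210 s, if anything falls off the work surface, if the arm or the gripper's body presses on something with over 40 N, if the wrist force passes 120 N, or if a joint passes its speed limit or range.

## Robot

A 7-joint arm with a two-finger parallel gripper is mounted at the origin on the work surface. World frame = base frame: x ahead of the robot, y to its left, z up, the work surface at z = 0. Lengths are in mm, angles in rad, forces in N, time in s.
With the tool pointing down it reaches from about 425 to 925 mm from the base axis. Payload 6.8 kg.
Tool frame: the origin (TCP) lies at the very end of the fingers, on their centre line; the grasp point (between the pads) lies manip.grasp_offset behind it (manip.grasp_offset is the distance from the TCP to the grasp point, in mm); z points along the fingers, y is the direction in which the jaws open and shut (so a half turn about z gives the same grasp; the last joint's range is limited). The gripper opens to 88 mm and grips with 3 to 60 N. Pads are 20 mm wide; open, the fingers measure 115 mm over their backs; the gripper's body (75 mm by 178 mm) begins 61 mm behind the grasp point.
Start: joints at [-1.274, 0.477, 0.022, 1.555, -0.011, 1.109, -0.083], TCP at [265.837, 620.466, 222.664] pointing down, gripper open.
Joint ranges: [-2.96, 2.96], [-0.34, 2.1], [-1.41, 1.46], [0.24, 2.44], [-1.37, 4.51], [0.17, 1.92], [-2.96, 2.96]. Speed limits (rad/s): [2.39, 2.39, 3.14, 3.14, 3.14, 3.14, 3.14].

## Interface

Orientations are given as a 3x3 rotation matrix whose columns are the frame's x, y, z axes.
In Python, from rig import manip gives the robot as it stands.
- The arm moves only by the tool drive_tool, never from a script. Its argument "plan" is a list of rows, each an object of numbers: "jaw": the opening, from 0 (shut) to 1 (fully open); "tx", "ty", "tz": the shift along the tool's x, y, z in m; "wx", "wy", "wz": the turn, a rotation vector about the tool's x, y, z in units of 5 degrees (1.0 is 5 degrees). A call has 1 to 12 rows; each row is the pose to reach, as a shift and turn from the pose commanded when the call began, along the tool's axes at that moment; what a row does not reach only later rows make up. A row lasts 1/10 s, in which the tool goes at most 50 mm and 8.59 degrees, less where a joint would pass 70% of its speed; a pose out of reach is approached as far as the arm can. A call with a gripper value outside its range is refused whole. The fingers move at their own pace and stop on an object; "squeeze" is the grip in N (left out, the last holds). Time passes only in rows, so rows that repeat a pose let the fingers close. It gives the time, the measured TCP pose, the force and the opening at its end, in the units of the state.
- manip.state(): the state, without advancing time (a new reading comes with each control period).
- manip.snapshot(name): name is "side" or "top"; returns a dict with "color" (400x640x3 uint8, red, green, blue), "z_map" (400x640 float32, mm along the optical axis (not along the pixel's ray), 0 where there is no reading), "vertical_fov" (degrees; the focal length in pixels is half the picture's height over the tangent of half this angle, whatever the lens; pixels are square), "cx", "cy" (the principal point, pixels), "distortion" ([k1, k2, p1, p2, k3] as OpenCV has them; the pictures are not rectified), "rvec" (rotation vector, rad) and "tvec" (3), from world to camera coordinates, as OpenCV has them. Camera axes: x right, y down, z forward; pixel columns grow to the right and rows downward; lengths in mm; the calibration is good to about 2 mm. A picture is of the moment at which its call begins.
- manip.job_done(): hands the job in, once; it reports no verdict.
The state is a dict: "clock": time; "qpos": joint angles; "joint_vel": joint speeds; "effort": joint torques, N m; "eef_pos": TCP position; "tcp_rot": TCP orientation; "contact_force": force on the tool from outside, world axes, zero at the start; "torque": the same for the moment, N m; "finger_gap": finger opening in mm.
Only numpy, scipy, OpenCV 4.12 (cv2) and the standard library are available. Lean on these libraries where they do the work, as an engineer would, in place of code of your own. Each camera call takes 0.05 s, during which the arm holds its last target.

## Working session

There is one attempt and no reset: what is moved stays moved. The work goes in short steps, Python scripts to look and compute and a tool call to move; the robot and the scene stay as the last step left them, time stands still between calls to the robot, and variables do not carry over. Pictures are saved under pics/ and viewed, and the job is handed in when it is done.

Besides the shell and the picture viewer there is one more tool, called after "Request:" by a JSON object that holds its "op" and its "data", one argument or row to a line. drive_tool: Moves the arm, as the interface text tells. Its arguments: {"type":"object","properties":{"plan":{"type":"array"},"squeeze":{"type":"number"}},"required":["plan"]}

```bash
ls; mkdir -p pics; cat > h.py <<'E'
import numpy as np, cv2
from rig import manip
def snap(n,save=None):
    s=manip.snapshot(n)
    if save: cv2.imwrite('pics/'+save+'.png',cv2.cvtColor(s['color'],cv2.COLOR_RGB2BGR))
    np.save('/tmp/'+n+'.npy',s,allow_pickle=True)
    return s
def load(n): return np.load('/tmp/'+n+'.npy',allow_pickle=True).item()
def K(s):
    f=200/np.tan(np.radians(s['vertical_fov'])/2)
    return np.array([[f,0,s['cx']],[0,f,s['cy']],[0,0,1.]])
def ray(s,uv):
    p=cv2.undistortPoints(np.array(uv,float).reshape(-1,1,2),K(s),np.array(s['distortion'],float)).reshape(-1,2)
    return np.c_[p,np.ones(len(p))]
def RT(s): return cv2.Rodrigues(np.array(s['rvec'],float))[0],np.array(s['tvec'],float).ravel()
def atz(s,uv,z):
    R,t=RT(s); d=ray(s,uv)@R; c=-R.T@t
    return c+d*((z-c[2])/d[:,2])[:,None]
def bydepth(s,uv):
    R,t=RT(s); uv=np.array(uv).reshape(-1,2); d=ray(s,uv)
    z=np.array([s['z_map'][int(round(v)),int(round(u))] for u,v in uv])
    return (d*z[:,None]-t)@R
def proj(s,P): return cv2.projectPoints(np.array(P,float).reshape(-1,1,3),np.array(s['rvec'],float),np.array(s['tvec'],float),K(s),np.array(s['distortion'],float))[0].reshape(-1,2)
def crop(s,u0,v0,u1,v1,k,name):
    c=s['color'][v0:v1,u0:u1]; c=cv2.resize(c,None,fx=k,fy=k,interpolation=cv2.INTER_CUBIC)
    cv2.imwrite('pics/'+name+'.png',cv2.cvtColor(c,cv2.COLOR_RGB2BGR))
def st():
    s=manip.state(); print(s['clock'],np.round(s['eef_pos'],1),np.round(s['tcp_rot'],3).tolist(),np.round(s['contact_force'],1),s['finger_gap'])
    return s
E
python3 - <<'E'
from h import *
print(manip.grasp_offset)
st()
for n in('side','top'):
    s=snap(n,n+'0'); R,t=RT(s); print(n,-R.T@t,s['vertical_fov'],s['distortion'])
E
```

```text
pics
18.700000000000003
0.0 [265.6 619.9 221.7] [[-0.919, 0.394, -0.001], [0.394, 0.919, -0.002], [-0.0, -0.002, -1.0]] [-0.4  0.6  0.9] 87.26886489104858
side [ -61.11396257 -738.13821941  993.65562766] 51.83812222494838 [0.00611526 0.         0.         0.         0.        ]
top [ 285.55100756   98.29054805 2040.52832811] 42.523738260922954 [-0.17144055  0.          0.          0.          0.        ]
```

View pics/side0.png

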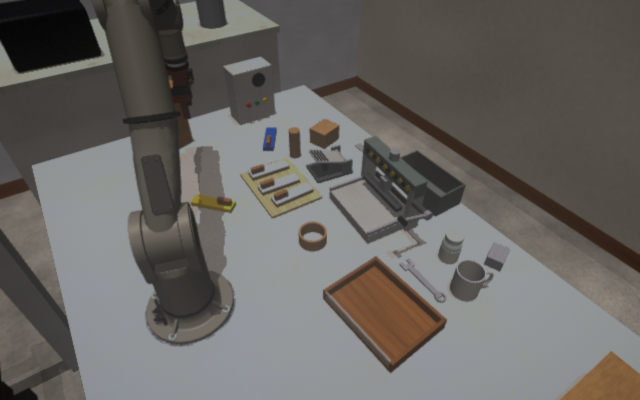

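View pics/top0.png

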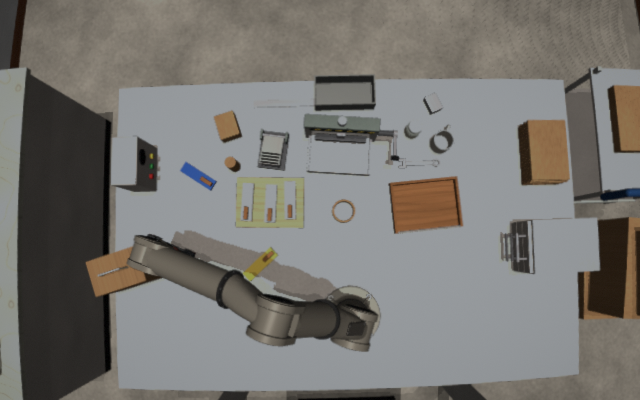

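```bash
python3 - <<'E'
from h import *
s=load('top')
crop(s,225,165,365,240,5.7,'t_stock'); crop(s,240,95,450,185,3.8,'t_press')
crop(load('side'),230,130,350,220,6.5,'s_stock');crop(load('side'),300,120,480,260,4.2,'s_press');crop(s,380,165,475,240,7,'t_tray')
E
```

```text
(no output)
```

View pics/t_stock.png

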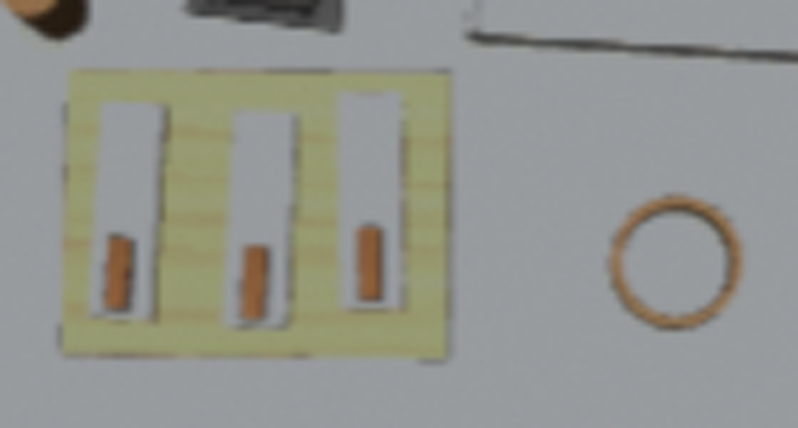

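View pics/t_press.png

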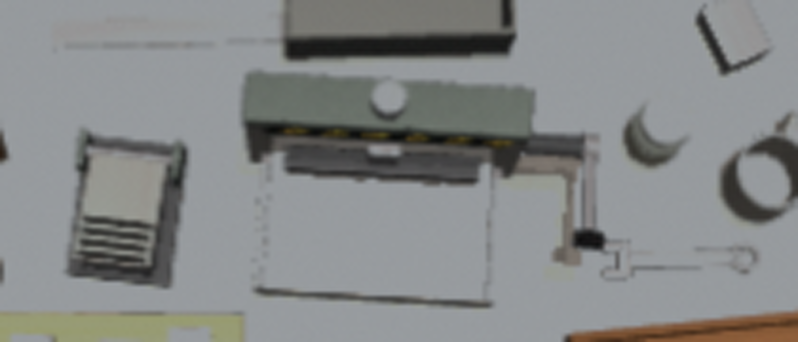

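View pics/s_press.png

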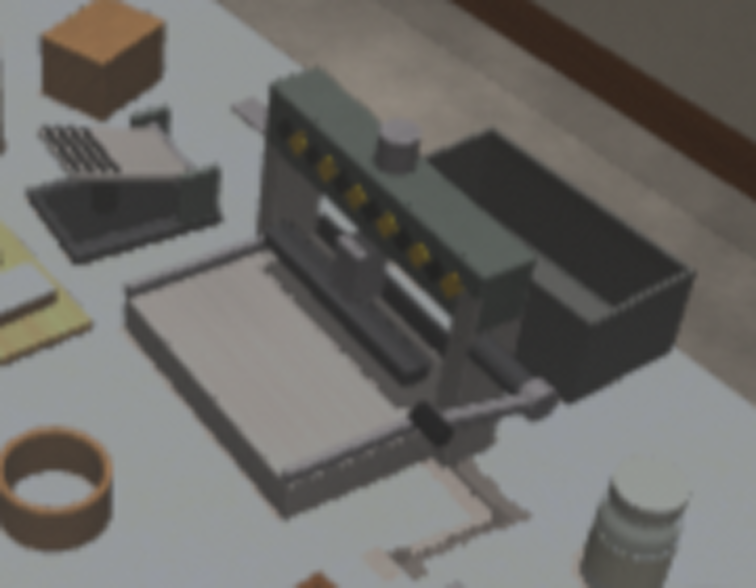

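View pics/s_stock.png

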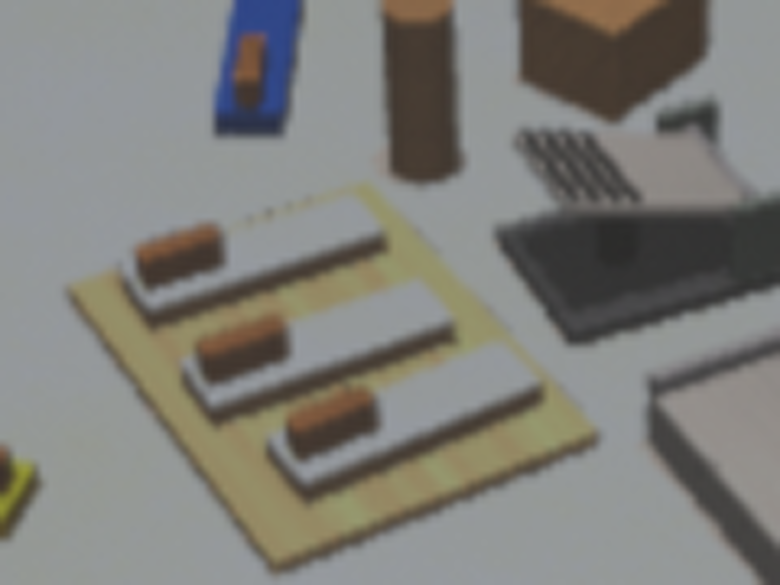

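View pics/t_tray.png

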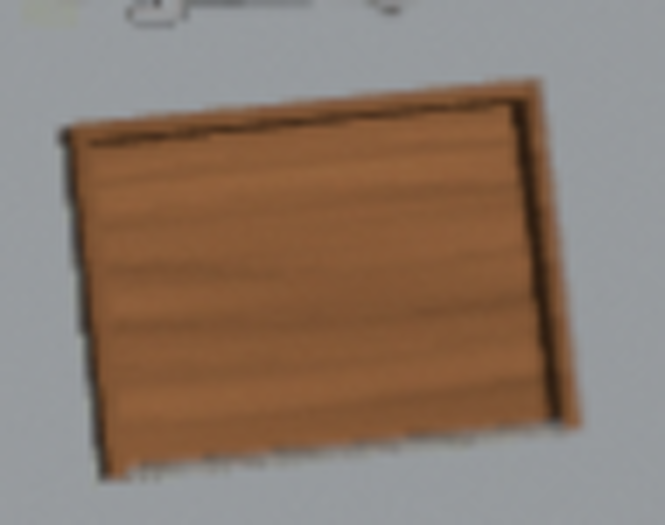

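```bash
cat > fit.py <<'E'
from h import *
from scipy.optimize import least_squares
C={'t_stock':('top',225,165,5.7),'t_press':('top',240,95,3.8),'s_press':('side',300,120,4.2),'s_stock':('side',230,130,6.5),'t_tray':('top',380,165,7)}
def px(c,p):
    n,u,v,k=C[c]; p=np.array(p,float); return (p+.5)/k-.5+[u,v]
S={'top':load('top'),'side':load('side')}
def fit(obs,x0,name):
    def res(q,full=False):
        c,s=np.cos(q[2]),np.sin(q[2]); r=[]
        for cr,p,P in obs:
            W=[q[0]+c*P[0]-s*P[1],q[1]+s*P[0]+c*P[1],P[2]]
            r.append((proj(S[C[cr][0]],W)[0]-px(cr,p)))
        return np.array(r) if full else np.ravel(r)
    o=least_squares(res,x0,loss='soft_l1',x_scale=[100,100,.1])
    print(name,np.round(o.x,3)); print(np.round(res(o.x,True),1).tolist())
    return o.x
if __name__=='__main__':
  fit([('t_press',(247,73),(90,140,200)),('t_press',(535,88),(90,-140,200)),('t_press',(255,289),(-100,125,40)),('t_press',(490,302),(-100,-125,40)),
     ('s_press',(287,517),(-100,-125,0)),('s_press',(126,325),(-100,125,0)),('s_press',(487,278),(40,-140,200)),('s_press',(270,88),(40,140,200)),('s_press',(533,262),(90,-140,200)),('s_press',(318,68),(90,140,200))],[700,100,0],'press')
  # tray rim corners z=42
  fit([('t_tray',(66,128),(100,135,42)),('t_tray',(540,80),(100,-135,42)),('t_tray',(581,424),(-100,-135,42)),('t_tray',(106,476),(-100,135,42))],[550,-200,0],'tray')
  fit([('t_stock',(70,71),(100,135,12)),('t_stock',(452,71),(100,-135,12)),('t_stock',(448,358),(-100,-135,12)),('t_stock',(63,355),(-100,135,12)),('s_stock',(598,437),(100,-135,12)),('s_stock',(278,565),(-100,-135,12)),('s_stock',(68,290),(-100,135,12))],[550,300,0],'stock')
  for nm,b,y in (('A',[(105,311),(129,312),(108,235),(133,236)],(103,102)),('B',[(240,318),(263,320),(246,245),(270,247)],(235,111)),('C',[(357,300),(381,300),(359,226),(382,227)],(338,93))):
    P=[(-70,8,52),(-70,-8,52),(-20,8,52),(-20,-8,52)]
    o=[('t_stock',p,q) for p,q in zip(b,P)]+[('t_stock',y,(75,22,28))]
    if nm=='A': o+=[('s_stock',(157,318),(-75,-22,12+8)),('s_stock',(386,236),(75,-22,28))]
    if nm=='B': o+=[('s_stock',(455,323),(75,-22,28)),('s_stock',(216,410),(-75,-22,28))]
    if nm=='C': o+=[('s_stock',(543,383),(75,-22,28)),('s_stock',(312,483),(-75,-22,28))]
    fit(o,[550,300,0],nm)
  print(atz(S['top'],[px('t_press',(590,238))],133)) # knob
  print(atz(S['side'],[px('s_press',(433,424))],133)) # knob
  print('tape',atz(S['top'],[px('t_stock',(676,262))],45))
E
python3 fit.py
```

```text
press [ 6.6244e+02  2.4339e+01 -8.5000e-02]
[[0.0, -0.8], [0.3, -0.1], [0.0, -0.1], [1.6, 0.4], [-0.8, 1.1], [-0.8, 0.6], [-0.6, -0.2], [-0.3, -2.0], [1.6, -1.4], [0.4, -1.0]]
tray [ 4.30093e+02 -3.07672e+02  7.70000e-02]
[[0.2, -0.6], [-0.4, -0.5], [-0.1, 0.6], [0.2, 0.5]]
stock [ 4.55201e+02  3.06183e+02 -2.90000e-02]
[[0.0, -0.1], [0.4, 0.1], [0.7, 0.1], [0.2, 0.1], [0.5, -1.2], [-0.5, -0.3], [-0.5, -0.9]]
A [ 4.58354e+02  3.95538e+02 -7.00000e-02]
[[0.1, -0.4], [-0.0, -0.4], [0.3, 0.1], [0.0, 0.1], [0.1, -0.2], [-1.2, 0.3], [-0.1, -0.8]]
B [ 4.49745e+02  3.02432e+02 -6.40000e-02]
[[0.4, 0.1], [0.5, -0.1], [-0.0, 0.0], [-0.1, -0.1], [0.2, -0.1], [-0.0, -0.5], [-0.8, -0.6]]
C [ 4.61583e+02  2.26528e+02 -2.00000e-03]
[[0.4, -0.1], [0.4, -0.2], [-0.1, 0.0], [-0.0, -0.2], [0.1, -0.1], [-0.0, -0.3], [-1.3, -0.2]]
[[ 603.11521314 -178.48155457  133.        ]]
[[ 614.10372778 -163.97400384  133.        ]]
tape [[412.46018506  18.72729923  45.        ]]
```

```bash
python3 - <<'E'
from h import *
from fit import px,S
a=px('t_press',(590,238));b=px('s_press',(433,424));print(a,b)
P=[]
for n,uv in(('top',a),('side',b)):
    s=S[n];R,t=RT(s);p=ray(s,[uv])[0]; P.append((np.c_[R,t],p[:2]))
X=cv2.triangulatePoints(P[0][0],P[1][0],P[0][1].reshape(2,1),P[1][1].reshape(2,1)).ravel();print('knob tri',X[:3]/X[3])
print('depth',bydepth(S['top'],[a]),bydepth(S['side'],[b]))
# depth point of bed top, pedal, tray floor
s=S['top']
for nm,uv in (('bed',(340,155)),('tray',(425,205)),('beam',(342,122)),('table',(330,230)),('bed2',(315,165)),('pedalrib',(270,158)),('ped',(272,140))): print(nm,bydepth(s,[uv]).round(1))
crop(s,250,120,300,180,10,'t_ped'); crop(S['side'],300,140,360,185,12,'s_ped'); crop(s,375,120,450,175,10,'t_knob'); crop(S['side'],380,195,450,260,10,'s_knob')
E
```

```text
[394.89473684 157.26315789] [402.71428571 220.57142857]
knob tri [ 600.12949756 -175.88135913  150.83604109]
depth [[ 597.74117022 -173.79782407  165.28052444]] [[ 592.15094299 -182.64132201  160.98177246]]
bed [[633.3  24.8  34.5]]
tray [[ 428.6 -309.7   10.9]]
beam [[722.2  20.9 220.3]]
table [[339.5  71.2  -5.4]]
bed2 [[593.7 124.3  47.4]]
pedalrib [[619.1 296.7  87.7]]
ped [[696.9 291.7  52. ]]
```

View pics/t_ped.png

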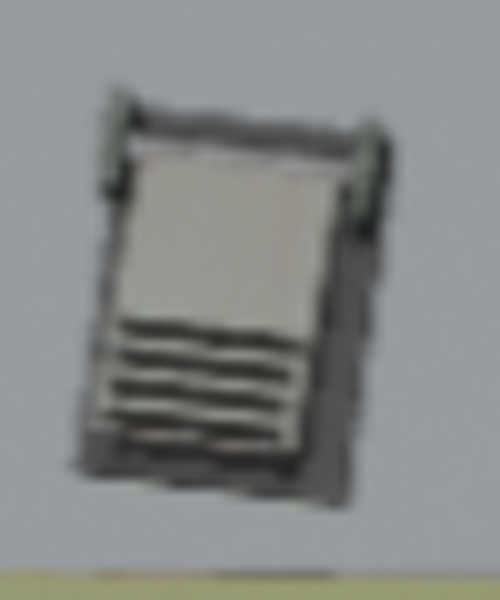

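View pics/s_ped.png

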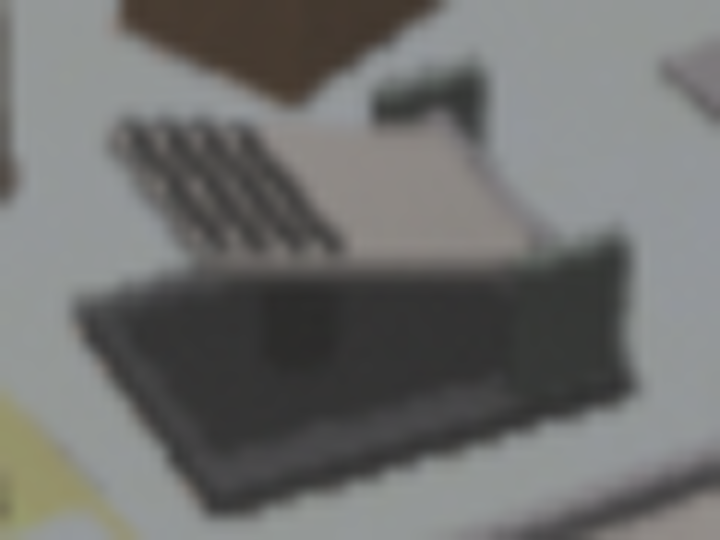

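View pics/t_knob.png

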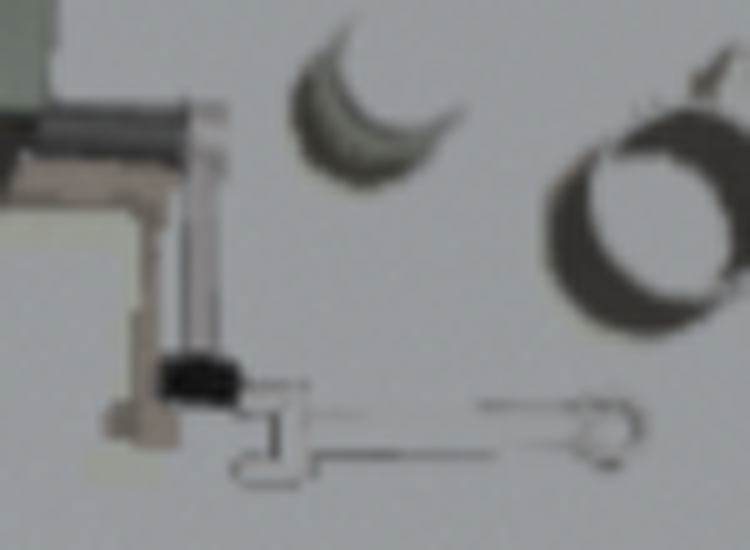

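View pics/s_knob.png

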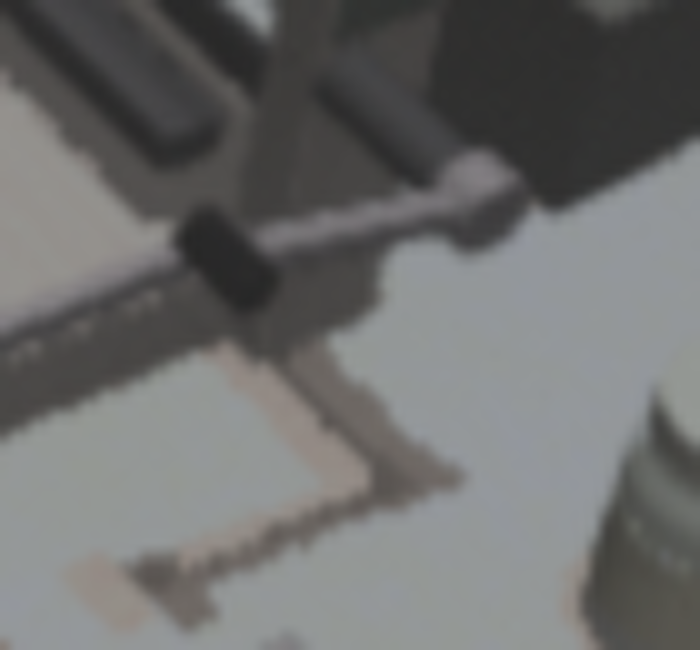

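```bash
cat > ped.py <<'E'
from fit import *
C['t_ped']=('top',250,120,10);C['s_ped']=('side',300,140,12)
e=50-125*np.cos(.3); z=91
fit([('t_ped',(90,428),(e,40,z)),('t_ped',(298,452),(e,-40,z)),('s_ped',(215,515),(-75,-55,0)),('t_ped',(348,505),(-75,-55,5)),('t_ped',(80,468),(-75,55,5)),('s_ped',(640,390),(75,-55,0)),('s_ped',(120,135),(e,40,z)),('s_ped',(195,262),(e,-40,z))],[660,290,0],'ped')
E
python3 ped.py
cat >> h.py <<'E'
def go(x,y,z,yaw):
    """numbers for tool-frame shift/turn to put TCP at x,y,z, jaw axis = (-sin,cos)yaw, pointing down"""
    from scipy.spatial.transform import Rotation as Ro
    s=manip.state(); R=np.array(s['tcp_rot']); p=np.array(s['eef_pos'])
    c,sn=np.cos(yaw),np.sin(yaw)
    T=np.array([[-c,-sn,0],[-sn,c,0],[0,0,-1.]])
    d=R.T@(np.array([x,y,z])-p)/1000
    w=np.degrees(Ro.from_matrix(R.T@T).as_rotvec())/5
    print('t',np.round(d,4),'w',np.round(w,3),'rows>=',round(max(np.linalg.norm(d)/.05,np.linalg.norm(w)*5/8.59),1))
def pw(x,y,P=(662.4,24.3,-0.085)):
    c,s=np.cos(P[2]),np.sin(P[2]); return np.round([P[0]+c*x-s*y,P[1]+s*x+c*y],1)
E
python3 -c "
from h import *
go(600,-176,260,-.085)"
```

```text
ped [ 6.65675e+02  2.90408e+02 -1.52000e-01]
[[0.1, -0.1], [-0.2, 0.1], [-0.0, 0.6], [0.2, -0.1], [-0.1, 0.2], [0.0, 0.7], [-1.2, -1.6], [1.4, -0.4]]
t [-0.6208 -0.6    -0.0372] w [-1.800e-02 -2.000e-03 -3.665e+00] rows>= 17.3
```

Request:
{"op": "drive_tool", "data": {
  "plan": [
    {"tx": -0.03, "ty": -0.03, "tz": -0.037, "wz": -0.5, "jaw": 0.8},
    {"tx": -0.62, "ty": -0.6, "tz": -0.037, "wz": -3.665, "jaw": 0.8},
    {"tx": -0.62, "ty": -0.6, "tz": -0.037, "wz": -3.665, "jaw": 0.8},
    {"tx": -0.62, "ty": -0.6, "tz": -0.037, "wz": -3.665, "jaw": 0.8},
    {"tx": -0.62, "ty": -0.6, "tz": -0.037, "wz": -3.665, "jaw": 0.8},
    {"tx": -0.62, "ty": -0.6, "tz": -0.037, "wz": -3.665, "jaw": 0.8},
    {"tx": -0.62, "ty": -0.6, "tz": -0.037, "wz": -3.665, "jaw": 0.8},
    {"tx": -0.62, "ty": -0.6, "tz": -0.037, "wz": -3.665, "jaw": 0.8},
    {"tx": -0.62, "ty": -0.6, "tz": -0.037, "wz": -3.665, "jaw": 0.8},
    {"tx": -0.62, "ty": -0.6, "tz": -0.037, "wz": -3.665, "jaw": 0.8}
  ],
  "squeeze": 20
}}

```text
invalid input
```

```bash
python3 -c "
from h import *
st();go(600,-176,250,-.085)"
```

```text
0.1 [265.6 620.  221.8] [[-0.919, 0.394, -0.001], [0.394, 0.919, -0.001], [-0.0, -0.002, -1.0]] [ 0.4 -0.   0.4] 87.60711039651314
t [-0.6208 -0.6    -0.0272] w [-1.800e-02 -2.000e-03 -3.665e+00] rows>= 17.3
```

Request:
{"op": "drive_tool", "data": {
  "plan": [
    {"jaw": 0.8, "tx": -0.03, "ty": -0.03, "tz": -0.03, "wx": 0, "wy": 0, "wz": -0.5},
    {"jaw": 0.8, "tx": -0.3, "ty": -0.29, "tz": -0.037, "wx": 0, "wy": 0, "wz": -3.66}
  ],
  "squeeze": 20
}}

```text
clock: 0.3
eef_pos: [299.7, 538.5, 254.6]
tcp_rot: [[-0.979, 0.203, 0.001], [0.203, 0.979, 0.004], [-0.0, 0.004, -1.0]]
contact_force: [0.9, -0.3, 0.6]
finger_gap: 75.1
```

```bash
python3 -c "
from h import *
st();go(600,-176,250,-.085)"
```

```text
0.3 [299.7 538.5 254.6] [[-0.979, 0.203, 0.001], [0.203, 0.979, 0.004], [-0.0, 0.004, -1.0]] [ 0.9 -0.3  0.6] 75.09907593465215
t [-0.4389 -0.6389  0.0021] w [ 0.045  0.005 -1.364] rows>= 15.5
```

Request:
{"op": "drive_tool", "data": {
  "plan": [
    {"jaw": 0.8, "tx": -0.439, "ty": -0.639, "tz": 0.002, "wx": 0.045, "wy": 0, "wz": -1.36},
    {"jaw": 0.8, "tx": -0.439, "ty": -0.639, "tz": 0.002, "wx": 0.045, "wy": 0, "wz": -1.36},
    {"jaw": 0.8, "tx": -0.439, "ty": -0.639, "tz": 0.002, "wx": 0.045, "wy": 0, "wz": -1.36},
    {"jaw": 0.8, "tx": -0.439, "ty": -0.639, "tz": 0.002, "wx": 0.045, "wy": 0, "wz": -1.36},
    {"jaw": 0.8, "tx": -0.439, "ty": -0.639, "tz": 0.002, "wx": 0.045, "wy": 0, "wz": -1.36},
    {"jaw": 0.8, "tx": -0.439, "ty": -0.639, "tz": 0.002, "wx": 0.045, "wy": 0, "wz": -1.36},
    {"jaw": 0.8, "tx": -0.439, "ty": -0.639, "tz": 0.002, "wx": 0.045, "wy": 0, "wz": -1.36},
    {"jaw": 0.8, "tx": -0.439, "ty": -0.639, "tz": 0.002, "wx": 0.045, "wy": 0, "wz": -1.36},
    {"jaw": 0.8, "tx": -0.439, "ty": -0.639, "tz": 0.002, "wx": 0.045, "wy": 0, "wz": -1.36},
    {"jaw": 0.8, "tx": -0.439, "ty": -0.639, "tz": 0.002, "wx": 0.045, "wy": 0, "wz": -1.36},
    {"jaw": 0.8, "tx": -0.439, "ty": -0.639, "tz": 0.002, "wx": 0.045, "wy": 0, "wz": -1.36},
    {"jaw": 0.8, "tx": -0.439, "ty": -0.639, "tz": 0.002, "wx": 0.045, "wy": 0, "wz": -1.36}
  ]
}}

```text
clock: 1.5
eef_pos: [529.2, -20.2, 251.0]
tcp_rot: [[-0.996, 0.092, -0.001], [0.092, 0.996, -0.004], [0.0, -0.004, -1.0]]
contact_force: [0.6, 1.6, 0.0]
finger_gap: 70.4
```

```bash
python3 -c "
from h import *
st();go(600,-176,225,-.085)"
```

```text
1.5 [529.2 -20.2 251. ] [[-0.996, 0.092, -0.001], [0.092, 0.996, -0.004], [0.0, -0.004, -1.0]] [0.6 1.6 0. ] 70.35228797130851
t [-0.0849 -0.1485  0.0265] w [-0.043 -0.004 -0.083] rows>= 3.5
```

Request:
{"op": "drive_tool", "data": {
  "plan": [
    {"jaw": 0.8, "tx": -0.085, "ty": -0.1485, "tz": 0.026, "wx": 0, "wy": 0, "wz": -0.08},
    {"jaw": 0.8, "tx": -0.085, "ty": -0.1485, "tz": 0.026, "wx": 0, "wy": 0, "wz": -0.08},
    {"jaw": 0.8, "tx": -0.085, "ty": -0.1485, "tz": 0.026, "wx": 0, "wy": 0, "wz": -0.08},
    {"jaw": 0.8, "tx": -0.085, "ty": -0.1485, "tz": 0.026, "wx": 0, "wy": 0, "wz": -0.08},
    {"jaw": 0.8, "tx": -0.085, "ty": -0.1485, "tz": 0.026, "wx": 0, "wy": 0, "wz": -0.08},
    {"jaw": 0.8, "tx": -0.085, "ty": -0.1485, "tz": 0.026, "wx": 0, "wy": 0, "wz": -0.08}
  ]
}}

```text
clock: 2.1
eef_pos: [599.5, -173.9, 224.9]
tcp_rot: [[-0.996, 0.086, -0.002], [0.086, 0.996, -0.003], [0.002, -0.004, -1.0]]
contact_force: [0.0, 0.5, -0.2]
finger_gap: 70.5
```

```bash
python3 -c "
from h import *
st();go(600,-176,132,-.085)
s=snap('side');crop(s,360,160,460,250,7,'s_k2')"
```

```text
2.1 [ 599.5 -173.9  224.9] [[-0.996, 0.086, -0.002], [0.086, 0.996, -0.003], [0.002, -0.004, -1.0]] [ 0.   0.5 -0.2] 70.47026638846022
t [-0.0009 -0.0018  0.0929] w [-0.04  -0.019 -0.013] rows>= 1.9
```

View pics/s_k2.png

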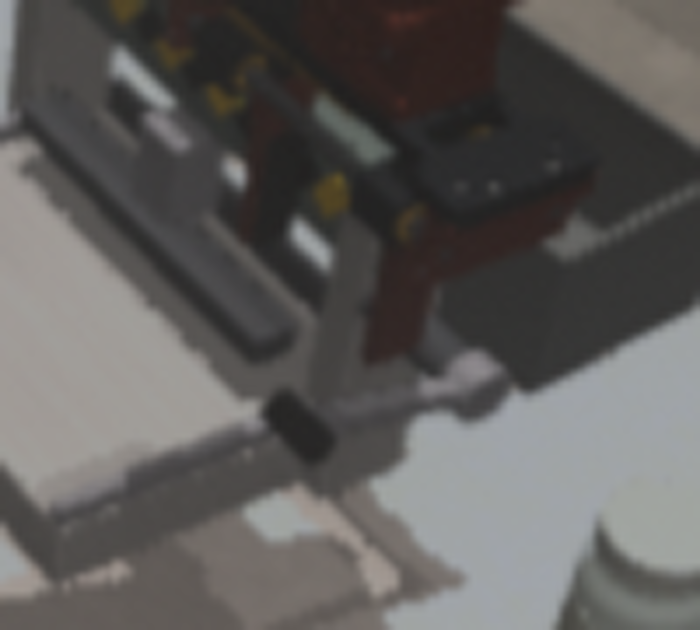

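Request:
{"op": "drive_tool", "data": {
  "plan": [
    {"jaw": 0.8, "tx": -0.001, "ty": -0.002, "tz": 0.04, "wx": 0, "wy": 0, "wz": 0},
    {"jaw": 0.8, "tx": -0.001, "ty": -0.002, "tz": 0.06, "wx": 0, "wy": 0, "wz": 0},
    {"jaw": 0.8, "tx": -0.001, "ty": -0.002, "tz": 0.08, "wx": 0, "wy": 0, "wz": 0},
    {"jaw": 0.8, "tx": -0.001, "ty": -0.002, "tz": 0.093, "wx": 0, "wy": 0, "wz": 0},
    {"jaw": 0.8, "tx": -0.001, "ty": -0.002, "tz": 0.093, "wx": 0, "wy": 0, "wz": 0}
  ]
}}

```text
clock: 2.65
eef_pos: [599.6, -174.6, 131.2]
tcp_rot: [[-0.997, 0.083, -0.003], [0.083, 0.997, -0.003], [0.003, -0.003, -1.0]]
contact_force: [-1.2, -0.0, -0.6]
finger_gap: 70.5
```

```bash
python3 -c "
from h import *
st()
s=snap('side');crop(s,360,160,460,250,7,'s_k3');s=snap('top');crop(s,360,110,430,180,8,'t_k3')"
```

```text
2.65 [ 599.6 -174.6  131.2] [[-0.997, 0.083, -0.003], [0.083, 0.997, -0.003], [0.003, -0.003, -1.0]] [-1.2 -0.  -0.6] 70.47295834859156
```

View pics/s_k3.png

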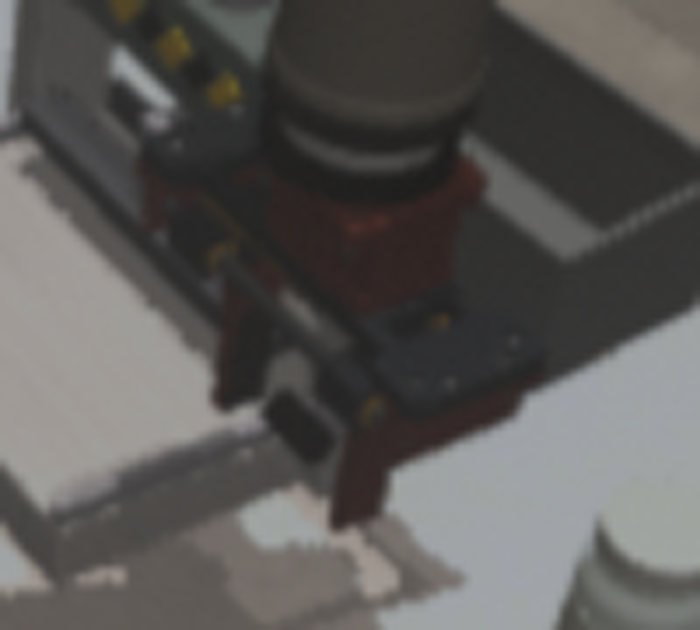

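View pics/t_k3.png

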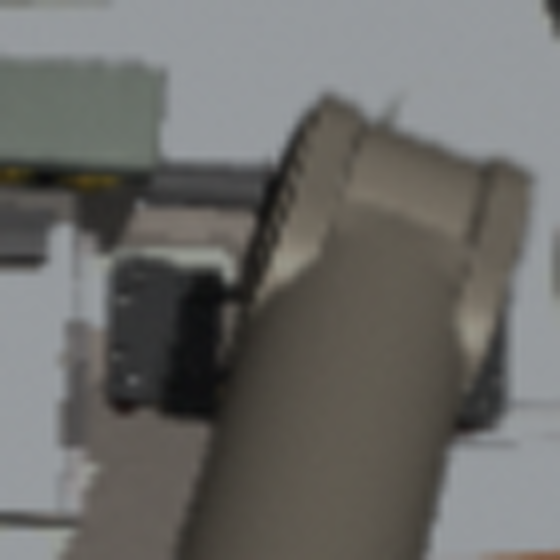

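Knob sits between the fingers (side crop, knob at about (300,420) with fingers at both ends). Close.

Request:
{"op": "drive_tool", "data": {
  "plan": [
    {"jaw": 0.2, "tx": 0, "ty": 0, "tz": 0, "wx": 0, "wy": 0, "wz": 0},
    {"jaw": 0.2, "tx": 0, "ty": 0, "tz": 0, "wx": 0, "wy": 0, "wz": 0},
    {"jaw": 0.2, "tx": 0, "ty": 0, "tz": 0, "wx": 0, "wy": 0, "wz": 0},
    {"jaw": 0.2, "tx": 0, "ty": 0, "tz": 0, "wx": 0, "wy": 0, "wz": 0},
    {"jaw": 0.2, "tx": 0, "ty": 0, "tz": 0, "wx": 0, "wy": 0, "wz": 0},
    {"jaw": 0.2, "tx": 0, "ty": 0, "tz": 0, "wx": 0, "wy": 0, "wz": 0}
  ],
  "squeeze": 20
}}

```text
clock: 3.35
eef_pos: [600.7, -176.0, 132.7]
tcp_rot: [[-0.996, 0.085, -0.001], [0.085, 0.996, -0.003], [0.001, -0.003, -1.0]]
contact_force: [0.3, 1.6, 0.4]
finger_gap: 29.8
```

```bash
python3 -c "
from h import *
st()
s=snap('side');crop(s,360,160,460,250,7,'s_k4')"
```

```text
3.35 [ 600.7 -176.   132.7] [[-0.996, 0.085, -0.001], [0.085, 0.996, -0.003], [0.001, -0.003, -1.0]] [0.3 1.6 0.4] 29.79820666783363
```

View pics/s_k4.png

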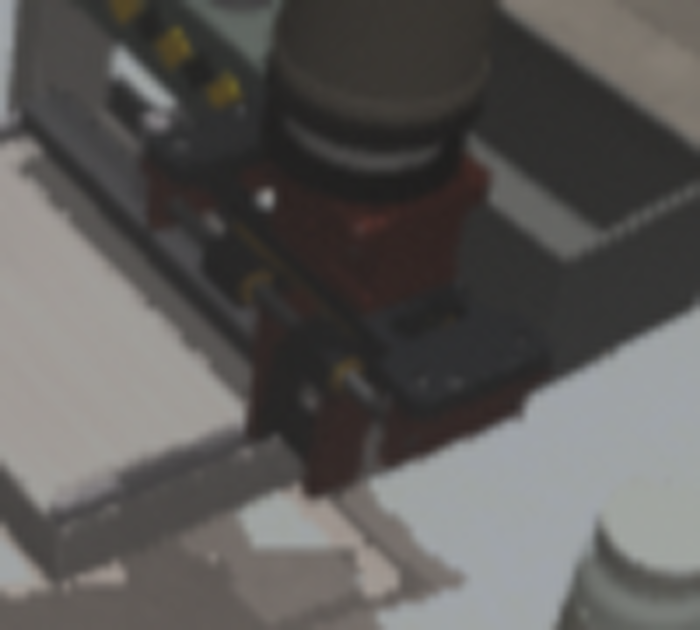

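Request:
{"op": "drive_tool", "data": {
  "plan": [
    {"jaw": 0.2, "tx": -0.0025, "ty": 0, "tz": -0.0095, "wx": 0, "wy": 0, "wz": 0},
    {"jaw": 0.2, "tx": -0.0057, "ty": 0, "tz": -0.0181, "wx": 0, "wy": 0, "wz": 0},
    {"jaw": 0.2, "tx": -0.01, "ty": 0, "tz": -0.027, "wx": 0, "wy": 0, "wz": 0},
    {"jaw": 0.2, "tx": -0.0153, "ty": 0, "tz": -0.0357, "wx": 0, "wy": 0, "wz": 0},
    {"jaw": 0.2, "tx": -0.0153, "ty": 0, "tz": -0.0357, "wx": 0, "wy": 0, "wz": 0}
  ]
}}

```text
clock: 3.9
eef_pos: [616.8, -177.3, 169.9]
tcp_rot: [[-0.996, 0.085, 0.0], [0.085, 0.996, -0.003], [-0.001, -0.003, -1.0]]
contact_force: [-3.2, 2.9, 2.3]
finger_gap: 29.5
```

```bash
python3 -c "
from h import *
st()"
```

```text
3.9 [ 616.8 -177.3  169.9] [[-0.996, 0.085, 0.0], [0.085, 0.996, -0.003], [-0.001, -0.003, -1.0]] [-3.2  2.9  2.3] 29.512170307890205
```

Request:
{"op": "drive_tool", "data": {
  "plan": [
    {"jaw": 0.2, "tx": -0.006, "ty": 0, "tz": -0.008, "wx": 0, "wy": 0, "wz": 0},
    {"jaw": 0.2, "tx": -0.0128, "ty": 0, "tz": -0.0152, "wx": 0, "wy": 0, "wz": 0},
    {"jaw": 0.2, "tx": -0.0203, "ty": 0, "tz": -0.0217, "wx": 0, "wy": 0, "wz": 0},
    {"jaw": 0.2, "tx": -0.0285, "ty": 0, "tz": -0.0276, "wx": 0, "wy": 0, "wz": 0},
    {"jaw": 0.2, "tx": -0.0371, "ty": 0, "tz": -0.0326, "wx": 0, "wy": 0, "wz": 0},
    {"jaw": 0.2, "tx": -0.0463, "ty": 0, "tz": -0.0367, "wx": 0, "wy": 0, "wz": 0},
    {"jaw": 0.2, "tx": -0.0463, "ty": 0, "tz": -0.0367, "wx": 0, "wy": 0, "wz": 0}
  ]
}}

```text
clock: 4.6
eef_pos: [664.1, -181.3, 206.1]
tcp_rot: [[-0.996, 0.085, 0.002], [0.085, 0.996, -0.004], [-0.002, -0.004, -1.0]]
contact_force: [-0.1, 3.7, -0.8]
finger_gap: 29.6
```

```bash
python3 -c "
from h import *
st()"
```

```text
4.6 [ 664.1 -181.3  206.1] [[-0.996, 0.085, 0.002], [0.085, 0.996, -0.004], [-0.002, -0.004, -1.0]] [-0.1  3.7 -0.8] 29.580945980896516
```

Request:
{"op": "drive_tool", "data": {
  "plan": [
    {"jaw": 0.2, "tx": -0.003, "ty": 0, "tz": -0.001, "wx": 0, "wy": 0, "wz": 0},
    {"jaw": 0.2, "tx": -0.005, "ty": 0, "tz": -0.0015, "wx": 0, "wy": 0, "wz": 0},
    {"jaw": 0.2, "tx": -0.005, "ty": 0, "tz": -0.0015, "wx": 0, "wy": 0, "wz": 0}
  ]
}}

```text
clock: 4.9
eef_pos: [667.0, -181.6, 207.1]
tcp_rot: [[-0.996, 0.085, -0.001], [0.085, 0.996, -0.003], [0.001, -0.003, -1.0]]
contact_force: [-3.2, 3.9, 1.7]
finger_gap: 29.7
```

```bash
python3 -c "
from h import *
st()"
```

```text
4.9 [ 667.  -181.6  207.1] [[-0.996, 0.085, -0.001], [0.085, 0.996, -0.003], [0.001, -0.003, -1.0]] [-3.2  3.9  1.7] 29.733256692064003
```

Request:
{"op": "drive_tool", "data": {
  "plan": [
    {"jaw": 0.2, "tx": -0.005, "ty": 0, "tz": -0.002, "wx": 0, "wy": 0, "wz": 0},
    {"jaw": 0.2, "tx": -0.007, "ty": 0, "tz": -0.0025, "wx": 0, "wy": 0, "wz": 0},
    {"jaw": 0.2, "tx": -0.007, "ty": 0, "tz": -0.0025, "wx": 0, "wy": 0, "wz": 0}
  ]
}}

```text
clock: 5.2
eef_pos: [669.2, -181.8, 207.7]
tcp_rot: [[-0.996, 0.086, -0.012], [0.086, 0.996, -0.001], [0.012, -0.002, -1.0]]
contact_force: [-15.6, 7.8, 3.0]
finger_gap: 29.6
```

```bash
python3 -c "
from h import *
st()
s=snap('side');crop(s,300,110,460,250,5,'s_k5')"
```

```text
5.2 [ 669.2 -181.8  207.7] [[-0.996, 0.086, -0.012], [0.086, 0.996, -0.001], [0.012, -0.002, -1.0]] [-15.6   7.8   3. ] 29.5642199588387
```

View pics/s_k5.png

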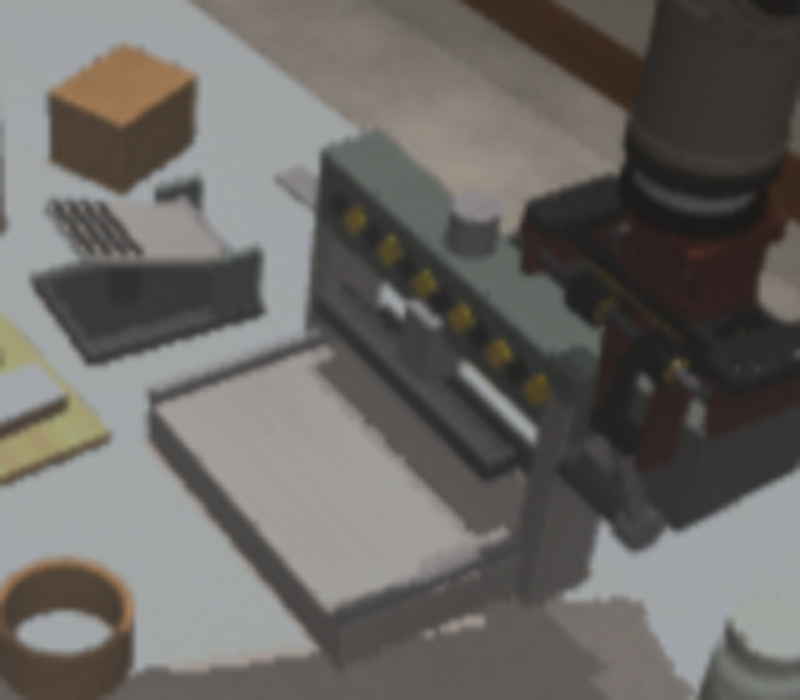

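Request:
{"op": "drive_tool", "data": {
  "plan": [
    {"jaw": 0.2, "tx": 0.002, "ty": 0, "tz": 0.0005, "wx": 0, "wy": 0, "wz": 0},
    {"jaw": 0.55, "tx": 0.002, "ty": 0, "tz": 0.0005, "wx": 0, "wy": 0, "wz": 0},
    {"jaw": 0.7, "tx": 0.002, "ty": 0, "tz": 0.0005, "wx": 0, "wy": 0, "wz": 0},
    {"jaw": 0.7, "tx": 0.002, "ty": 0, "tz": 0.0005, "wx": 0, "wy": 0, "wz": 0},
    {"jaw": 0.7, "tx": 0.002, "ty": 0, "tz": 0.0005, "wx": 0, "wy": 0, "wz": 0},
    {"jaw": 0.7, "tx": 0.002, "ty": 0, "tz": -0.04, "wx": 0, "wy": 0, "wz": 0},
    {"jaw": 0.7, "tx": 0.002, "ty": 0, "tz": -0.06, "wx": 0, "wy": 0, "wz": 0}
  ]
}}

```text
clock: 5.95
eef_pos: [673.1, -182.9, 271.6]
tcp_rot: [[-0.996, 0.086, 0.002], [0.086, 0.996, -0.005], [-0.003, -0.005, -1.0]]
contact_force: [-0.1, -0.5, 1.1]
finger_gap: 61.3
```

```bash
python3 -c "
from h import *
st()
go(440,226,240,0)"
```

```text
5.95 [ 673.1 -182.9  271.6] [[-0.996, 0.086, 0.002], [0.086, 0.996, -0.005], [-0.003, -0.005, -1.0]] [-0.1 -0.5  1.1] 61.281193393555206
t [0.2674 0.3875 0.029 ] w [-0.057  0.029 -0.985] rows>= 9.4
```

Request:
{"op": "drive_tool", "data": {
  "plan": [
    {"jaw": 0.5, "tx": 0.13, "ty": 0.18, "tz": 0, "wx": 0, "wy": 0, "wz": -0.5},
    {"jaw": 0.5, "tx": 0.13, "ty": 0, "tz": 0, "wx": 0, "wy": 0, "wz": -0.5},
    {"jaw": 0.5, "tx": 0.13, "ty": 0, "tz": 0, "wx": 0, "wy": 0, "wz": -0.5}
  ]
}}

```text
clock: 6.25
eef_pos: [550.5, -167.1, 269.1]
tcp_rot: [[-0.999, 0.038, 0.001], [0.038, 0.999, -0.004], [-0.001, -0.004, -1.0]]
contact_force: [-0.8, -1.2, 0.2]
finger_gap: 44.6
```

```bash
python3 -c "
from h import *
st()
s=snap('top','top1');crop(s,225,95,425,240,4,'t_a')
s=snap('side','side1');crop(s,300,110,460,250,5,'s_a')"
```

```text
6.25 [ 550.5 -167.1  269.1] [[-0.999, 0.038, 0.001], [0.038, 0.999, -0.004], [-0.001, -0.004, -1.0]] [-0.8 -1.2  0.2] 44.56355503859261
```

View pics/t_a.png

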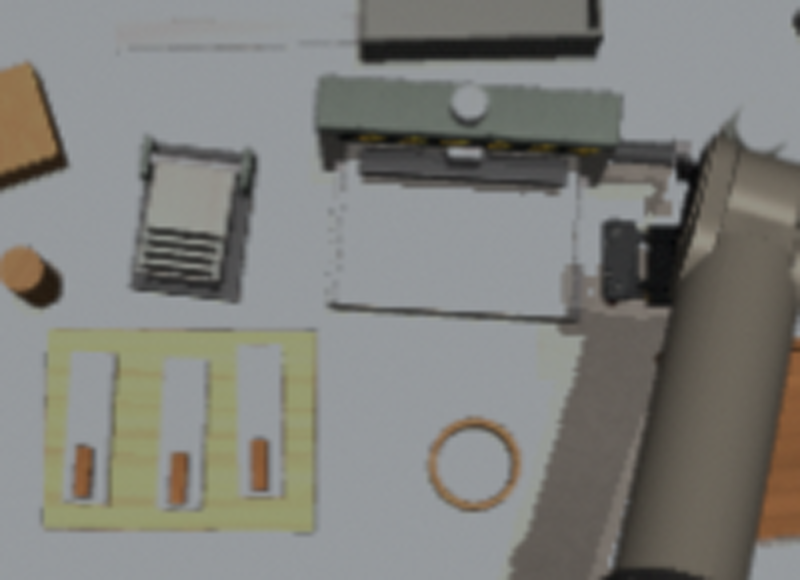

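View pics/s_a.png

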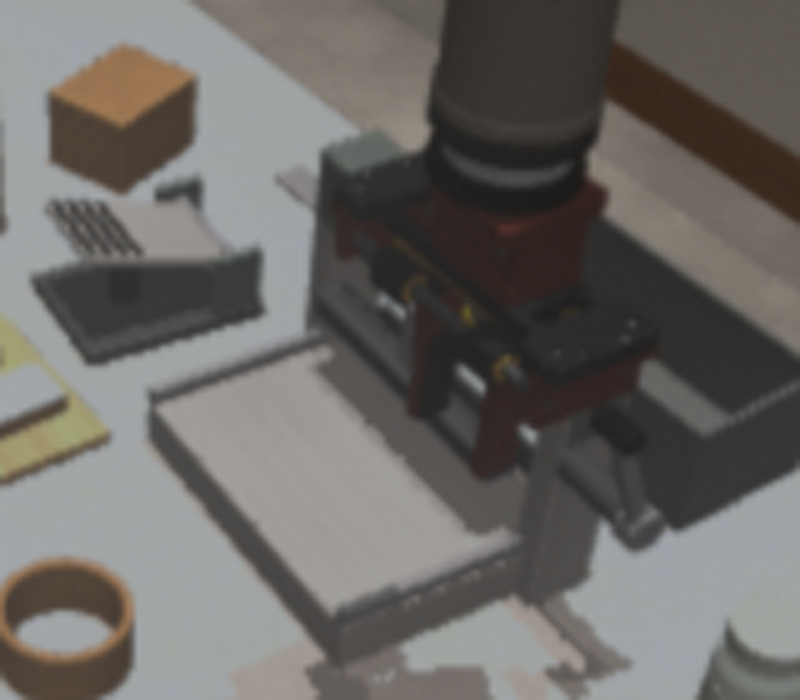

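```bash
python3 - <<'E'
from fit import *
s=load('top'); p=lambda q:(np.array(q,float)+.5)/4-.5+[225,95]
print('bed front z40',atz(s,[p((330,305)),p((575,319))],40).round(1))
print('beam rear z200',atz(s,[p((320,75)),p((622,94))],200).round(1))
print('beam front bottom z140',atz(s,[p((320,143)),p((616,158))],140).round(1))
print('foot front bar bottom z90', atz(s,[p((360,178)),p((566,187))],90).round(1))
for P in [(662.4,24.3,-.085),(667,24.3,-.085)]:
  print([pw(*q,P).tolist() for q in [(-100,125),(-100,-125),(90,140),(90,-140),(40,140),(40,-140),(20,100),(20,-100)]])
E
```

```text
bed front z40 [[572.2 155.9  40. ]
 [552.7 -84.5  40. ]]
beam rear z200 [[ 762.9  156.3  200. ]
 [ 738.8 -120.5  200. ]]
beam front bottom z140 [[ 712.5  159.4  140. ]
 [ 691.7 -119.4  140. ]]
foot front bar bottom z90 [[688.2 123.   90. ]
 [674.8 -75.6  90. ]]
[[573.4, 157.3], [552.1, -91.8], [764.0, 156.2], [740.2, -122.8], [714.1, 160.4], [690.4, -118.6], [690.8, 122.2], [673.8, -77.0]]
[[578.0, 157.3], [556.7, -91.8], [768.6, 156.2], [744.8, -122.8], [718.7, 160.4], [695.0, -118.6], [695.4, 122.2], [678.4, -77.0]]
```

```bash
python3 -c "
from h import *
go(416.6,226.5,110,-.002)"
```

```text
t [0.1464 0.3926 0.158 ] w [-0.044 -0.042 -0.534] rows>= 9.0
```

Request:
{"op": "drive_tool", "data": {
  "plan": [
    {"jaw": 0.5, "tx": 0.146, "ty": 0.3926, "tz": 0.1, "wx": 0, "wy": 0, "wz": -0.53},
    {"jaw": 0.5, "tx": 0.146, "ty": 0.3926, "tz": 0.1, "wx": 0, "wy": 0, "wz": -0.53},
    {"jaw": 0.5, "tx": 0.146, "ty": 0.3926, "tz": 0.1, "wx": 0, "wy": 0, "wz": -0.53},
    {"jaw": 0.5, "tx": 0.146, "ty": 0.3926, "tz": 0.1, "wx": 0, "wy": 0, "wz": -0.53},
    {"jaw": 0.5, "tx": 0.146, "ty": 0.3926, "tz": 0.1, "wx": 0, "wy": 0, "wz": -0.53},
    {"jaw": 0.5, "tx": 0.146, "ty": 0.3926, "tz": 0.1, "wx": 0, "wy": 0, "wz": -0.53},
    {"jaw": 0.5, "tx": 0.146, "ty": 0.3926, "tz": 0.1, "wx": 0, "wy": 0, "wz": -0.53},
    {"jaw": 0.5, "tx": 0.146, "ty": 0.3926, "tz": 0.1, "wx": 0, "wy": 0, "wz": -0.53},
    {"jaw": 0.5, "tx": 0.146, "ty": 0.3926, "tz": 0.158, "wx": 0, "wy": 0, "wz": -0.53},
    {"jaw": 0.5, "tx": 0.146, "ty": 0.3926, "tz": 0.158, "wx": 0, "wy": 0, "wz": -0.53},
    {"jaw": 0.5, "tx": 0.146, "ty": 0.3926, "tz": 0.158, "wx": 0, "wy": 0, "wz": -0.53}
  ]
}}

```text
clock: 7.45
eef_pos: [419.7, 230.1, 107.4]
tcp_rot: [[-1.0, -0.007, -0.004], [-0.007, 1.0, -0.006], [0.004, -0.006, -1.0]]
contact_force: [-0.1, -0.5, 0.4]
finger_gap: 44.3
```

```bash
python3 -c "
from h import *
st();go(416.6,226.5,32,-.002)
s=snap('side');crop(s,230,130,350,220,6.5,'s_b')"
```

```text
7.45 [419.7 230.1 107.4] [[-1.0, -0.007, -0.004], [-0.007, 1.0, -0.006], [0.004, -0.006, -1.0]] [-0.1 -0.5  0.4] 44.306380460678476
t [ 0.0028 -0.0031  0.0754] w [-0.07  -0.046  0.106] rows>= 1.5
```

View pics/s_b.png

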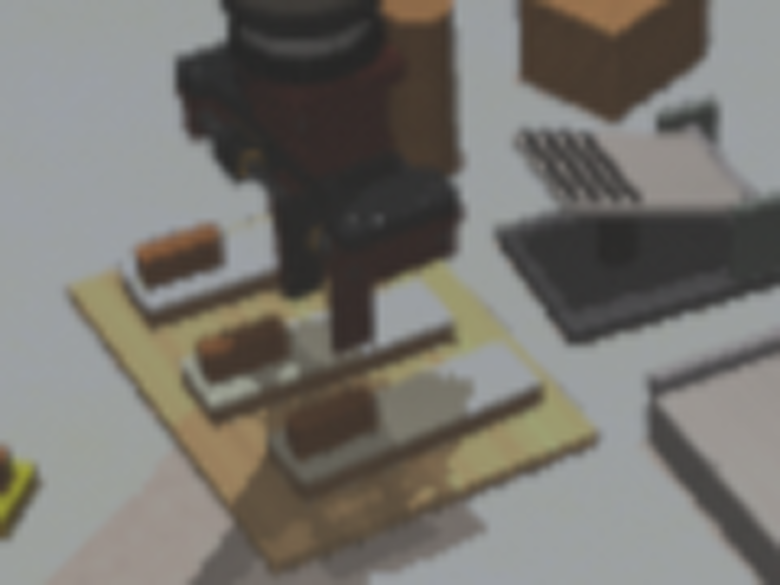

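Request:
{"op": "drive_tool", "data": {
  "plan": [
    {"jaw": 0.5, "tx": 0.003, "ty": -0.003, "tz": 0.03, "wx": 0, "wy": 0, "wz": 0},
    {"jaw": 0.5, "tx": 0.003, "ty": -0.003, "tz": 0.045, "wx": 0, "wy": 0, "wz": 0},
    {"jaw": 0.5, "tx": 0.003, "ty": -0.003, "tz": 0.06, "wx": 0, "wy": 0, "wz": 0},
    {"jaw": 0.5, "tx": 0.003, "ty": -0.003, "tz": 0.06, "wx": 0, "wy": 0, "wz": 0}
  ]
}}

```text
clock: 7.9
eef_pos: [419.2, 225.0, 49.8]
tcp_rot: [[-1.0, -0.002, -0.0], [-0.002, 1.0, -0.004], [0.0, -0.004, -1.0]]
contact_force: [-0.4, 0.4, -0.7]
finger_gap: 43.8
```

```bash
python3 -c "
from h import *
st();go(416.6,226.5,32,-.002)
s=snap('side');crop(s,230,130,350,220,6.5,'s_b1')"
```

```text
7.9 [419.2 225.   49.8] [[-1.0, -0.002, -0.0], [-0.002, 1.0, -0.004], [0.0, -0.004, -1.0]] [-0.4  0.4 -0.7] 43.78104048848127
t [0.0026 0.0016 0.0177] w [-0.05  -0.004  0.048] rows>= 0.4
```

View pics/s_b1.png

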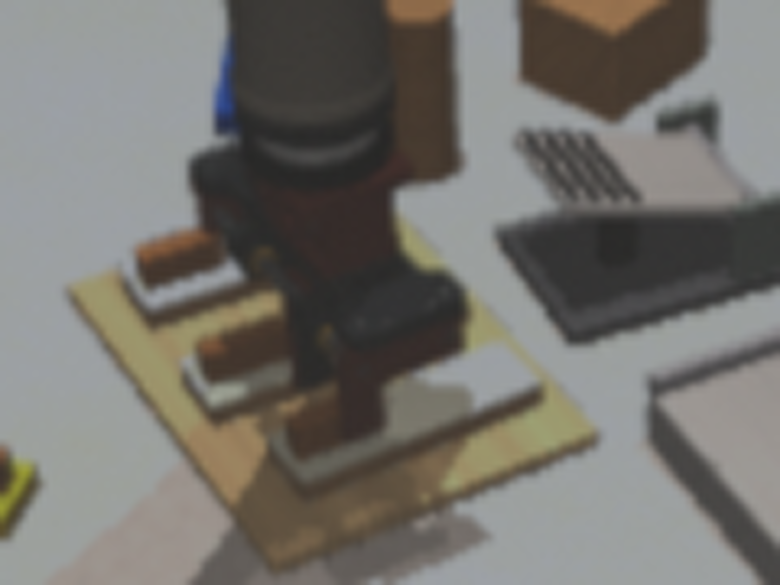

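Request:
{"op": "drive_tool", "data": {
  "plan": [
    {"jaw": 0.5, "tx": 0.005, "ty": 0.0015, "tz": 0.01, "wx": 0, "wy": 0, "wz": 0},
    {"jaw": 0.5, "tx": 0.005, "ty": 0.0015, "tz": 0.0175, "wx": 0, "wy": 0, "wz": 0},
    {"jaw": 0.5, "tx": 0.005, "ty": 0.0015, "tz": 0.0175, "wx": 0, "wy": 0, "wz": 0},
    {"jaw": 0.1, "tx": 0.005, "ty": 0.0015, "tz": 0.0175, "wx": 0, "wy": 0, "wz": 0},
    {"jaw": 0.1, "tx": 0.005, "ty": 0.0015, "tz": 0.0175, "wx": 0, "wy": 0, "wz": 0},
    {"jaw": 0.1, "tx": 0.005, "ty": 0.0015, "tz": 0.0175, "wx": 0, "wy": 0, "wz": 0},
    {"jaw": 0.1, "tx": 0.005, "ty": 0.0015, "tz": 0.0175, "wx": 0, "wy": 0, "wz": 0},
    {"jaw": 0.1, "tx": 0.005, "ty": 0.0015, "tz": 0.0175, "wx": 0, "wy": 0, "wz": 0}
  ],
  "squeeze": 25
}}

```text
clock: 8.75
eef_pos: [413.3, 227.5, 32.3]
tcp_rot: [[-1.0, -0.004, -0.0], [-0.004, 1.0, -0.004], [0.0, -0.004, -1.0]]
contact_force: [-0.4, -0.4, 2.3]
finger_gap: 15.9
```

```bash
python3 -c "
from h import *
st()"
```

```text
8.75 [413.3 227.5  32.3] [[-1.0, -0.004, -0.0], [-0.004, 1.0, -0.004], [0.0, -0.004, -1.0]] [-0.4 -0.4  2.3] 15.940568700232083
```

```bash
python3 -c "
from h import *
P=(662,24.3,-.085)
print(pw(-165,-65,P),pw(-55.3,-65,P))
go(413.3,227.5,125,-.0)
go(*pw(-165,-65,P),120,-.085)"
```

```text
[492.1 -26.5] [601.4 -35.8]
t [ 0.0001 -0.0003 -0.0927] w [-0.042 -0.004  0.05 ] rows>= 1.9
t [-0.0776 -0.2546 -0.0868] w [-0.042 -0.002  1.024] rows>= 5.6
```

Request:
{"op": "drive_tool", "data": {
  "plan": [
    {"jaw": 0.1, "tx": 0, "ty": 0, "tz": -0.02, "wx": 0, "wy": 0, "wz": 0},
    {"jaw": 0.1, "tx": 0, "ty": 0, "tz": -0.05, "wx": 0, "wy": 0, "wz": 0},
    {"jaw": 0.1, "tx": 0, "ty": 0, "tz": -0.087, "wx": 0, "wy": 0, "wz": 0},
    {"jaw": 0.1, "tx": -0.01, "ty": -0.03, "tz": -0.087, "wx": 0, "wy": 0, "wz": 0.1},
    {"jaw": 0.1, "tx": -0.02, "ty": -0.065, "tz": -0.087, "wx": 0, "wy": 0, "wz": 0.3},
    {"jaw": 0.1, "tx": -0.03, "ty": -0.1, "tz": -0.087, "wx": 0, "wy": 0, "wz": 0.45},
    {"jaw": 0.1, "tx": -0.042, "ty": -0.14, "tz": -0.087, "wx": 0, "wy": 0, "wz": 0.6},
    {"jaw": 0.1, "tx": -0.053, "ty": -0.175, "tz": -0.087, "wx": 0, "wy": 0, "wz": 0.75},
    {"jaw": 0.1, "tx": -0.063, "ty": -0.21, "tz": -0.087, "wx": 0, "wy": 0, "wz": 0.9},
    {"jaw": 0.1, "tx": -0.073, "ty": -0.24, "tz": -0.087, "wx": 0, "wy": 0, "wz": 1.02},
    {"jaw": 0.1, "tx": -0.078, "ty": -0.255, "tz": -0.087, "wx": 0, "wy": 0, "wz": 1.02},
    {"jaw": 0.1, "tx": -0.078, "ty": -0.255, "tz": -0.087, "wx": 0, "wy": 0, "wz": 1.02}
  ]
}}

```text
clock: 9.95
eef_pos: [492.6, -29.4, 120.0]
tcp_rot: [[-0.996, 0.089, -0.0], [0.089, 0.996, -0.005], [-0.0, -0.005, -1.0]]
contact_force: [-0.3, 1.2, -0.9]
finger_gap: 15.6
```

```bash
python3 -c "
from h import *
st()
P=(662,24.3,-.085)
go(*pw(-55.3,-65,P),74,-.085)
s=snap('side');crop(s,230,110,430,260,4,'s_c')
s=snap('top');crop(s,225,95,425,240,4,'t_c')"
```

```text
9.95 [492.6 -29.4 120. ] [[-0.996, 0.089, -0.0], [0.089, 0.996, -0.005], [-0.0, -0.005, -1.0]] [-0.3  1.2 -0.9] 15.551880187446248
t [-0.1089  0.0036  0.046 ] w [-0.056 -0.    -0.047] rows>= 2.4
```

View pics/s_c.png

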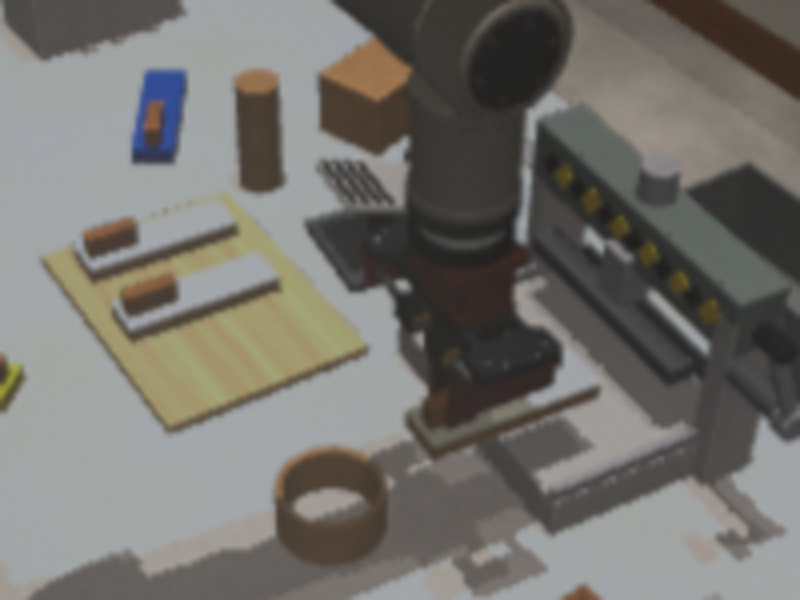

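View pics/t_c.png

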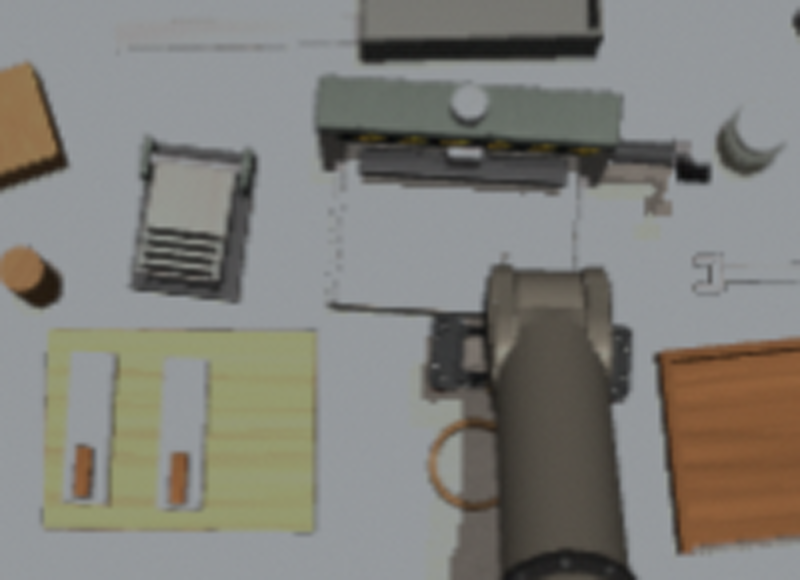

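Request:
{"op": "drive_tool", "data": {
  "plan": [
    {"jaw": 0.1, "tx": -0.015, "ty": 0.0005, "tz": 0.023, "wx": 0, "wy": 0, "wz": 0},
    {"jaw": 0.1, "tx": -0.035, "ty": 0.0015, "tz": 0.046, "wx": 0, "wy": 0, "wz": -0.05},
    {"jaw": 0.1, "tx": -0.06, "ty": 0.003, "tz": 0.046, "wx": 0, "wy": 0, "wz": -0.05},
    {"jaw": 0.1, "tx": -0.085, "ty": 0.0035, "tz": 0.046, "wx": 0, "wy": 0, "wz": -0.05},
    {"jaw": 0.1, "tx": -0.109, "ty": 0.0035, "tz": 0.046, "wx": 0, "wy": 0, "wz": -0.05},
    {"jaw": 0.1, "tx": -0.109, "ty": 0.0035, "tz": 0.046, "wx": 0, "wy": 0, "wz": -0.05},
    {"jaw": 0.1, "tx": -0.109, "ty": 0.0035, "tz": 0.05, "wx": 0, "wy": 0, "wz": -0.05}
  ]
}}

```text
clock: 10.75
eef_pos: [601.0, -31.0, 69.8]
tcp_rot: [[-0.997, 0.078, -0.001], [0.078, 0.997, -0.003], [0.001, -0.003, -1.0]]
contact_force: [-1.1, 0.7, -0.7]
finger_gap: 15.9
```

```bash
python3 -c "
from h import *
st()
P=(662,24.3,-.085)
go(*pw(-55.3,-65,P),60,-.085)
s=snap('side');crop(s,300,110,460,230,5,'s_d')"
```

```text
10.75 [601.  -31.   69.8] [[-0.997, 0.078, -0.001], [0.078, 0.997, -0.003], [0.001, -0.003, -1.0]] [-1.1  0.7 -0.7] 15.859939690967082
t [-0.0008 -0.0047  0.0098] w [-0.037 -0.007  0.077] rows>= 0.2
```

View pics/s_d.png

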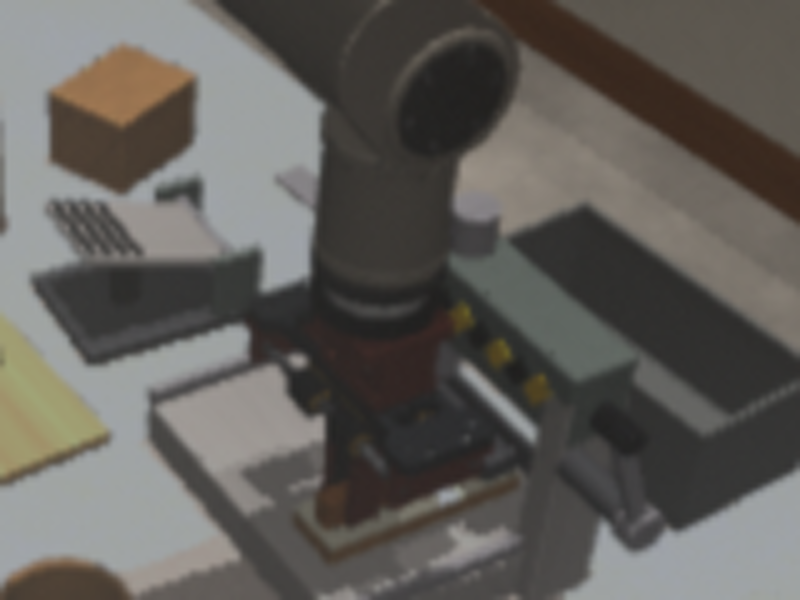

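Request:
{"op": "drive_tool", "data": {
  "plan": [
    {"jaw": 0.1, "tx": -0.001, "ty": -0.0045, "tz": 0.004, "wx": 0, "wy": 0, "wz": 0.08},
    {"jaw": 0.1, "tx": -0.001, "ty": -0.0045, "tz": 0.008, "wx": 0, "wy": 0, "wz": 0.08},
    {"jaw": 0.1, "tx": -0.001, "ty": -0.0045, "tz": 0.009, "wx": 0, "wy": 0, "wz": 0.08},
    {"jaw": 0.1, "tx": -0.001, "ty": -0.0045, "tz": 0.009, "wx": 0, "wy": 0, "wz": 0.08}
  ]
}}

```text
clock: 11.2
eef_pos: [601.4, -37.5, 60.7]
tcp_rot: [[-0.996, 0.087, -0.001], [0.087, 0.996, -0.004], [0.001, -0.004, -1.0]]
contact_force: [1.1, 0.4, -1.5]
finger_gap: 16.0
```

```bash
python3 -c "
from h import *
st()"
```

```text
11.2 [601.4 -37.5  60.7] [[-0.996, 0.087, -0.001], [0.087, 0.996, -0.004], [0.001, -0.004, -1.0]] [ 1.1  0.4 -1.5] 16.044902648747208
```

Request:
{"op": "drive_tool", "data": {
  "plan": [
    {"jaw": 0.1, "tx": 0, "ty": 0, "tz": 0.001, "wx": 0, "wy": 0, "wz": 0},
    {"jaw": 0.45, "tx": 0, "ty": 0, "tz": 0.001, "wx": 0, "wy": 0, "wz": 0},
    {"jaw": 0.45, "tx": 0, "ty": 0, "tz": 0.001, "wx": 0, "wy": 0, "wz": 0},
    {"jaw": 0.45, "tx": 0, "ty": 0, "tz": 0.001, "wx": 0, "wy": 0, "wz": 0},
    {"jaw": 0.45, "tx": 0, "ty": 0, "tz": 0.0, "wx": 0, "wy": 0, "wz": 0},
    {"jaw": 0.45, "tx": 0, "ty": 0, "tz": -0.03, "wx": 0, "wy": 0, "wz": 0},
    {"jaw": 0.45, "tx": 0.03, "ty": 0, "tz": -0.06, "wx": 0, "wy": 0, "wz": 0},
    {"jaw": 0.45, "tx": 0.08, "ty": 0, "tz": -0.09, "wx": 0, "wy": 0, "wz": 0},
    {"jaw": 0.45, "tx": 0.13, "ty": 0, "tz": -0.09, "wx": 0, "wy": 0, "wz": 0}
  ]
}}

```text
clock: 12.1
eef_pos: [481.2, -26.4, 153.1]
tcp_rot: [[-0.996, 0.088, 0.005], [0.088, 0.996, -0.003], [-0.006, -0.003, -1.0]]
contact_force: [-0.3, 0.5, 0.6]
finger_gap: 39.6
```

```bash
python3 -c "
from h import *
st()
s=snap('side');crop(s,230,110,430,260,4,'s_e')
s=snap('top');crop(s,225,95,425,240,4,'t_e')
go(406,307,120,-.06)"
```

```text
12.1 [481.2 -26.4 153.1] [[-0.996, 0.088, 0.005], [0.088, 0.996, -0.003], [-0.006, -0.003, -1.0]] [-0.3  0.5  0.6] 39.62287618533029
t [0.095  0.3265 0.0295] w [-0.036 -0.074 -0.317] rows>= 6.8
```

View pics/s_e.png

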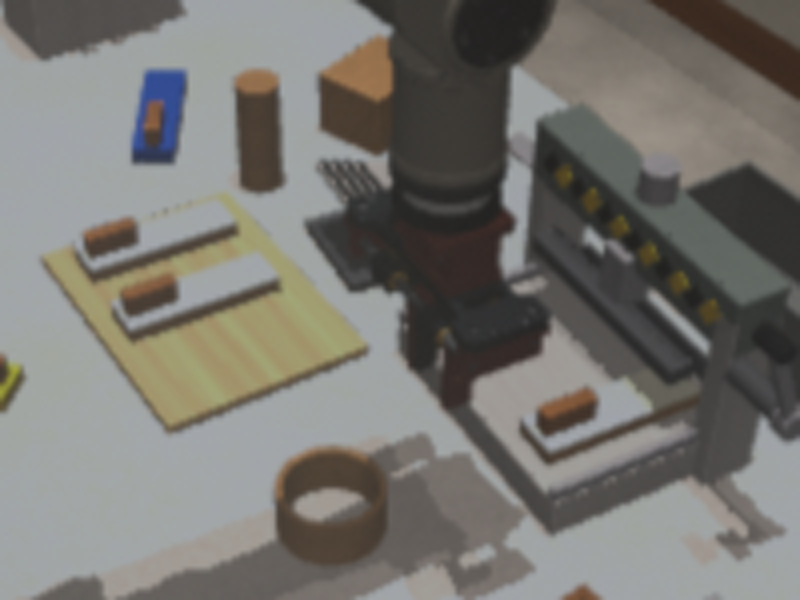

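View pics/t_e.png

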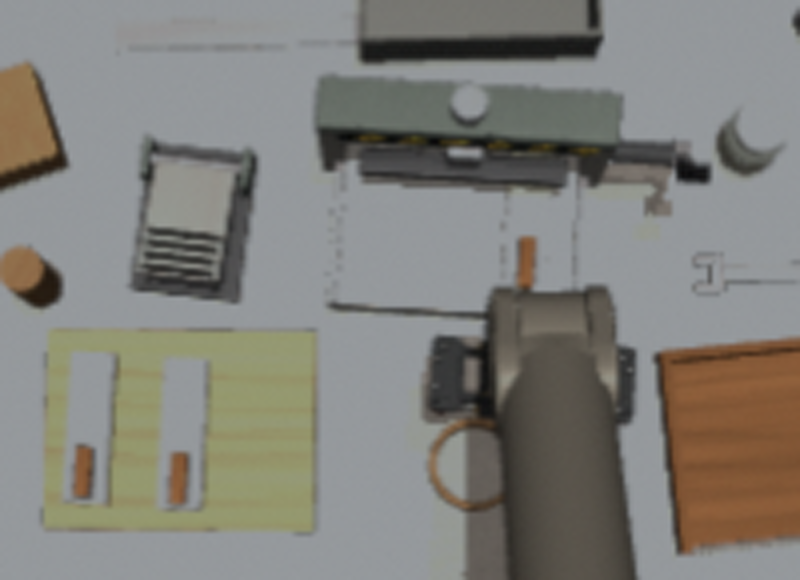

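Request:
{"op": "drive_tool", "data": {
  "plan": [
    {"jaw": 0.5, "tx": 0.095, "ty": 0.325, "tz": 0.03, "wx": 0, "wy": 0, "wz": -0.3},
    {"jaw": 0.5, "tx": 0.095, "ty": 0.325, "tz": 0.03, "wx": 0, "wy": 0, "wz": -0.3},
    {"jaw": 0.5, "tx": 0.095, "ty": 0.325, "tz": 0.03, "wx": 0, "wy": 0, "wz": -0.3},
    {"jaw": 0.5, "tx": 0.095, "ty": 0.325, "tz": 0.03, "wx": 0, "wy": 0, "wz": -0.3},
    {"jaw": 0.5, "tx": 0.095, "ty": 0.325, "tz": 0.03, "wx": 0, "wy": 0, "wz": -0.3},
    {"jaw": 0.5, "tx": 0.095, "ty": 0.325, "tz": 0.03, "wx": 0, "wy": 0, "wz": -0.3},
    {"jaw": 0.5, "tx": 0.095, "ty": 0.325, "tz": 0.03, "wx": 0, "wy": 0, "wz": -0.3},
    {"jaw": 0.5, "tx": 0.095, "ty": 0.325, "tz": 0.03, "wx": 0, "wy": 0, "wz": -0.3},
    {"jaw": 0.5, "tx": 0.095, "ty": 0.325, "tz": 0.03, "wx": 0, "wy": 0, "wz": -0.3},
    {"jaw": 0.5, "tx": 0.095, "ty": 0.325, "tz": 0.03, "wx": 0, "wy": 0, "wz": -0.3}
  ]
}}

```text
clock: 13.2
eef_pos: [413.9, 304.0, 119.1]
tcp_rot: [[-0.998, 0.063, -0.001], [0.063, 0.998, -0.005], [0.0, -0.005, -1.0]]
contact_force: [-1.0, 0.1, 0.1]
finger_gap: 44.2
```

```bash
python3 -c "
from h import *
st()
go(404.8,305.3,32,-.064)
s=snap('side');crop(s,230,110,430,260,4,'s_f')"
```

```text
13.2 [413.9 304.  119.1] [[-0.998, 0.063, -0.001], [0.063, 0.998, -0.005], [0.0, -0.005, -1.0]] [-1.   0.1  0.1] 44.150223910678875
t [0.0091 0.0012 0.0871] w [-0.056 -0.004  0.01 ] rows>= 1.8
```

View pics/s_f.png

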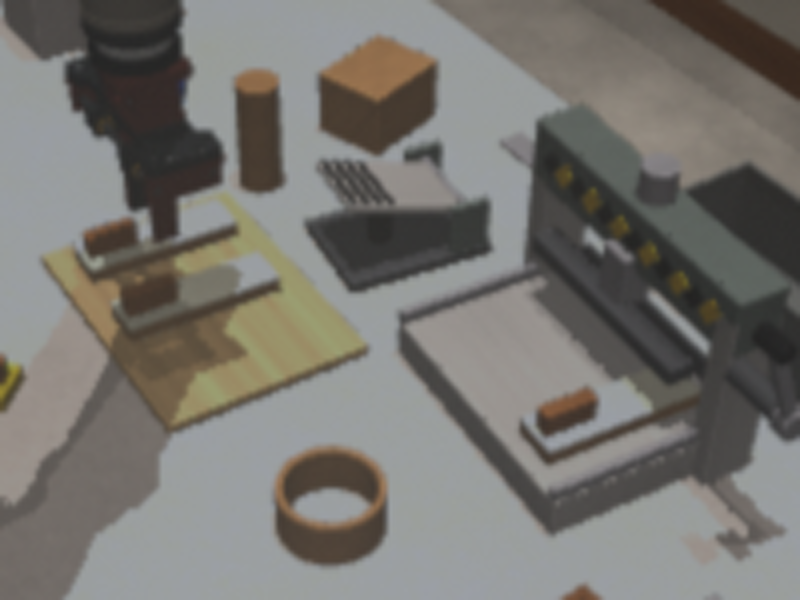

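Request:
{"op": "drive_tool", "data": {
  "plan": [
    {"jaw": 0.5, "tx": 0.01, "ty": 0.001, "tz": 0.03, "wx": 0, "wy": 0, "wz": 0},
    {"jaw": 0.5, "tx": 0.01, "ty": 0.001, "tz": 0.055, "wx": 0, "wy": 0, "wz": 0},
    {"jaw": 0.5, "tx": 0.01, "ty": 0.001, "tz": 0.075, "wx": 0, "wy": 0, "wz": 0},
    {"jaw": 0.5, "tx": 0.01, "ty": 0.001, "tz": 0.087, "wx": 0, "wy": 0, "wz": 0},
    {"jaw": 0.5, "tx": 0.01, "ty": 0.001, "tz": 0.087, "wx": 0, "wy": 0, "wz": 0},
    {"jaw": 0.1, "tx": 0.01, "ty": 0.001, "tz": 0.087, "wx": 0, "wy": 0, "wz": 0},
    {"jaw": 0.1, "tx": 0.01, "ty": 0.001, "tz": 0.087, "wx": 0, "wy": 0, "wz": 0},
    {"jaw": 0.1, "tx": 0.01, "ty": 0.001, "tz": 0.087, "wx": 0, "wy": 0, "wz": 0},
    {"jaw": 0.1, "tx": 0.01, "ty": 0.001, "tz": 0.087, "wx": 0, "wy": 0, "wz": 0},
    {"jaw": 0.1, "tx": 0.01, "ty": 0.001, "tz": 0.087, "wx": 0, "wy": 0, "wz": 0}
  ],
  "squeeze": 25
}}

```text
clock: 14.25
eef_pos: [403.7, 307.1, 32.9]
tcp_rot: [[-0.998, 0.061, 0.0], [0.061, 0.998, -0.003], [-0.0, -0.003, -1.0]]
contact_force: [-0.6, -1.1, 5.7]
finger_gap: 16.2
```

```bash
python3 -c "
from h import *
s=st()
P=(662,24.3,-.085)
d=449.7-s['eef_pos'][0]; print(d)
print(pw(-7-d,0,P))
go(*pw(-165,0,P),120,-.085)"
```

```text
14.25 [403.7 307.1  32.9] [[-0.998, 0.061, 0.0], [0.061, 0.998, -0.003], [-0.0, -0.003, -1.0]] [-0.6 -1.1  5.7] 16.233391596690122
46.03426667539975
[609.2  28.8]
t [-0.1102 -0.2628 -0.0862] w [-0.036  0.004  0.272] rows>= 6.0
```

Request:
{"op": "drive_tool", "data": {
  "plan": [
    {"jaw": 0.1, "tx": 0, "ty": 0, "tz": -0.02, "wx": 0, "wy": 0, "wz": 0},
    {"jaw": 0.1, "tx": 0, "ty": 0, "tz": -0.05, "wx": 0, "wy": 0, "wz": 0},
    {"jaw": 0.1, "tx": 0, "ty": 0, "tz": -0.087, "wx": 0, "wy": 0, "wz": 0},
    {"jaw": 0.1, "tx": -0.012, "ty": -0.03, "tz": -0.087, "wx": 0, "wy": 0, "wz": 0.05},
    {"jaw": 0.1, "tx": -0.026, "ty": -0.065, "tz": -0.087, "wx": 0, "wy": 0, "wz": 0.1},
    {"jaw": 0.1, "tx": -0.042, "ty": -0.1, "tz": -0.087, "wx": 0, "wy": 0, "wz": 0.15},
    {"jaw": 0.1, "tx": -0.058, "ty": -0.14, "tz": -0.087, "wx": 0, "wy": 0, "wz": 0.2},
    {"jaw": 0.1, "tx": -0.074, "ty": -0.178, "tz": -0.087, "wx": 0, "wy": 0, "wz": 0.27},
    {"jaw": 0.1, "tx": -0.09, "ty": -0.214, "tz": -0.087, "wx": 0, "wy": 0, "wz": 0.27},
    {"jaw": 0.1, "tx": -0.102, "ty": -0.245, "tz": -0.087, "wx": 0, "wy": 0, "wz": 0.27},
    {"jaw": 0.1, "tx": -0.11, "ty": -0.263, "tz": -0.087, "wx": 0, "wy": 0, "wz": 0.27},
    {"jaw": 0.1, "tx": -0.11, "ty": -0.263, "tz": -0.087, "wx": 0, "wy": 0, "wz": 0.27}
  ]
}}

```text
clock: 15.45
eef_pos: [497.7, 34.6, 120.3]
tcp_rot: [[-0.996, 0.09, -0.0], [0.09, 0.996, -0.005], [-0.0, -0.005, -1.0]]
contact_force: [-0.3, 0.6, -0.3]
finger_gap: 15.9
```

```bash
python3 -c "
from h import *
st()
P=(662,24.3,-.085)
go(*pw(-53,0,P),74,-.085)
s=snap('side');crop(s,230,110,430,260,4,'s_g')"
```

```text
15.45 [497.7  34.6 120.3] [[-0.996, 0.09, -0.0], [0.09, 0.996, -0.005], [-0.0, -0.005, -1.0]] [-0.3  0.6 -0.3] 15.89677081440161
t [-0.1116  0.0044  0.0463] w [-0.058  0.003 -0.056] rows>= 2.4
```

View pics/s_g.png

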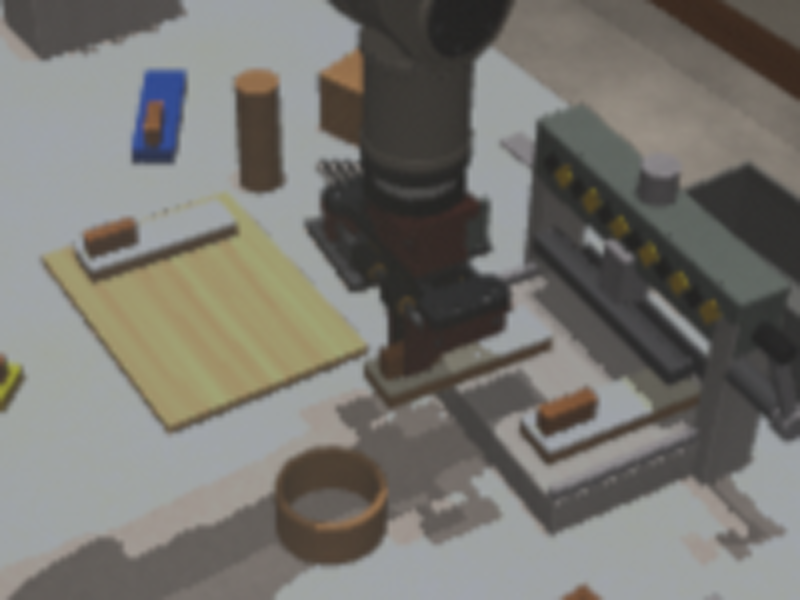

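Request:
{"op": "drive_tool", "data": {
  "plan": [
    {"jaw": 0.1, "tx": -0.015, "ty": 0.0005, "tz": 0.023, "wx": 0, "wy": 0, "wz": 0},
    {"jaw": 0.1, "tx": -0.035, "ty": 0.0015, "tz": 0.046, "wx": 0, "wy": 0, "wz": -0.03},
    {"jaw": 0.1, "tx": -0.06, "ty": 0.002, "tz": 0.046, "wx": 0, "wy": 0, "wz": -0.03},
    {"jaw": 0.1, "tx": -0.085, "ty": 0.003, "tz": 0.046, "wx": 0, "wy": 0, "wz": -0.03},
    {"jaw": 0.1, "tx": -0.111, "ty": 0.003, "tz": 0.046, "wx": 0, "wy": 0, "wz": -0.03},
    {"jaw": 0.1, "tx": -0.111, "ty": 0.003, "tz": 0.052, "wx": 0, "wy": 0, "wz": -0.03},
    {"jaw": 0.1, "tx": -0.111, "ty": 0.003, "tz": 0.057, "wx": 0, "wy": 0, "wz": -0.03},
    {"jaw": 0.1, "tx": -0.111, "ty": 0.003, "tz": 0.057, "wx": 0, "wy": 0, "wz": -0.03},
    {"jaw": 0.1, "tx": -0.111, "ty": 0.003, "tz": 0.057, "wx": 0, "wy": 0, "wz": -0.03}
  ]
}}

```text
clock: 16.4
eef_pos: [606.6, 32.0, 62.8]
tcp_rot: [[-0.997, 0.081, -0.002], [0.081, 0.997, -0.004], [0.002, -0.004, -1.0]]
contact_force: [0.0, -0.4, -1.2]
finger_gap: 15.8
```

```bash
python3 -c "
from h import *
st()
P=(662,24.3,-.085)
go(*pw(-53,0,P),60,-.085)
s=snap('side');crop(s,300,110,460,230,5,'s_h')"
```

```text
16.4 [606.6  32.   62.8] [[-0.997, 0.081, -0.002], [0.081, 0.997, -0.004], [0.002, -0.004, -1.0]] [ 0.  -0.4 -1.2] 15.787400870668538
t [-0.0029 -0.0029  0.0028] w [-0.044 -0.022  0.043] rows>= 0.1
```

View pics/s_h.png

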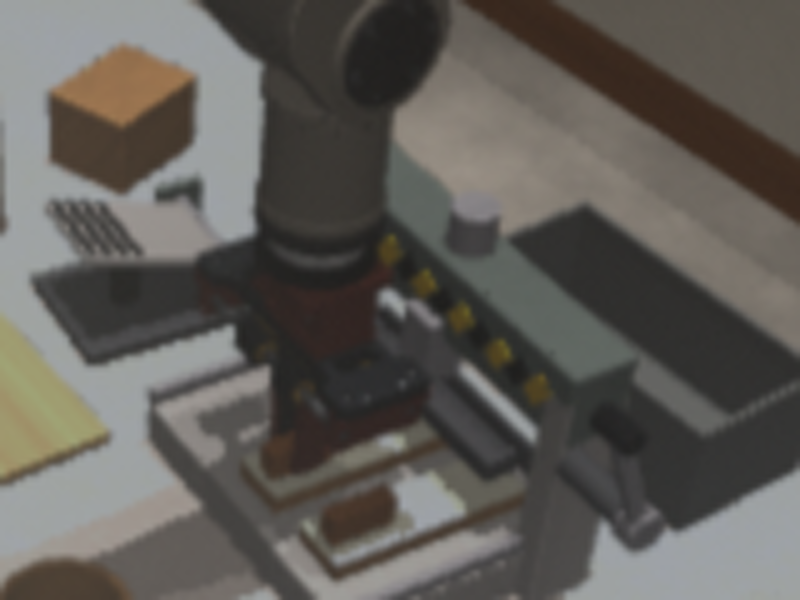

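Request:
{"op": "drive_tool", "data": {
  "plan": [
    {"jaw": 0.1, "tx": -0.003, "ty": 0, "tz": 0.0025, "wx": 0, "wy": 0, "wz": 0.04},
    {"jaw": 0.1, "tx": -0.003, "ty": 0, "tz": 0.003, "wx": 0, "wy": 0, "wz": 0.04},
    {"jaw": 0.42, "tx": -0.003, "ty": 0, "tz": 0.003, "wx": 0, "wy": 0, "wz": 0.04},
    {"jaw": 0.42, "tx": -0.003, "ty": 0, "tz": 0.003, "wx": 0, "wy": 0, "wz": 0.04},
    {"jaw": 0.42, "tx": -0.003, "ty": 0, "tz": 0.003, "wx": 0, "wy": 0, "wz": 0.04},
    {"jaw": 0.42, "tx": -0.003, "ty": 0, "tz": -0.02, "wx": 0, "wy": 0, "wz": 0.04},
    {"jaw": 0.42, "tx": -0.003, "ty": 0, "tz": -0.05, "wx": 0, "wy": 0, "wz": 0.04},
    {"jaw": 0.42, "tx": 0.04, "ty": 0, "tz": -0.07, "wx": 0, "wy": 0, "wz": 0.04},
    {"jaw": 0.42, "tx": 0.09, "ty": 0, "tz": -0.08, "wx": 0, "wy": 0, "wz": 0.04},
    {"jaw": 0.42, "tx": 0.13, "ty": 0, "tz": -0.08, "wx": 0, "wy": 0, "wz": 0.04}
  ]
}}

```text
clock: 17.45
eef_pos: [477.3, 42.4, 144.3]
tcp_rot: [[-0.996, 0.086, 0.002], [0.086, 0.996, -0.003], [-0.002, -0.003, -1.0]]
contact_force: [-1.2, 0.3, -0.1]
finger_gap: 36.6
```

```bash
python3 -c "
from h import *
st()
s=snap('side');crop(s,230,110,430,260,4,'s_i')
s=snap('top');crop(s,225,95,425,240,4,'t_i')
go(413,398.5,120,-.07)"
```

```text
17.45 [477.3  42.4 144.3] [[-0.996, 0.086, 0.002], [0.086, 0.996, -0.003], [-0.002, -0.003, -1.0]] [-1.2  0.3 -0.1] 36.62728506593849
t [0.0895 0.35   0.0218] w [-0.044 -0.055 -0.166] rows>= 7.2
```

View pics/s_i.png

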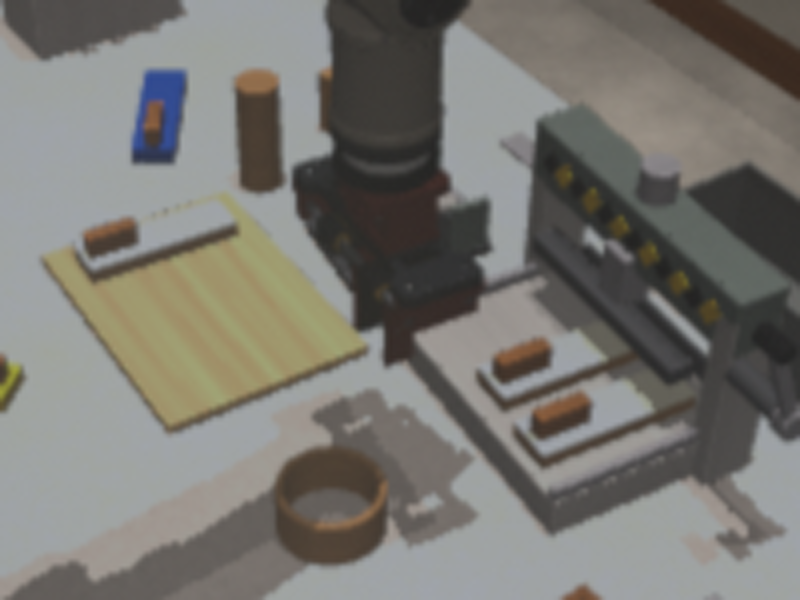

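View pics/t_i.png

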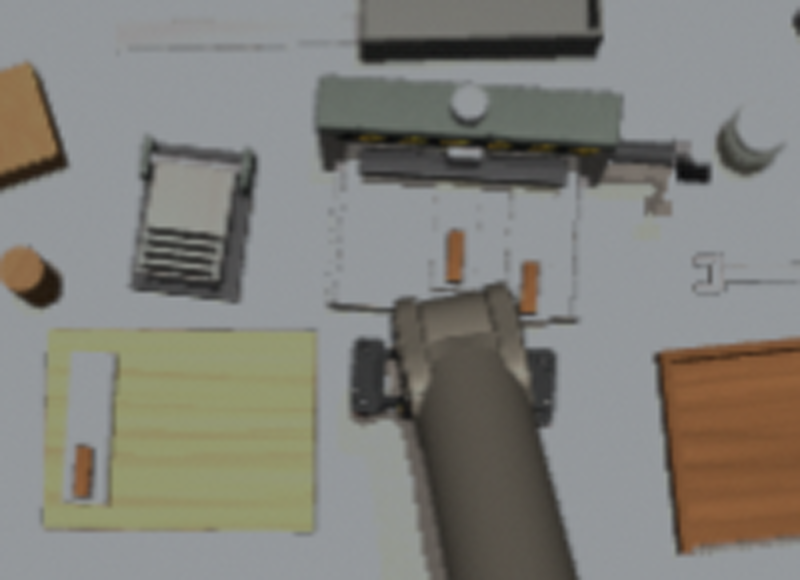

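Request:
{"op": "drive_tool", "data": {
  "plan": [
    {"jaw": 0.5, "tx": 0.0895, "ty": 0.35, "tz": 0.022, "wx": 0, "wy": 0, "wz": -0.16},
    {"jaw": 0.5, "tx": 0.0895, "ty": 0.35, "tz": 0.022, "wx": 0, "wy": 0, "wz": -0.16},
    {"jaw": 0.5, "tx": 0.0895, "ty": 0.35, "tz": 0.022, "wx": 0, "wy": 0, "wz": -0.16},
    {"jaw": 0.5, "tx": 0.0895, "ty": 0.35, "tz": 0.022, "wx": 0, "wy": 0, "wz": -0.16},
    {"jaw": 0.5, "tx": 0.0895, "ty": 0.35, "tz": 0.022, "wx": 0, "wy": 0, "wz": -0.16},
    {"jaw": 0.5, "tx": 0.0895, "ty": 0.35, "tz": 0.022, "wx": 0, "wy": 0, "wz": -0.16},
    {"jaw": 0.5, "tx": 0.0895, "ty": 0.35, "tz": 0.022, "wx": 0, "wy": 0, "wz": -0.16},
    {"jaw": 0.5, "tx": 0.0895, "ty": 0.35, "tz": 0.022, "wx": 0, "wy": 0, "wz": -0.16},
    {"jaw": 0.5, "tx": 0.0895, "ty": 0.35, "tz": 0.022, "wx": 0, "wy": 0, "wz": -0.16},
    {"jaw": 0.5, "tx": 0.0895, "ty": 0.35, "tz": 0.022, "wx": 0, "wy": 0, "wz": -0.16}
  ]
}}

```text
clock: 18.55
eef_pos: [420.0, 397.1, 119.6]
tcp_rot: [[-0.997, 0.073, -0.0], [0.073, 0.997, -0.005], [0.0, -0.005, -1.0]]
contact_force: [0.7, -1.3, -0.3]
finger_gap: 43.8
```

```bash
python3 -c "
from h import *
st()
go(413,398.5,32,-.07)
s=snap('side');crop(s,230,110,430,260,4,'s_j')
s=snap('top');crop(s,300,115,380,185,9,'t_j')"
```

```text
18.55 [420.  397.1 119.6] [[-0.997, 0.073, -0.0], [0.073, 0.997, -0.005], [0.0, -0.005, -1.0]] [ 0.7 -1.3 -0.3] 43.751356498861206
t [0.0071 0.0013 0.0876] w [-0.059 -0.001 -0.033] rows>= 1.8
```

View pics/s_j.png

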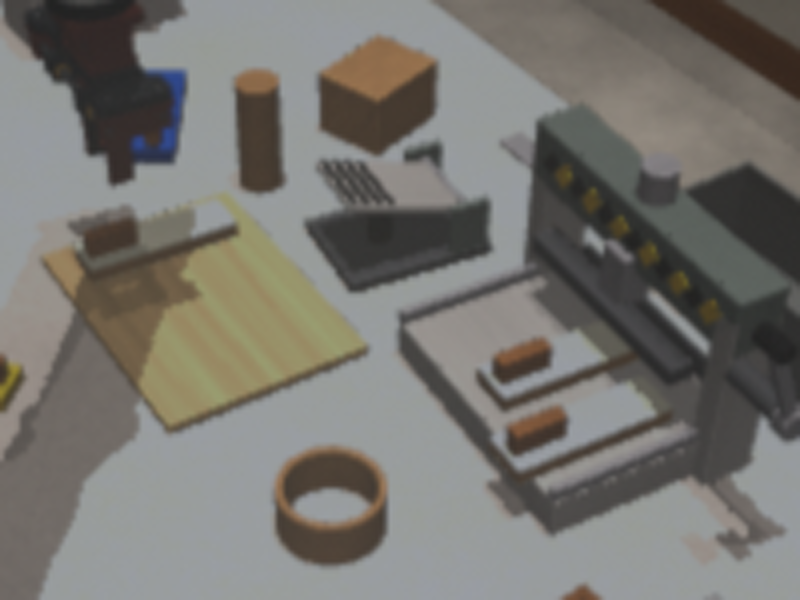

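View pics/t_j.png

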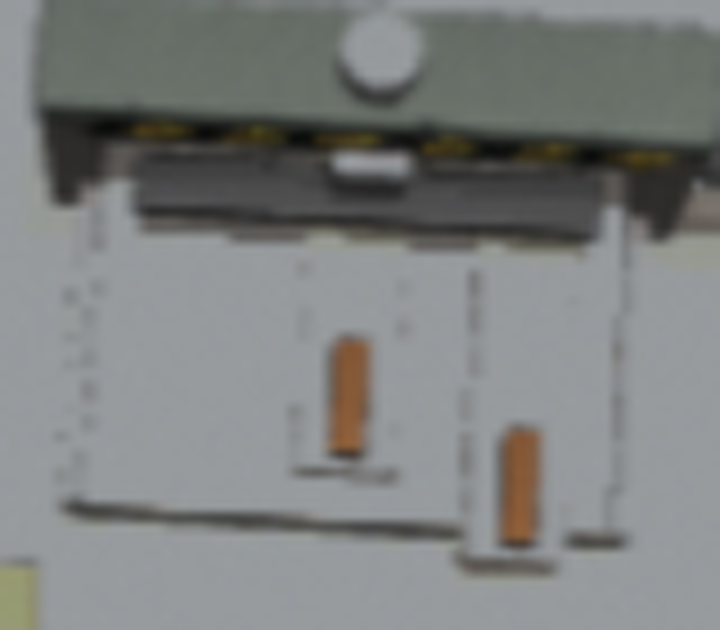

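Request:
{"op": "drive_tool", "data": {
  "plan": [
    {"jaw": 0.5, "tx": 0.008, "ty": 0.0, "tz": 0.03, "wx": 0, "wy": 0, "wz": 0},
    {"jaw": 0.5, "tx": 0.008, "ty": 0.0, "tz": 0.055, "wx": 0, "wy": 0, "wz": 0},
    {"jaw": 0.5, "tx": 0.008, "ty": 0.0, "tz": 0.075, "wx": 0, "wy": 0, "wz": 0},
    {"jaw": 0.5, "tx": 0.008, "ty": 0.0, "tz": 0.087, "wx": 0, "wy": 0, "wz": 0},
    {"jaw": 0.5, "tx": 0.008, "ty": 0.0, "tz": 0.087, "wx": 0, "wy": 0, "wz": 0},
    {"jaw": 0.1, "tx": 0.008, "ty": 0.0, "tz": 0.087, "wx": 0, "wy": 0, "wz": 0},
    {"jaw": 0.1, "tx": 0.008, "ty": 0.0, "tz": 0.087, "wx": 0, "wy": 0, "wz": 0},
    {"jaw": 0.1, "tx": 0.008, "ty": 0.0, "tz": 0.087, "wx": 0, "wy": 0, "wz": 0},
    {"jaw": 0.1, "tx": 0.008, "ty": 0.0, "tz": 0.087, "wx": 0, "wy": 0, "wz": 0},
    {"jaw": 0.1, "tx": 0.008, "ty": 0.0, "tz": 0.087, "wx": 0, "wy": 0, "wz": 0}
  ],
  "squeeze": 25
}}

```text
clock: 19.65
eef_pos: [411.4, 399.2, 33.6]
tcp_rot: [[-0.997, 0.071, 0.0], [0.071, 0.997, -0.003], [-0.0, -0.003, -1.0]]
contact_force: [-0.7, -1.6, 5.2]
finger_gap: 15.8
```

```bash
python3 -c "
from h import *
s=st()
P=(662,24.3,-.085)
d=458.4-s['eef_pos'][0]; print(d)
print(pw(-7-d,65,P))
go(*pw(-165,65,P),120,-.085)"
```

```text
19.65 [411.4 399.2  33.6] [[-0.997, 0.071, 0.0], [0.071, 0.997, -0.003], [-0.0, -0.003, -1.0]] [-0.7 -1.6  5.2] 15.848023221083388
46.96422953189847
[613.7  93.6]
t [-0.1126 -0.2891 -0.0855] w [-0.033  0.005  0.156] rows>= 6.4
```

Request:
{"op": "drive_tool", "data": {
  "plan": [
    {"jaw": 0.1, "tx": 0, "ty": 0, "tz": -0.02, "wx": 0, "wy": 0, "wz": 0},
    {"jaw": 0.1, "tx": 0, "ty": 0, "tz": -0.05, "wx": 0, "wy": 0, "wz": 0},
    {"jaw": 0.1, "tx": 0, "ty": 0, "tz": -0.087, "wx": 0, "wy": 0, "wz": 0},
    {"jaw": 0.1, "tx": -0.012, "ty": -0.03, "tz": -0.087, "wx": 0, "wy": 0, "wz": 0.05},
    {"jaw": 0.1, "tx": -0.026, "ty": -0.067, "tz": -0.087, "wx": 0, "wy": 0, "wz": 0.1},
    {"jaw": 0.1, "tx": -0.042, "ty": -0.105, "tz": -0.087, "wx": 0, "wy": 0, "wz": 0.15},
    {"jaw": 0.1, "tx": -0.058, "ty": -0.147, "tz": -0.087, "wx": 0, "wy": 0, "wz": 0.15},
    {"jaw": 0.1, "tx": -0.074, "ty": -0.188, "tz": -0.087, "wx": 0, "wy": 0, "wz": 0.15},
    {"jaw": 0.1, "tx": -0.09, "ty": -0.228, "tz": -0.087, "wx": 0, "wy": 0, "wz": 0.15},
    {"jaw": 0.1, "tx": -0.104, "ty": -0.265, "tz": -0.087, "wx": 0, "wy": 0, "wz": 0.15},
    {"jaw": 0.1, "tx": -0.113, "ty": -0.289, "tz": -0.087, "wx": 0, "wy": 0, "wz": 0.15},
    {"jaw": 0.1, "tx": -0.113, "ty": -0.289, "tz": -0.087, "wx": 0, "wy": 0, "wz": 0.15}
  ]
}}

```text
clock: 20.85
eef_pos: [503.9, 98.2, 121.1]
tcp_rot: [[-0.996, 0.091, -0.0], [0.091, 0.996, -0.006], [-0.0, -0.006, -1.0]]
contact_force: [-0.5, 0.2, 0.3]
finger_gap: 16.0
```

```bash
python3 -c "
from h import *
st()
P=(662,24.3,-.085)
go(*pw(-54,65,P),74,-.085)
s=snap('side');crop(s,230,110,430,260,4,'s_k')"
```

```text
20.85 [503.9  98.2 121.1] [[-0.996, 0.091, -0.0], [0.091, 0.996, -0.006], [-0.0, -0.006, -1.0]] [-0.5  0.2  0.3] 15.999951971236491
t [-0.1097  0.0057  0.0471] w [-0.064  0.002 -0.073] rows>= 2.4
```

View pics/s_k.png

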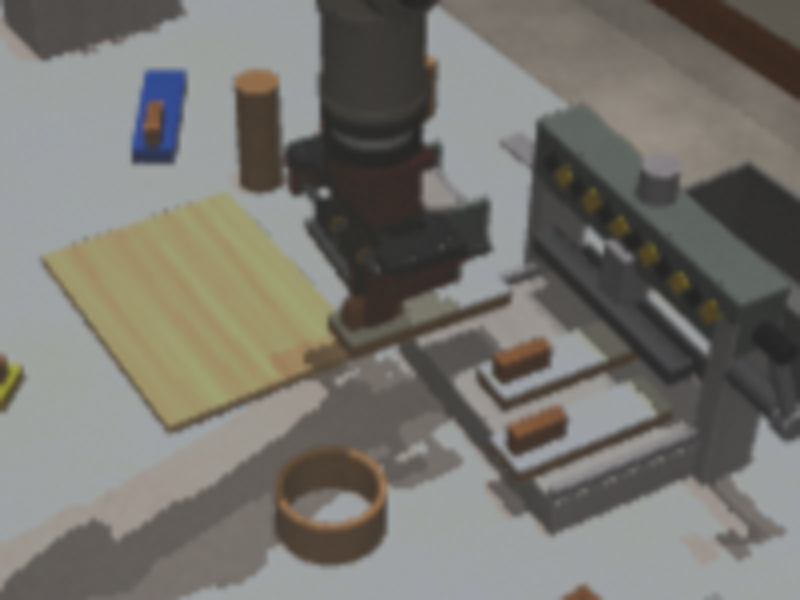

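Request:
{"op": "drive_tool", "data": {
  "plan": [
    {"jaw": 0.1, "tx": -0.015, "ty": 0.0005, "tz": 0.023, "wx": 0, "wy": 0, "wz": 0},
    {"jaw": 0.1, "tx": -0.035, "ty": 0.0015, "tz": 0.045, "wx": 0, "wy": 0, "wz": -0.05},
    {"jaw": 0.1, "tx": -0.06, "ty": 0.003, "tz": 0.046, "wx": 0, "wy": 0, "wz": -0.05},
    {"jaw": 0.1, "tx": -0.085, "ty": 0.004, "tz": 0.046, "wx": 0, "wy": 0, "wz": -0.05},
    {"jaw": 0.1, "tx": -0.111, "ty": 0.004, "tz": 0.046, "wx": 0, "wy": 0, "wz": -0.05},
    {"jaw": 0.1, "tx": -0.111, "ty": 0.004, "tz": 0.052, "wx": 0, "wy": 0, "wz": -0.05},
    {"jaw": 0.1, "tx": -0.111, "ty": 0.004, "tz": 0.057, "wx": 0, "wy": 0, "wz": -0.05},
    {"jaw": 0.1, "tx": -0.111, "ty": 0.004, "tz": 0.057, "wx": 0, "wy": 0, "wz": -0.05},
    {"jaw": 0.1, "tx": -0.111, "ty": 0.004, "tz": 0.057, "wx": 0, "wy": 0, "wz": -0.05}
  ]
}}

```text
clock: 21.8
eef_pos: [612.8, 97.9, 63.6]
tcp_rot: [[-0.997, 0.079, -0.002], [0.079, 0.997, -0.004], [0.002, -0.004, -1.0]]
contact_force: [0.3, 0.3, -1.6]
finger_gap: 16.1
```

```bash
python3 -c "
from h import *
st()
P=(662,24.3,-.085)
go(*pw(-54,65,P),60.5,-.085)
s=snap('side');crop(s,300,110,460,230,5,'s_l')"
```

```text
21.8 [612.8  97.9  63.6] [[-0.997, 0.079, -0.002], [0.079, 0.997, -0.004], [0.002, -0.004, -1.0]] [ 0.3  0.3 -1.6] 16.07048565599825
t [-0.0013 -0.0042  0.0031] w [-0.045 -0.021  0.066] rows>= 0.1
```

View pics/s_l.png

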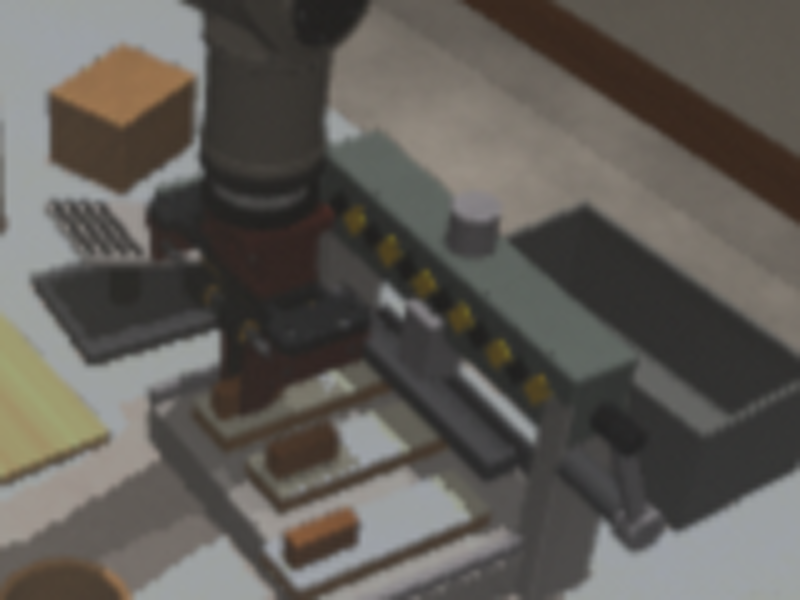

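Request:
{"op": "drive_tool", "data": {
  "plan": [
    {"jaw": 0.1, "tx": -0.002, "ty": -0.001, "tz": 0.0025, "wx": 0, "wy": 0, "wz": 0.06},
    {"jaw": 0.1, "tx": -0.002, "ty": -0.001, "tz": 0.0035, "wx": 0, "wy": 0, "wz": 0.06},
    {"jaw": 0.42, "tx": -0.002, "ty": -0.001, "tz": 0.0035, "wx": 0, "wy": 0, "wz": 0.06},
    {"jaw": 0.42, "tx": -0.002, "ty": -0.001, "tz": 0.0035, "wx": 0, "wy": 0, "wz": 0.06},
    {"jaw": 0.42, "tx": -0.002, "ty": -0.001, "tz": 0.0035, "wx": 0, "wy": 0, "wz": 0.06},
    {"jaw": 0.42, "tx": -0.002, "ty": -0.001, "tz": -0.02, "wx": 0, "wy": 0, "wz": 0.06},
    {"jaw": 0.42, "tx": -0.002, "ty": -0.001, "tz": -0.05, "wx": 0, "wy": 0, "wz": 0.06},
    {"jaw": 0.42, "tx": 0.04, "ty": -0.001, "tz": -0.07, "wx": 0, "wy": 0, "wz": 0.06},
    {"jaw": 0.42, "tx": 0.09, "ty": -0.001, "tz": -0.08, "wx": 0, "wy": 0, "wz": 0.06},
    {"jaw": 0.42, "tx": 0.14, "ty": 0.04, "tz": -0.08, "wx": 0, "wy": 0, "wz": 0.06},
    {"jaw": 0.42, "tx": 0.17, "ty": 0.08, "tz": -0.08, "wx": 0, "wy": 0, "wz": 0.06},
    {"jaw": 0.42, "tx": 0.17, "ty": 0.12, "tz": -0.08, "wx": 0, "wy": 0, "wz": 0.06}
  ]
}}

```text
clock: 23.05
eef_pos: [451.4, 227.7, 143.7]
tcp_rot: [[-0.996, 0.087, -0.002], [0.087, 0.996, -0.005], [0.002, -0.005, -1.0]]
contact_force: [1.3, 0.7, -0.1]
finger_gap: 36.9
```

```bash
python3 -c "
from h import *
st()
s=snap('side');crop(s,300,110,460,250,5,'s_m')
s=snap('top');crop(s,300,115,380,185,9,'t_m')"
```

```text
23.05 [451.4 227.7 143.7] [[-0.996, 0.087, -0.002], [0.087, 0.996, -0.005], [0.002, -0.005, -1.0]] [ 1.3  0.7 -0.1] 36.91653099778986
```

View pics/s_m.png

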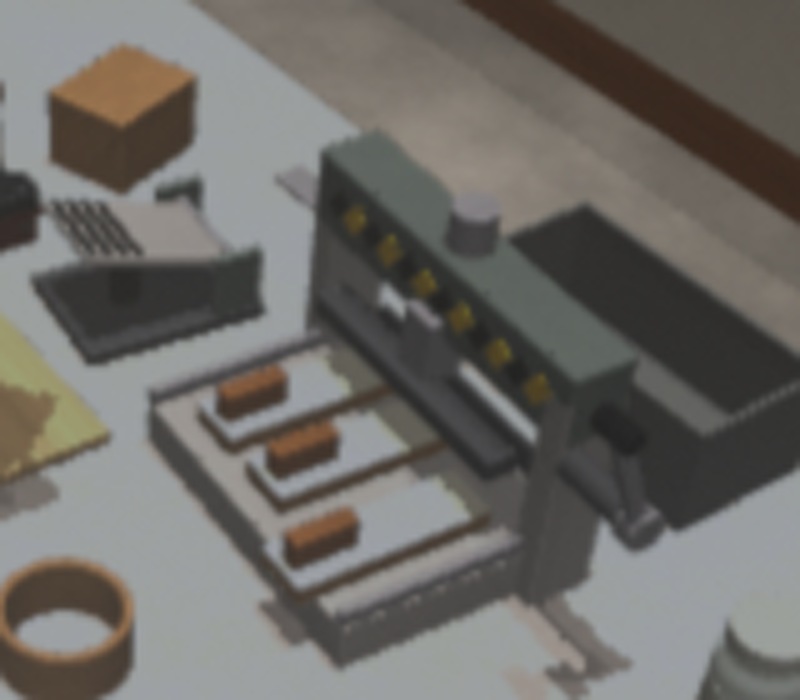

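View pics/t_m.png

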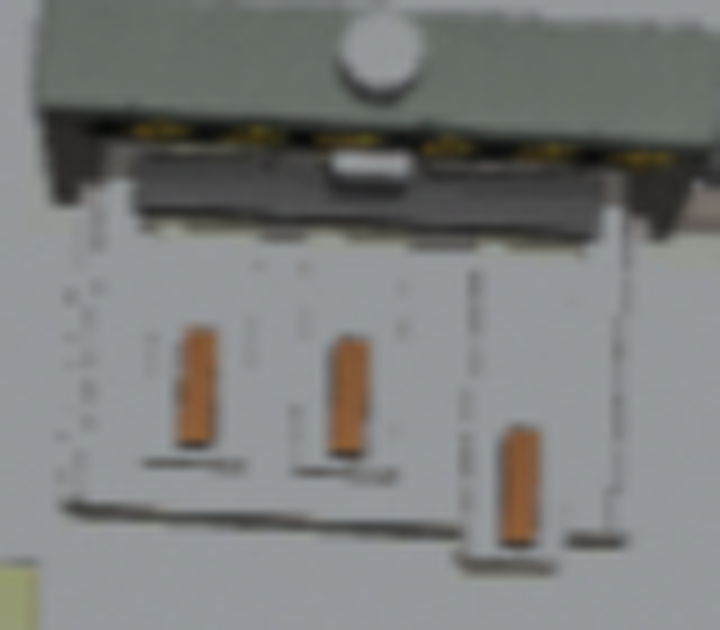

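```bash
python3 - <<'E'
from h import *
s=load('top'); p=lambda q:(np.array(q,float)+.5)/9-.5+[300,115]
P=(662,24.3,-.085);c,sn=np.cos(P[2]),np.sin(P[2])
for n,a,b in(('A',(201,326),(193,440)),('B',(352,337),(347,450)),('C',(522,428),(517,541))):
    w=atz(s,[p(a),p(b)],80); m=w.mean(0); d=m[:2]-P[:2]; v=w[0]-w[1]
    print(n,m.round(1),'len',np.linalg.norm(v).round(1),'yaw',np.arctan2(v[1],v[0]).round(3),'press',(c*d[0]+sn*d[1]).round(1),(-sn*d[0]+c*d[1]).round(1))
w=atz(s,[p((522,428)),p((517,541))],80);m=w.mean(0)
go(m[0],m[1],130,-.06)
E
```

```text
A [618.9  98.3  80. ] len 49.7 yaw -0.092 press -49.2 70.1
B [612.8  33.   80. ] len 49.2 yaw -0.071 press -49.8 4.5
C [571.7 -38.7  80. ] len 49.0 yaw -0.075 press -84.7 -70.5
t [-0.1393 -0.2649  0.014 ] w [ 0.003  0.003 -0.177] rows>= 6.0
```

Request:
{"op": "drive_tool", "data": {
  "plan": [
    {"jaw": 0.42, "tx": -0.07, "ty": -0.265, "tz": 0.01, "wx": 0, "wy": 0, "wz": -0.15},
    {"jaw": 0.42, "tx": -0.07, "ty": -0.265, "tz": 0.01, "wx": 0, "wy": 0, "wz": -0.15},
    {"jaw": 0.42, "tx": -0.07, "ty": -0.265, "tz": 0.01, "wx": 0, "wy": 0, "wz": -0.15},
    {"jaw": 0.42, "tx": -0.07, "ty": -0.265, "tz": 0.01, "wx": 0, "wy": 0, "wz": -0.15},
    {"jaw": 0.42, "tx": -0.13, "ty": -0.265, "tz": 0.01, "wx": 0, "wy": 0, "wz": -0.15},
    {"jaw": 0.42, "tx": -0.138, "ty": -0.265, "tz": 0.01, "wx": 0, "wy": 0, "wz": -0.15},
    {"jaw": 0.42, "tx": -0.138, "ty": -0.265, "tz": 0.01, "wx": 0, "wy": 0, "wz": -0.15},
    {"jaw": 0.42, "tx": -0.138, "ty": -0.265, "tz": 0.01, "wx": 0, "wy": 0, "wz": -0.15},
    {"jaw": 0.42, "tx": -0.138, "ty": -0.265, "tz": 0.01, "wx": 0, "wy": 0, "wz": -0.15},
    {"jaw": 0.42, "tx": -0.138, "ty": -0.265, "tz": 0.01, "wx": 0, "wy": 0, "wz": -0.15}
  ]
}}

```text
clock: 24.15
eef_pos: [568.2, -45.7, 134.2]
tcp_rot: [[-0.998, 0.07, -0.002], [0.07, 0.998, -0.003], [0.002, -0.003, -1.0]]
contact_force: [0.4, -0.1, -0.9]
finger_gap: 37.2
```

```bash
python3 -c "
from h import *
st();go(571,-38.7,60,-.075)
s=snap('side');crop(s,300,110,460,250,5,'s_n')"
```

```text
24.15 [568.2 -45.7 134.2] [[-0.998, 0.07, -0.002], [0.07, 0.998, -0.003], [0.002, -0.003, -1.0]] [ 0.4 -0.1 -0.9] 37.16656610806087
t [-0.0024  0.0074  0.0742] w [-0.036 -0.019  0.056] rows>= 1.5
```

View pics/s_n.png

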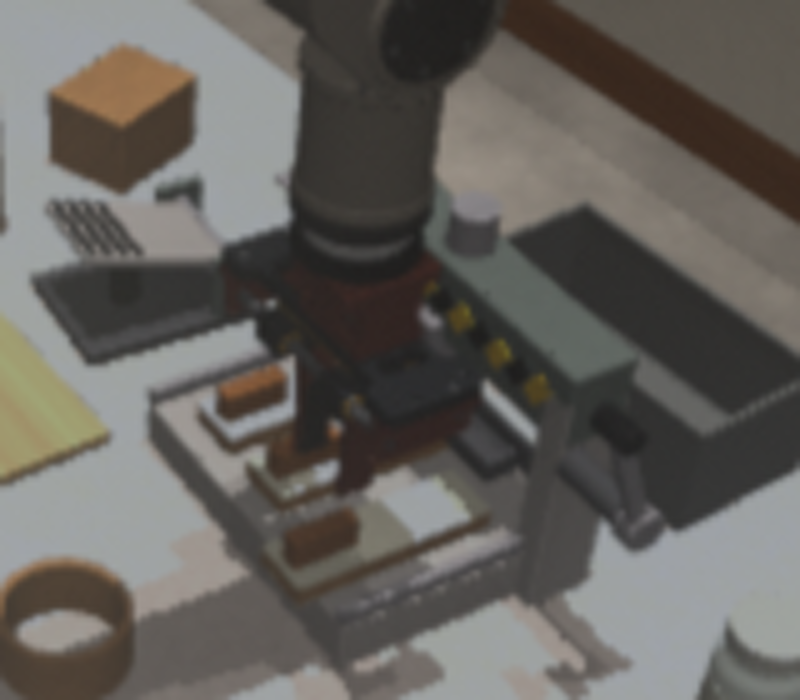

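Request:
{"op": "drive_tool", "data": {
  "plan": [
    {"jaw": 0.42, "tx": -0.002, "ty": 0.006, "tz": 0.02, "wx": 0, "wy": 0, "wz": 0.05},
    {"jaw": 0.42, "tx": -0.002, "ty": 0.006, "tz": 0.04, "wx": 0, "wy": 0, "wz": 0.05},
    {"jaw": 0.42, "tx": -0.002, "ty": 0.006, "tz": 0.045, "wx": 0, "wy": 0, "wz": 0.05},
    {"jaw": 0.42, "tx": -0.002, "ty": 0.006, "tz": 0.045, "wx": 0, "wy": 0, "wz": 0.05}
  ]
}}

```text
clock: 24.6
eef_pos: [570.9, -41.1, 89.0]
tcp_rot: [[-0.997, 0.075, -0.002], [0.075, 0.997, -0.004], [0.002, -0.004, -1.0]]
contact_force: [0.6, -0.4, 0.3]
finger_gap: 37.0
```

```bash
python3 -c "
from h import *
st();go(571,-38.7,61,-.075)"
```

```text
24.6 [570.9 -41.1  89. ] [[-0.997, 0.075, -0.002], [0.075, 0.997, -0.004], [0.002, -0.004, -1.0]] [ 0.6 -0.4  0.3] 36.96257838331152
t [-0.      0.0025  0.028 ] w [-0.045 -0.024 -0.006] rows>= 0.6
```

Request:
{"op": "drive_tool", "data": {
  "plan": [
    {"jaw": 0.42, "tx": 0, "ty": 0.0025, "tz": 0.014, "wx": 0, "wy": 0, "wz": 0},
    {"jaw": 0.42, "tx": 0, "ty": 0.0025, "tz": 0.028, "wx": 0, "wy": 0, "wz": 0},
    {"jaw": 0.42, "tx": 0, "ty": 0.0025, "tz": 0.028, "wx": 0, "wy": 0, "wz": 0},
    {"jaw": 0.1, "tx": 0, "ty": 0.0025, "tz": 0.028, "wx": 0, "wy": 0, "wz": 0},
    {"jaw": 0.1, "tx": 0, "ty": 0.0025, "tz": 0.028, "wx": 0, "wy": 0, "wz": 0},
    {"jaw": 0.1, "tx": 0, "ty": 0.0025, "tz": 0.028, "wx": 0, "wy": 0, "wz": 0},
    {"jaw": 0.1, "tx": 0, "ty": 0.0025, "tz": 0.028, "wx": 0, "wy": 0, "wz": 0},
    {"jaw": 0.1, "tx": 0, "ty": 0.0025, "tz": 0.028, "wx": 0, "wy": 0, "wz": 0}
  ]
}}

```text
clock: 25.4
eef_pos: [572.4, -39.6, 61.9]
tcp_rot: [[-0.997, 0.077, 0.0], [0.077, 0.997, -0.004], [-0.001, -0.004, -1.0]]
contact_force: [-1.8, -1.1, 2.2]
finger_gap: 16.1
```

```bash
python3 -c "
from h import *
s=st();p=s['eef_pos']
go(p[0]+34.5,p[1]-2,p[2]+4,-.085)"
```

```text
25.4 [572.4 -39.6  61.9] [[-0.997, 0.077, 0.0], [0.077, 0.997, -0.004], [-0.001, -0.004, -1.0]] [-1.8 -1.1  2.2] 16.084302172377832
t [-0.0346  0.0006 -0.004 ] w [-0.044  0.007  0.092] rows>= 0.7
```

Request:
{"op": "drive_tool", "data": {
  "plan": [
    {"jaw": 0.1, "tx": 0, "ty": 0, "tz": -0.004, "wx": 0, "wy": 0, "wz": 0},
    {"jaw": 0.1, "tx": -0.012, "ty": 0.001, "tz": -0.004, "wx": 0, "wy": 0, "wz": 0.09},
    {"jaw": 0.1, "tx": -0.024, "ty": 0.002, "tz": -0.004, "wx": 0, "wy": 0, "wz": 0.09},
    {"jaw": 0.1, "tx": -0.035, "ty": 0.003, "tz": -0.004, "wx": 0, "wy": 0, "wz": 0.09},
    {"jaw": 0.1, "tx": -0.035, "ty": 0.003, "tz": -0.002, "wx": 0, "wy": 0, "wz": 0.09},
    {"jaw": 0.1, "tx": -0.035, "ty": 0.003, "tz": 0.0005, "wx": 0, "wy": 0, "wz": 0.09},
    {"jaw": 0.1, "tx": -0.035, "ty": 0.003, "tz": 0.0005, "wx": 0, "wy": 0, "wz": 0.09}
  ]
}}

```text
clock: 26.1
eef_pos: [608.2, -39.1, 61.8]
tcp_rot: [[-0.996, 0.085, 0.001], [0.085, 0.996, -0.004], [-0.002, -0.003, -1.0]]
contact_force: [0.1, 2.0, 6.0]
finger_gap: 15.7
```

```bash
python3 -c "
from h import *
s=st()"
```

```text
26.1 [608.2 -39.1  61.8] [[-0.996, 0.085, 0.001], [0.085, 0.996, -0.004], [-0.002, -0.003, -1.0]] [0.1 2.  6. ] 15.746713153596586
```

Request:
{"op": "drive_tool", "data": {
  "plan": [
    {"jaw": 0.42, "tx": 0, "ty": 0, "tz": 0, "wx": 0, "wy": 0, "wz": 0},
    {"jaw": 0.42, "tx": 0, "ty": 0, "tz": 0, "wx": 0, "wy": 0, "wz": 0},
    {"jaw": 0.42, "tx": 0, "ty": 0, "tz": 0, "wx": 0, "wy": 0, "wz": 0},
    {"jaw": 0.42, "tx": 0, "ty": 0, "tz": -0.03, "wx": 0, "wy": 0, "wz": 0},
    {"jaw": 0.42, "tx": 0, "ty": 0, "tz": -0.06, "wx": 0, "wy": 0, "wz": 0},
    {"jaw": 0.6, "tx": 0.03, "ty": 0, "tz": -0.1, "wx": 0, "wy": 0, "wz": 0},
    {"jaw": 0.7, "tx": 0.05, "ty": -0.03, "tz": -0.14, "wx": 0, "wy": 0, "wz": 0},
    {"jaw": 0.7, "tx": 0.06, "ty": -0.07, "tz": -0.17, "wx": 0, "wy": 0, "wz": 0},
    {"jaw": 0.7, "tx": 0.06, "ty": -0.11, "tz": -0.2, "wx": 0, "wy": 0, "wz": 0},
    {"jaw": 0.7, "tx": 0.06, "ty": -0.15, "tz": -0.21, "wx": 0, "wy": 0, "wz": 0},
    {"jaw": 0.7, "tx": 0.06, "ty": -0.15, "tz": -0.21, "wx": 0, "wy": 0, "wz": 0}
  ]
}}

```text
clock: 27.2
eef_pos: [533.9, -190.3, 274.3]
tcp_rot: [[-0.996, 0.094, 0.004], [0.094, 0.996, -0.008], [-0.004, -0.007, -1.0]]
contact_force: [0.9, -0.5, 0.3]
finger_gap: 61.2
```

```bash
python3 -c "
from h import *
st()
s=snap('side');crop(s,300,110,460,250,5,'s_o')
s=snap('top');crop(s,300,115,380,185,9,'t_o');go(660,-182,275,-.085)"
```

```text
27.2 [ 533.9 -190.3  274.3] [[-0.996, 0.094, 0.004], [0.094, 0.996, -0.008], [-0.004, -0.007, -1.0]] [ 0.9 -0.5  0.3] 61.17997044525039
t [-0.125   0.0125 -0.0035] w [-0.042 -0.001 -0.026] rows>= 2.5
```

View pics/s_o.png

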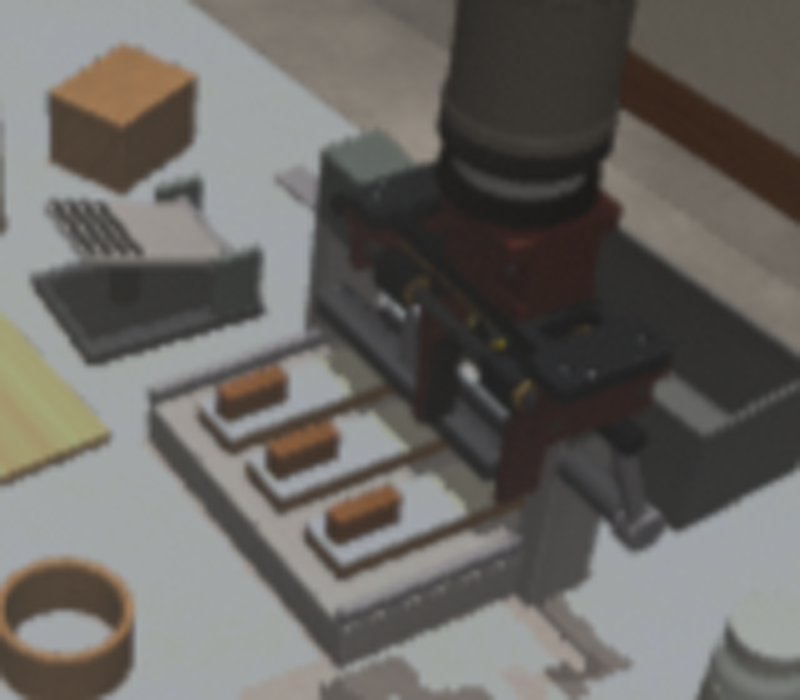

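View pics/t_o.png

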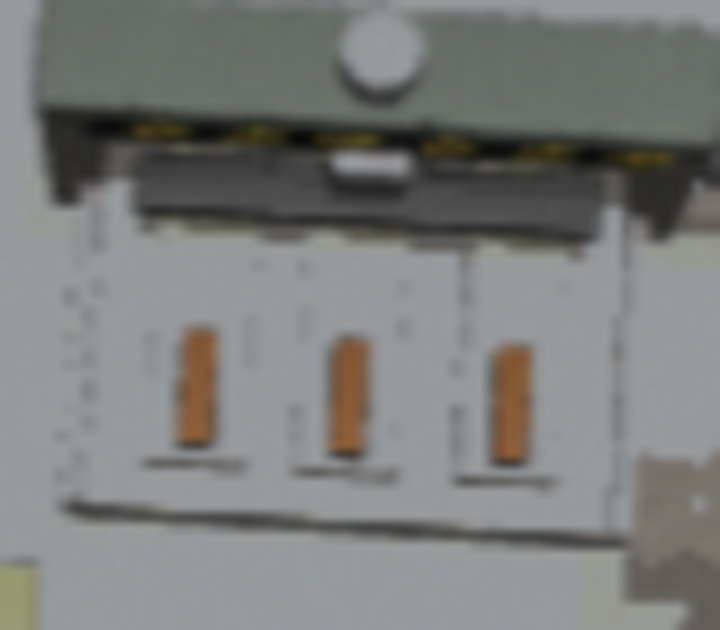

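```bash
python3 - <<'E'
from h import *
s=load('top');S=load('side')
a=(np.array([693,167])+.5)/4-.5+[225,95]; b=(np.array([774,342])+.5)/4-.5+[230,110]
print(atz(s,[a],223),atz(S,[b],223))
P=[]
for q,uv in((s,a),(S,b)):
    R,t=RT(q);P.append((np.c_[R,t],ray(q,[uv])[0][:2]))
X=cv2.triangulatePoints(P[0][0],P[1][0],P[0][1].reshape(2,1),P[1][1].reshape(2,1)).ravel();print(X[:3]/X[3])
E
```

```text
[[ 664.38212593 -179.47409863  223.        ]] [[ 659.55795198 -179.59280681  223.        ]]
[ 663.43285977 -178.6680352   220.68925415]
```

Request:
{"op": "drive_tool", "data": {
  "plan": [
    {"jaw": 0.7, "tx": -0.04, "ty": 0.005, "tz": -0.006, "wx": 0, "wy": 0, "wz": 0},
    {"jaw": 0.7, "tx": -0.08, "ty": 0.01, "tz": -0.006, "wx": 0, "wy": 0, "wz": 0},
    {"jaw": 0.7, "tx": -0.127, "ty": 0.013, "tz": -0.006, "wx": 0, "wy": 0, "wz": 0},
    {"jaw": 0.7, "tx": -0.127, "ty": 0.013, "tz": -0.006, "wx": 0, "wy": 0, "wz": 0},
    {"jaw": 0.7, "tx": -0.127, "ty": 0.013, "tz": -0.006, "wx": 0, "wy": 0, "wz": 0},
    {"jaw": 0.7, "tx": -0.127, "ty": 0.013, "tz": -0.006, "wx": 0, "wy": 0, "wz": 0}
  ]
}}

```text
clock: 27.9
eef_pos: [661.6, -179.5, 276.6]
tcp_rot: [[-0.996, 0.084, -0.002], [0.084, 0.996, -0.003], [0.002, -0.003, -1.0]]
contact_force: [-0.7, -0.0, -0.2]
finger_gap: 61.8
```

```bash
python3 -c "
from h import *
st();go(662,-180.5,204,-.085)
s=snap('side');crop(s,360,130,460,220,7,'s_p')"
```

```text
27.9 [ 661.6 -179.5  276.6] [[-0.996, 0.084, -0.002], [0.084, 0.996, -0.003], [0.002, -0.003, -1.0]] [-0.7 -0.  -0.2] 61.771433079622604
t [-0.0007 -0.0007  0.0726] w [-0.04  -0.025  0.013] rows>= 1.5
```

View pics/s_p.png

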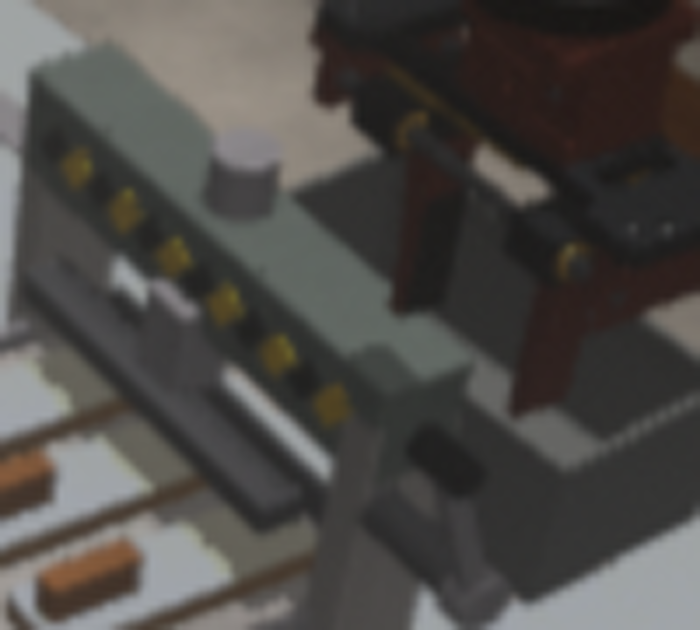

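Request:
{"op": "drive_tool", "data": {
  "plan": [
    {"jaw": 0.7, "tx": -0.001, "ty": -0.001, "tz": 0.03, "wx": 0, "wy": 0, "wz": 0},
    {"jaw": 0.7, "tx": -0.001, "ty": -0.001, "tz": 0.055, "wx": 0, "wy": 0, "wz": 0},
    {"jaw": 0.7, "tx": -0.001, "ty": -0.001, "tz": 0.072, "wx": 0, "wy": 0, "wz": 0},
    {"jaw": 0.7, "tx": -0.001, "ty": -0.001, "tz": 0.072, "wx": 0, "wy": 0, "wz": 0},
    {"jaw": 0.2, "tx": -0.001, "ty": -0.001, "tz": 0.072, "wx": 0, "wy": 0, "wz": 0},
    {"jaw": 0.2, "tx": -0.001, "ty": -0.001, "tz": 0.072, "wx": 0, "wy": 0, "wz": 0},
    {"jaw": 0.2, "tx": -0.001, "ty": -0.001, "tz": 0.072, "wx": 0, "wy": 0, "wz": 0},
    {"jaw": 0.2, "tx": -0.001, "ty": -0.001, "tz": 0.072, "wx": 0, "wy": 0, "wz": 0},
    {"jaw": 0.2, "tx": -0.001, "ty": -0.001, "tz": 0.072, "wx": 0, "wy": 0, "wz": 0},
    {"jaw": 0.2, "tx": -0.001, "ty": -0.001, "tz": 0.072, "wx": 0, "wy": 0, "wz": 0}
  ],
  "squeeze": 20
}}

```text
clock: 28.95
eef_pos: [663.7, -181.2, 206.3]
tcp_rot: [[-0.996, 0.084, 0.0], [0.084, 0.996, -0.003], [-0.001, -0.003, -1.0]]
contact_force: [-2.4, 2.5, 5.7]
finger_gap: 29.8
```

```bash
python3 -c "
from h import *
st()"
```

```text
28.95 [ 663.7 -181.2  206.3] [[-0.996, 0.084, 0.0], [0.084, 0.996, -0.003], [-0.001, -0.003, -1.0]] [-2.4  2.5  5.7] 29.758029611402847
```

Request:
{"op": "drive_tool", "data": {
  "plan": [
    {"jaw": 0.2, "tx": 0.0092, "ty": 0, "tz": 0.0041, "wx": 0, "wy": 0, "wz": 0},
    {"jaw": 0.2, "tx": 0.0178, "ty": 0, "tz": 0.0091, "wx": 0, "wy": 0, "wz": 0},
    {"jaw": 0.2, "tx": 0.026, "ty": 0, "tz": 0.0149, "wx": 0, "wy": 0, "wz": 0},
    {"jaw": 0.2, "tx": 0.0335, "ty": 0, "tz": 0.0215, "wx": 0, "wy": 0, "wz": 0},
    {"jaw": 0.2, "tx": 0.0403, "ty": 0, "tz": 0.0288, "wx": 0, "wy": 0, "wz": 0},
    {"jaw": 0.2, "tx": 0.0463, "ty": 0, "tz": 0.0367, "wx": 0, "wy": 0, "wz": 0},
    {"jaw": 0.2, "tx": 0.0516, "ty": 0, "tz": 0.0453, "wx": 0, "wy": 0, "wz": 0},
    {"jaw": 0.2, "tx": 0.0559, "ty": 0, "tz": 0.0543, "wx": 0, "wy": 0, "wz": 0},
    {"jaw": 0.2, "tx": 0.0593, "ty": 0, "tz": 0.0636, "wx": 0, "wy": 0, "wz": 0},
    {"jaw": 0.2, "tx": 0.0618, "ty": 0, "tz": 0.0733, "wx": 0, "wy": 0, "wz": 0},
    {"jaw": 0.2, "tx": 0.0618, "ty": 0, "tz": 0.0733, "wx": 0, "wy": 0, "wz": 0}
  ]
}}

```text
clock: 30.05
eef_pos: [600.8, -176.0, 131.1]
tcp_rot: [[-0.996, 0.084, -0.003], [0.084, 0.996, -0.003], [0.002, -0.003, -1.0]]
contact_force: [-0.8, 1.8, -0.6]
finger_gap: 30.3
```

```bash
python3 -c "
from h import *
st()"
```

```text
30.05 [ 600.8 -176.   131.1] [[-0.996, 0.084, -0.003], [0.084, 0.996, -0.003], [0.002, -0.003, -1.0]] [-0.8  1.8 -0.6] 30.276929733020367
```

Request:
{"op": "drive_tool", "data": {
  "plan": [
    {"jaw": 0.2, "tx": 0.0015, "ty": 0, "tz": 0.0095, "wx": 0, "wy": 0, "wz": 0},
    {"jaw": 0.2, "tx": 0.002, "ty": 0, "tz": 0.019, "wx": 0, "wy": 0, "wz": 0},
    {"jaw": 0.2, "tx": 0.002, "ty": 0, "tz": 0.022, "wx": 0, "wy": 0, "wz": 0},
    {"jaw": 0.2, "tx": 0.002, "ty": 0, "tz": 0.022, "wx": 0, "wy": 0, "wz": 0}
  ]
}}

```text
clock: 30.45
eef_pos: [598.9, -175.9, 109.5]
tcp_rot: [[-0.996, 0.084, -0.003], [0.084, 0.996, -0.003], [0.003, -0.003, -1.0]]
contact_force: [-3.7, 4.0, -1.5]
finger_gap: 29.8
```

```bash
python3 -c "
from h import *
st()"
```

```text
30.45 [ 598.9 -175.9  109.5] [[-0.996, 0.084, -0.003], [0.084, 0.996, -0.003], [0.003, -0.003, -1.0]] [-3.7  4.  -1.5] 29.806944348584434
```

Request:
{"op": "drive_tool", "data": {
  "plan": [
    {"jaw": 0.2, "tx": 0, "ty": 0, "tz": 0.002, "wx": 0, "wy": 0, "wz": 0},
    {"jaw": 0.2, "tx": 0, "ty": 0, "tz": 0.004, "wx": 0, "wy": 0, "wz": 0},
    {"jaw": 0.2, "tx": 0, "ty": 0, "tz": 0.004, "wx": 0, "wy": 0, "wz": 0}
  ]
}}

```text
clock: 30.75
eef_pos: [599.1, -175.9, 106.1]
tcp_rot: [[-0.996, 0.084, -0.002], [0.084, 0.996, -0.003], [0.002, -0.003, -1.0]]
contact_force: [-3.8, 5.0, 1.6]
finger_gap: 30.2
```

```bash
python3 -c "
from h import *
st()
s=snap('side');crop(s,300,110,460,250,5,'s_q')"
```

```text
30.75 [ 599.1 -175.9  106.1] [[-0.996, 0.084, -0.002], [0.084, 0.996, -0.003], [0.002, -0.003, -1.0]] [-3.8  5.   1.6] 30.22395811660704
```

View pics/s_q.png

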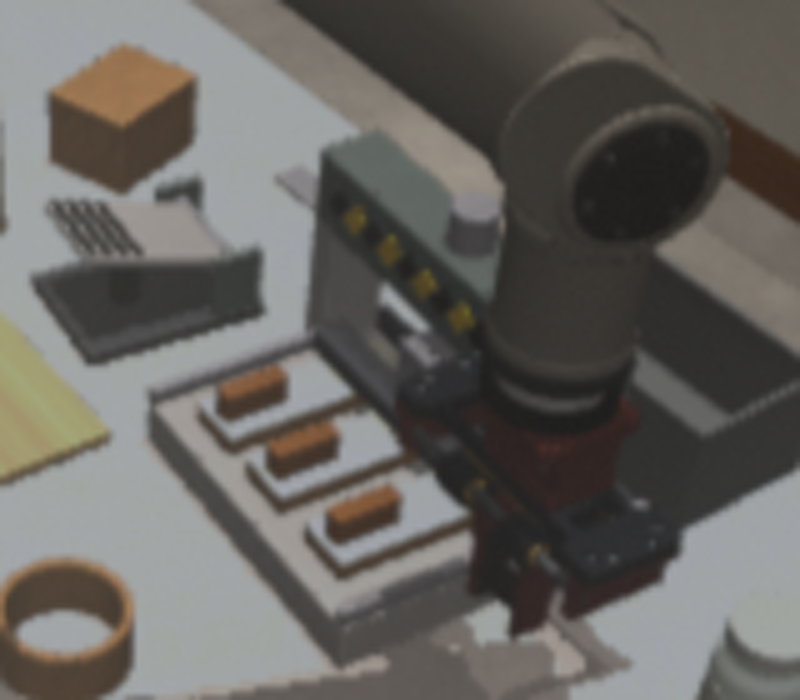

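Request:
{"op": "drive_tool", "data": {
  "plan": [
    {"jaw": 0.2, "tx": 0, "ty": 0, "tz": 0.003, "wx": 0, "wy": 0, "wz": 0},
    {"jaw": 0.2, "tx": 0, "ty": 0, "tz": 0.005, "wx": 0, "wy": 0, "wz": 0},
    {"jaw": 0.2, "tx": 0, "ty": 0, "tz": 0.005, "wx": 0, "wy": 0, "wz": 0}
  ]
}}

```text
clock: 31.1
eef_pos: [599.6, -176.0, 103.6]
tcp_rot: [[-0.996, 0.084, -0.001], [0.084, 0.996, -0.002], [0.001, -0.002, -1.0]]
contact_force: [-9.9, 7.3, 20.0]
finger_gap: 29.7
```

```bash
python3 -c "
from h import *
st()"
```

```text
31.1 [ 599.6 -176.   103.6] [[-0.996, 0.084, -0.001], [0.084, 0.996, -0.002], [0.001, -0.002, -1.0]] [-9.9  7.3 20. ] 29.67694514923299
```

Request:
{"op": "drive_tool", "data": {
  "plan": [
    {"jaw": 0.2, "tx": -0.001, "ty": 0, "tz": -0.0015, "wx": 0, "wy": 0, "wz": 0},
    {"jaw": 0.7, "tx": -0.001, "ty": 0, "tz": -0.0015, "wx": 0, "wy": 0, "wz": 0},
    {"jaw": 0.7, "tx": -0.001, "ty": 0, "tz": -0.0015, "wx": 0, "wy": 0, "wz": 0},
    {"jaw": 0.7, "tx": -0.001, "ty": 0, "tz": -0.0015, "wx": 0, "wy": 0, "wz": 0},
    {"jaw": 0.7, "tx": -0.001, "ty": 0, "tz": -0.0015, "wx": 0, "wy": 0, "wz": 0},
    {"jaw": 0.7, "tx": 0, "ty": 0, "tz": -0.03, "wx": 0, "wy": 0, "wz": 0},
    {"jaw": 0.7, "tx": 0, "ty": 0, "tz": -0.07, "wx": 0, "wy": 0, "wz": 0},
    {"jaw": 0.7, "tx": 0.05, "ty": 0, "tz": -0.11, "wx": 0, "wy": 0, "wz": 0},
    {"jaw": 0.7, "tx": 0.1, "ty": 0, "tz": -0.13, "wx": 0, "wy": 0, "wz": 0}
  ]
}}

```text
clock: 32.0
eef_pos: [516.9, -169.8, 225.8]
tcp_rot: [[-0.996, 0.084, 0.003], [0.084, 0.996, -0.005], [-0.003, -0.005, -1.0]]
contact_force: [-0.3, -0.2, 1.1]
finger_gap: 61.4
```

```bash
python3 -c "
from h import *
st()
s=snap('side');crop(s,300,110,460,250,5,'s_r')
s=snap('top');crop(s,300,105,410,185,7,'t_r');go(480,250,220,-.15)"
```

```text
32.0 [ 516.9 -169.8  225.8] [[-0.996, 0.084, 0.003], [0.084, 0.996, -0.005], [-0.003, -0.005, -1.0]] [-0.3 -0.2  1.1] 61.42234014848928
t [0.0693 0.4163 0.0051] w [-0.039  0.028  0.711] rows>= 8.4
```

View pics/s_r.png

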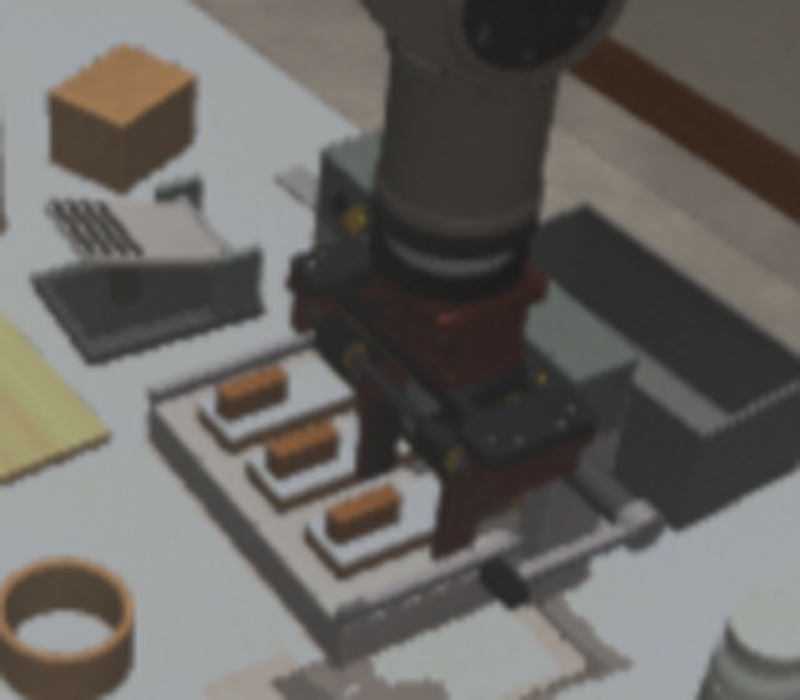

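View pics/t_r.png

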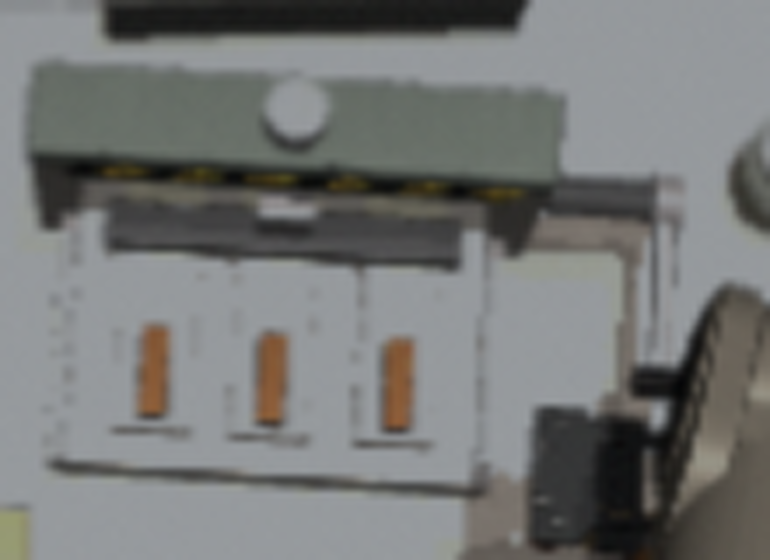

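```bash
cat >> h.py <<'E'
def knobq(s,uv,P=(662,24.3,-.085)):
    R,t=RT(s); d=(ray(s,[uv])@R)[0]; c=-R.T@t
    n=np.array([-np.sin(P[2]),np.cos(P[2]),0]); o=np.array([*pw(0,-205,P),0.])
    X=c+d*(n@(o-c))/(n@d); xp=np.array([np.cos(P[2]),np.sin(P[2]),0])@(X-o)
    print('press x,z',xp,X[2],'r',np.hypot(50-xp,X[2]-130),'q',np.arctan2(X[2]-130,50-xp))
E
python3 - <<'E'
from h import *
knobq(load('side'),(np.array([505,582])+.5)/5-.5+[300,110])
knobq(load('side'),(np.array([638,525])+.5)/5-.5+[300,110])
# earlier reading of raised knob (s_e crop px) and initial
knobq(load('side'),(np.array([774,342])+.5)/4-.5+[230,110])
knobq(load('side'),(np.array([433,424])+.5)/4.2-.5+[300,120])
E
```

```text
press x,z -49.03849520707415 130.77946922581293 r 99.04156251370249 q 0.007870203708647114
press x,z 49.16275047547439 131.66695282061892 r 1.8654003517978988 q 1.1053395738280973
press x,z 13.050158331963967 225.090495776539 r 102.01712202528022 q 1.2001772434517457
press x,z -45.01143479698873 151.29438844255242 r 97.36849450065844 q 0.220480953968408
```

```bash
python3 - <<'E'
from h import *
print('tube',atz(load('top'),[(230,162)],120))
go(619,297,220,-.15)
E
```

```text
tube [[602.32349348 446.47321197 120.        ]]
t [-0.065   0.4753  0.0052] w [-0.039  0.028  0.711] rows>= 9.6
```

Request:
{"op": "drive_tool", "data": {
  "plan": [
    {"jaw": 0.0, "tx": -0.03, "ty": 0.4753, "tz": 0.005, "wx": 0, "wy": 0, "wz": 0.7},
    {"jaw": 0.0, "tx": -0.03, "ty": 0.4753, "tz": 0.005, "wx": 0, "wy": 0, "wz": 0.7},
    {"jaw": 0.0, "tx": -0.03, "ty": 0.4753, "tz": 0.005, "wx": 0, "wy": 0, "wz": 0.7},
    {"jaw": 0.0, "tx": -0.03, "ty": 0.4753, "tz": 0.005, "wx": 0, "wy": 0, "wz": 0.7},
    {"jaw": 0.0, "tx": -0.03, "ty": 0.4753, "tz": 0.005, "wx": 0, "wy": 0, "wz": 0.7},
    {"jaw": 0.0, "tx": -0.03, "ty": 0.4753, "tz": 0.005, "wx": 0, "wy": 0, "wz": 0.7},
    {"jaw": 0.0, "tx": -0.065, "ty": 0.4753, "tz": 0.005, "wx": 0, "wy": 0, "wz": 0.7},
    {"jaw": 0.0, "tx": -0.065, "ty": 0.4753, "tz": 0.005, "wx": 0, "wy": 0, "wz": 0.7},
    {"jaw": 0.0, "tx": -0.065, "ty": 0.4753, "tz": 0.005, "wx": 0, "wy": 0, "wz": 0.7},
    {"jaw": 0.0, "tx": -0.065, "ty": 0.4753, "tz": 0.005, "wx": 0, "wy": 0, "wz": 0.7},
    {"jaw": 0.0, "tx": -0.065, "ty": 0.4753, "tz": 0.005, "wx": 0, "wy": 0, "wz": 0.7},
    {"jaw": 0.0, "tx": -0.065, "ty": 0.4753, "tz": 0.005, "wx": 0, "wy": 0, "wz": 0.7}
  ]
}}

```text
clock: 33.3
eef_pos: [620.8, 299.0, 215.7]
tcp_rot: [[-0.99, 0.144, -0.001], [0.144, 0.99, -0.005], [0.001, -0.005, -1.0]]
contact_force: [0.1, -1.0, 0.5]
finger_gap: 0.7
```

```bash
python3 -c "
from h import *
st();go(619,297,115,-.15)
s=snap('side');crop(s,270,90,430,230,5,'s_s')"
```

```text
33.3 [620.8 299.  215.7] [[-0.99, 0.144, -0.001], [0.144, 0.99, -0.005], [0.001, -0.005, -1.0]] [ 0.1 -1.   0.5] 0.7093773661505046
t [ 0.0014 -0.0018  0.1007] w [-0.06  -0.008  0.06 ] rows>= 2.0
```

View pics/s_s.png

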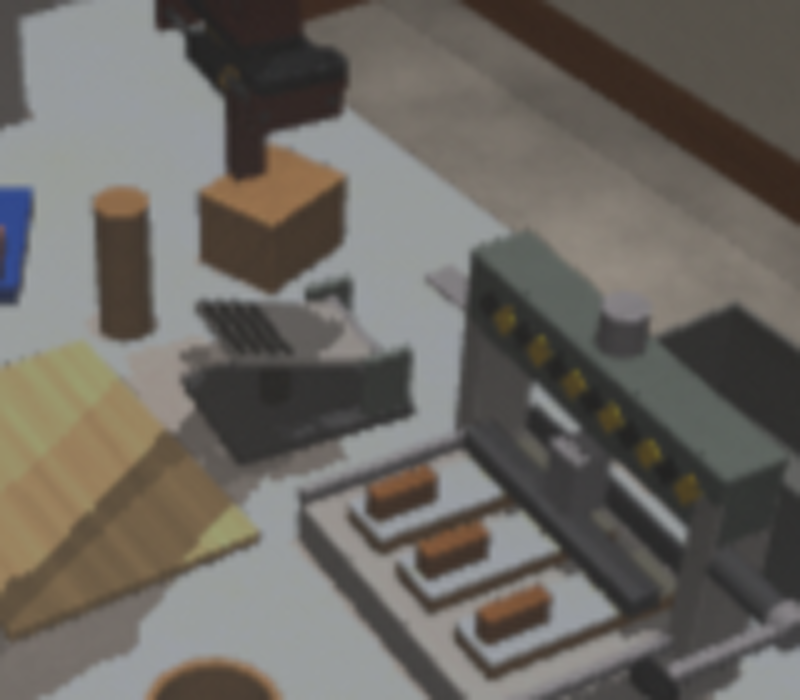

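Request:
{"op": "drive_tool", "data": {
  "plan": [
    {"jaw": 0.0, "tx": 0.0, "ty": -0.002, "tz": 0.05, "wx": 0, "wy": 0, "wz": 0.06},
    {"jaw": 0.0, "tx": 0.0, "ty": -0.002, "tz": 0.09, "wx": 0, "wy": 0, "wz": 0.06},
    {"jaw": 0.0, "tx": 0.0, "ty": -0.002, "tz": 0.115, "wx": 0, "wy": 0, "wz": 0.06},
    {"jaw": 0.0, "tx": 0.0, "ty": -0.002, "tz": 0.115, "wx": 0, "wy": 0, "wz": 0.06},
    {"jaw": 0.0, "tx": 0.0, "ty": -0.002, "tz": 0.115, "wx": 0, "wy": 0, "wz": 0.06}
  ]
}}

```text
clock: 33.85
eef_pos: [621.1, 294.9, 102.8]
tcp_rot: [[-0.988, 0.152, -0.0], [0.152, 0.988, -0.004], [-0.001, -0.004, -1.0]]
contact_force: [0.2, 0.7, 0.1]
finger_gap: 0.3
```

```bash
python3 -c "
from h import *
st()
s=snap('side');crop(s,280,120,380,200,8,'s_t')"
```

```text
33.85 [621.1 294.9 102.8] [[-0.988, 0.152, -0.0], [0.152, 0.988, -0.004], [-0.001, -0.004, -1.0]] [0.2 0.7 0.1] 0.3260131606917651
```

View pics/s_t.png

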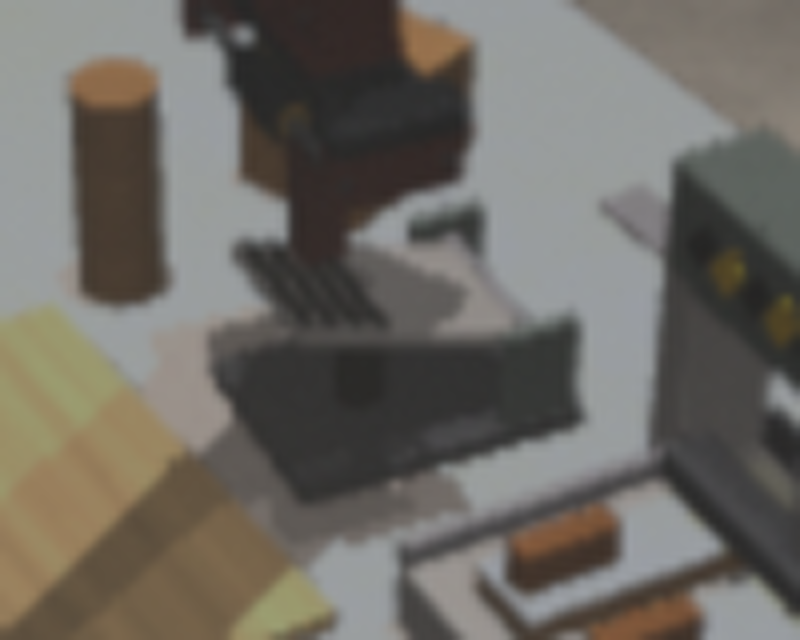

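Request:
{"op": "drive_tool", "data": {
  "plan": [
    {"jaw": 0.0, "tx": 0.001, "ty": 0.001, "tz": 0.012, "wx": 0, "wy": 0, "wz": 0},
    {"jaw": 0.0, "tx": 0.001, "ty": 0.001, "tz": 0.02, "wx": 0, "wy": 0, "wz": 0},
    {"jaw": 0.0, "tx": 0.001, "ty": 0.001, "tz": 0.027, "wx": 0, "wy": 0, "wz": 0},
    {"jaw": 0.0, "tx": 0.001, "ty": 0.001, "tz": 0.034, "wx": 0, "wy": 0, "wz": 0},
    {"jaw": 0.0, "tx": 0.001, "ty": 0.001, "tz": 0.041, "wx": 0, "wy": 0, "wz": 0},
    {"jaw": 0.0, "tx": 0.001, "ty": 0.001, "tz": 0.047, "wx": 0, "wy": 0, "wz": 0},
    {"jaw": 0.0, "tx": 0.001, "ty": 0.001, "tz": 0.047, "wx": 0, "wy": 0, "wz": 0}
  ]
}}

```text
clock: 34.6
eef_pos: [617.9, 298.2, 54.7]
tcp_rot: [[-0.989, 0.149, -0.004], [0.149, 0.989, -0.004], [0.003, -0.004, -1.0]]
contact_force: [-6.0, 0.2, 9.4]
finger_gap: 0.3
```

```bash
python3 -c "
from h import *
st()"
```

```text
34.6 [617.9 298.2  54.7] [[-0.989, 0.149, -0.004], [0.149, 0.989, -0.004], [0.003, -0.004, -1.0]] [-6.   0.2  9.4] 0.27615129742809225
```

Nearly at the stop; a little further to feel it.

Request:
{"op": "drive_tool", "data": {
  "plan": [
    {"jaw": 0.0, "tx": 0, "ty": 0, "tz": 0.002, "wx": 0, "wy": 0, "wz": 0},
    {"jaw": 0.0, "tx": 0, "ty": 0, "tz": 0.0035, "wx": 0, "wy": 0, "wz": 0},
    {"jaw": 0.0, "tx": 0, "ty": 0, "tz": 0.0035, "wx": 0, "wy": 0, "wz": 0}
  ]
}}

```text
clock: 34.9
eef_pos: [618.0, 298.3, 53.8]
tcp_rot: [[-0.989, 0.15, -0.004], [0.15, 0.989, -0.003], [0.003, -0.004, -1.0]]
contact_force: [-11.9, -2.4, 23.6]
finger_gap: 0.9
```

```bash
python3 -c "
from h import *
st()
s=snap('side');crop(s,280,120,380,200,8,'s_u')"
```

```text
34.9 [618.  298.3  53.8] [[-0.989, 0.15, -0.004], [0.15, 0.989, -0.003], [0.003, -0.004, -1.0]] [-11.9  -2.4  23.6] 0.9048286791814669
```

View pics/s_u.png

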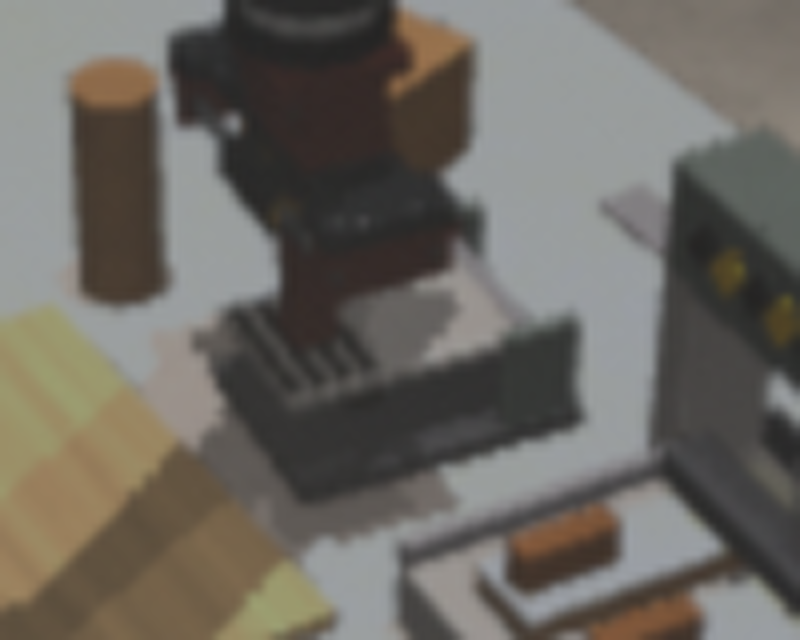

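Request:
{"op": "drive_tool", "data": {
  "plan": [
    {"jaw": 0.0, "tx": 0, "ty": 0, "tz": -0.005, "wx": 0, "wy": 0, "wz": 0},
    {"jaw": 0.0, "tx": 0, "ty": 0, "tz": -0.015, "wx": 0, "wy": 0, "wz": 0},
    {"jaw": 0.0, "tx": 0, "ty": 0, "tz": -0.028, "wx": 0, "wy": 0, "wz": 0},
    {"jaw": 0.0, "tx": 0, "ty": 0, "tz": -0.05, "wx": 0, "wy": 0, "wz": 0},
    {"jaw": 0.0, "tx": 0, "ty": 0, "tz": -0.09, "wx": 0, "wy": 0, "wz": 0},
    {"jaw": 0.0, "tx": 0.03, "ty": 0, "tz": -0.13, "wx": 0, "wy": 0, "wz": 0},
    {"jaw": 0.0, "tx": 0.06, "ty": 0, "tz": -0.17, "wx": 0, "wy": 0, "wz": 0},
    {"jaw": 0.0, "tx": 0.06, "ty": 0, "tz": -0.17, "wx": 0, "wy": 0, "wz": 0}
  ]
}}

```text
clock: 35.75
eef_pos: [559.7, 310.1, 227.5]
tcp_rot: [[-0.989, 0.147, 0.005], [0.147, 0.989, 0.002], [-0.005, 0.003, -1.0]]
contact_force: [-0.4, 0.6, -0.0]
finger_gap: 0.6
```

```bash
python3 -c "
from h import *
st();go(598,-175.5,220,-.085)
s=snap('side');crop(s,270,110,430,250,5,'s_v')"
```

```text
35.75 [559.7 310.1 227.5] [[-0.989, 0.147, 0.005], [0.147, 0.989, 0.002], [-0.005, 0.003, -1.0]] [-0.4  0.6 -0. ] 0.6085106097408013
t [-0.1093 -0.4747  0.0066] w [ 0.033  0.056 -0.72 ] rows>= 9.7
```

View pics/s_v.png

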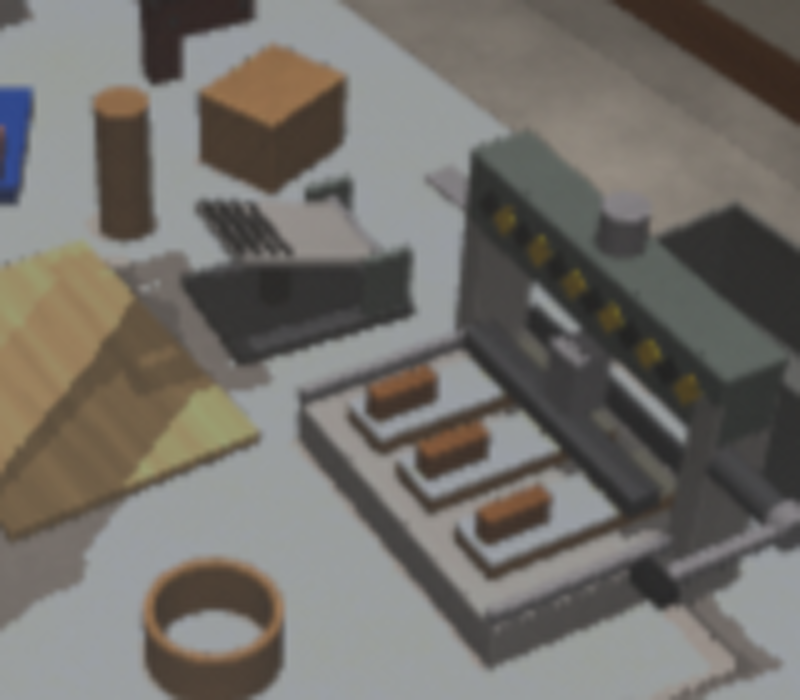

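Request:
{"op": "drive_tool", "data": {
  "plan": [
    {"jaw": 0.7, "tx": -0.03, "ty": -0.475, "tz": -0.005, "wx": 0, "wy": 0.05, "wz": -0.72},
    {"jaw": 0.7, "tx": -0.03, "ty": -0.475, "tz": -0.005, "wx": 0, "wy": 0.05, "wz": -0.72},
    {"jaw": 0.7, "tx": -0.03, "ty": -0.475, "tz": -0.005, "wx": 0, "wy": 0.05, "wz": -0.72},
    {"jaw": 0.7, "tx": -0.03, "ty": -0.475, "tz": -0.005, "wx": 0, "wy": 0.05, "wz": -0.72},
    {"jaw": 0.7, "tx": -0.03, "ty": -0.475, "tz": -0.005, "wx": 0, "wy": 0.05, "wz": -0.72},
    {"jaw": 0.7, "tx": -0.03, "ty": -0.475, "tz": -0.005, "wx": 0, "wy": 0.05, "wz": -0.72},
    {"jaw": 0.7, "tx": -0.03, "ty": -0.475, "tz": -0.005, "wx": 0, "wy": 0.05, "wz": -0.72},
    {"jaw": 0.7, "tx": -0.109, "ty": -0.475, "tz": 0.005, "wx": 0, "wy": 0.05, "wz": -0.72},
    {"jaw": 0.7, "tx": -0.109, "ty": -0.475, "tz": 0.005, "wx": 0, "wy": 0.05, "wz": -0.72},
    {"jaw": 0.7, "tx": -0.109, "ty": -0.475, "tz": 0.005, "wx": 0, "wy": 0.05, "wz": -0.72},
    {"jaw": 0.7, "tx": -0.109, "ty": -0.475, "tz": 0.005, "wx": 0, "wy": 0.05, "wz": -0.72},
    {"jaw": 0.7, "tx": -0.109, "ty": -0.475, "tz": 0.005, "wx": 0, "wy": 0.05, "wz": -0.72}
  ]
}}

```text
clock: 37.0
eef_pos: [595.7, -181.2, 216.3]
tcp_rot: [[-0.996, 0.092, -0.008], [0.092, 0.996, -0.004], [0.008, -0.005, -1.0]]
contact_force: [-0.2, 0.2, 0.5]
finger_gap: 61.5
```

```bash
python3 -c "
from h import *
st();go(597.5,-176,111,-.085)"
```

```text
37.0 [ 595.7 -181.2  216.3] [[-0.996, 0.092, -0.008], [0.092, 0.996, -0.004], [0.008, -0.005, -1.0]] [-0.2  0.2  0.5] 61.47317171275276
t [-0.0021  0.0059  0.1052] w [-0.056 -0.09  -0.08 ] rows>= 2.1
```

Request:
{"op": "drive_tool", "data": {
  "plan": [
    {"jaw": 0.7, "tx": -0.002, "ty": 0.004, "tz": 0.03, "wx": 0, "wy": -0.05, "wz": -0.08},
    {"jaw": 0.7, "tx": -0.002, "ty": 0.004, "tz": 0.055, "wx": 0, "wy": -0.05, "wz": -0.08},
    {"jaw": 0.7, "tx": -0.002, "ty": 0.004, "tz": 0.08, "wx": 0, "wy": -0.05, "wz": -0.08},
    {"jaw": 0.7, "tx": -0.002, "ty": 0.004, "tz": 0.105, "wx": 0, "wy": -0.05, "wz": -0.08},
    {"jaw": 0.7, "tx": -0.002, "ty": 0.004, "tz": 0.105, "wx": 0, "wy": -0.05, "wz": -0.08},
    {"jaw": 0.7, "tx": -0.002, "ty": 0.004, "tz": 0.105, "wx": 0, "wy": -0.05, "wz": -0.08}
  ]
}}

```text
clock: 37.6
eef_pos: [598.1, -174.2, 113.1]
tcp_rot: [[-0.997, 0.08, -0.002], [0.08, 0.997, -0.003], [0.002, -0.003, -1.0]]
contact_force: [0.2, -0.1, -0.3]
finger_gap: 61.3
```

```bash
python3 -c "
from h import *
st();go(597.5,-176,111,-.085)
s=snap('side');crop(s,360,170,460,250,7,'s_w')"
```

```text
37.6 [ 598.1 -174.2  113.1] [[-0.997, 0.08, -0.002], [0.08, 0.997, -0.003], [0.002, -0.003, -1.0]] [ 0.2 -0.1 -0.3] 61.344230529161166
t [ 0.0004 -0.0018  0.0021] w [-0.037 -0.02   0.061] rows>= 0.1
```

View pics/s_w.png

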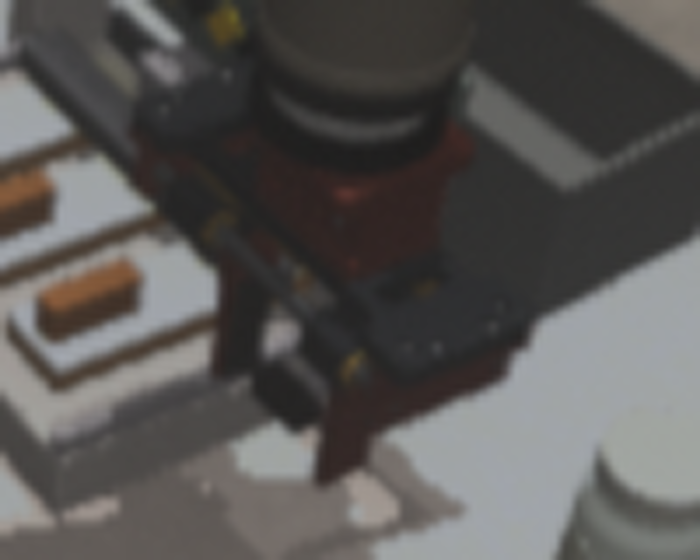

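Knob (crop ≈(290,390)) between the fingers. Pinch and start the arc.

Request:
{"op": "drive_tool", "data": {
  "plan": [
    {"jaw": 0.2, "tx": 0, "ty": -0.001, "tz": 0.002, "wx": 0, "wy": 0, "wz": 0.06},
    {"jaw": 0.2, "tx": 0, "ty": -0.001, "tz": 0.002, "wx": 0, "wy": 0, "wz": 0.06},
    {"jaw": 0.2, "tx": 0, "ty": -0.001, "tz": 0.002, "wx": 0, "wy": 0, "wz": 0.06},
    {"jaw": 0.2, "tx": 0, "ty": -0.001, "tz": 0.002, "wx": 0, "wy": 0, "wz": 0.06},
    {"jaw": 0.2, "tx": 0, "ty": -0.001, "tz": 0.002, "wx": 0, "wy": 0, "wz": 0.06},
    {"jaw": 0.2, "tx": 0, "ty": -0.001, "tz": 0.002, "wx": 0, "wy": 0, "wz": 0.06}
  ],
  "squeeze": 25
}}

```text
clock: 38.25
eef_pos: [598.6, -175.8, 111.6]
tcp_rot: [[-0.996, 0.086, -0.0], [0.086, 0.996, -0.003], [0.0, -0.003, -1.0]]
contact_force: [-1.3, 3.4, 4.0]
finger_gap: 29.9
```

```bash
python3 -c "
from h import *
st()"
```

```text
38.25 [ 598.6 -175.8  111.6] [[-0.996, 0.086, -0.0], [0.086, 0.996, -0.003], [0.0, -0.003, -1.0]] [-1.3  3.4  4. ] 29.93512439823181
```

Request:
{"op": "drive_tool", "data": {
  "plan": [
    {"jaw": 0.2, "tx": -0.0005, "ty": 0, "tz": -0.01, "wx": 0, "wy": 0, "wz": 0},
    {"jaw": 0.2, "tx": -0.002, "ty": 0, "tz": -0.0199, "wx": 0, "wy": 0, "wz": 0},
    {"jaw": 0.2, "tx": -0.0045, "ty": 0, "tz": -0.0296, "wx": 0, "wy": 0, "wz": 0},
    {"jaw": 0.2, "tx": -0.0079, "ty": 0, "tz": -0.0389, "wx": 0, "wy": 0, "wz": 0},
    {"jaw": 0.2, "tx": -0.0122, "ty": 0, "tz": -0.0479, "wx": 0, "wy": 0, "wz": 0},
    {"jaw": 0.2, "tx": -0.0175, "ty": 0, "tz": -0.0565, "wx": 0, "wy": 0, "wz": 0},
    {"jaw": 0.2, "tx": -0.0235, "ty": 0, "tz": -0.0644, "wx": 0, "wy": 0, "wz": 0},
    {"jaw": 0.2, "tx": -0.0303, "ty": 0, "tz": -0.0717, "wx": 0, "wy": 0, "wz": 0},
    {"jaw": 0.2, "tx": -0.0378, "ty": 0, "tz": -0.0783, "wx": 0, "wy": 0, "wz": 0},
    {"jaw": 0.2, "tx": -0.046, "ty": 0, "tz": -0.0841, "wx": 0, "wy": 0, "wz": 0},
    {"jaw": 0.2, "tx": -0.0546, "ty": 0, "tz": -0.0891, "wx": 0, "wy": 0, "wz": 0},
    {"jaw": 0.2, "tx": -0.0638, "ty": 0, "tz": -0.0932, "wx": 0, "wy": 0, "wz": 0}
  ]
}}

```text
clock: 39.45
eef_pos: [661.4, -181.1, 205.2]
tcp_rot: [[-0.996, 0.086, -0.003], [0.086, 0.996, -0.002], [0.003, -0.003, -1.0]]
contact_force: [-4.3, 4.3, -1.8]
finger_gap: 29.5
```

```bash
python3 -c "
from h import *
st()"
```

```text
39.45 [ 661.4 -181.1  205.2] [[-0.996, 0.086, -0.003], [0.086, 0.996, -0.002], [0.003, -0.003, -1.0]] [-4.3  4.3 -1.8] 29.481984135132027
```

Request:
{"op": "drive_tool", "data": {
  "plan": [
    {"jaw": 0.2, "tx": -0.003, "ty": 0, "tz": -0.001, "wx": 0, "wy": 0, "wz": 0},
    {"jaw": 0.2, "tx": -0.006, "ty": 0, "tz": -0.002, "wx": 0, "wy": 0, "wz": 0},
    {"jaw": 0.2, "tx": -0.008, "ty": 0, "tz": -0.0025, "wx": 0, "wy": 0, "wz": 0},
    {"jaw": 0.2, "tx": -0.008, "ty": 0, "tz": -0.0025, "wx": 0, "wy": 0, "wz": 0}
  ]
}}

```text
clock: 39.85
eef_pos: [670.1, -181.8, 208.3]
tcp_rot: [[-0.996, 0.086, -0.001], [0.086, 0.996, -0.003], [0.001, -0.003, -1.0]]
contact_force: [-4.0, 4.7, 1.3]
finger_gap: 29.6
```

```bash
python3 -c "
from h import *
st()"
```

```text
39.85 [ 670.1 -181.8  208.3] [[-0.996, 0.086, -0.001], [0.086, 0.996, -0.003], [0.001, -0.003, -1.0]] [-4.   4.7  1.3] 29.58343313343109
```

Request:
{"op": "drive_tool", "data": {
  "plan": [
    {"jaw": 0.2, "tx": -0.003, "ty": 0, "tz": -0.001, "wx": 0, "wy": 0, "wz": 0},
    {"jaw": 0.2, "tx": -0.005, "ty": 0, "tz": -0.0015, "wx": 0, "wy": 0, "wz": 0},
    {"jaw": 0.2, "tx": -0.005, "ty": 0, "tz": -0.0015, "wx": 0, "wy": 0, "wz": 0}
  ]
}}

```text
clock: 40.15
eef_pos: [671.8, -182.0, 208.7]
tcp_rot: [[-0.996, 0.087, -0.008], [0.087, 0.996, -0.001], [0.008, -0.002, -1.0]]
contact_force: [-12.8, 7.0, 4.1]
finger_gap: 29.5
```

```bash
python3 -c "
from h import *
st()
s=snap('side');crop(s,300,110,460,250,5,'s_x')"
```

```text
40.15 [ 671.8 -182.   208.7] [[-0.996, 0.087, -0.008], [0.087, 0.996, -0.001], [0.008, -0.002, -1.0]] [-12.8   7.    4.1] 29.485938638436927
```

View pics/s_x.png

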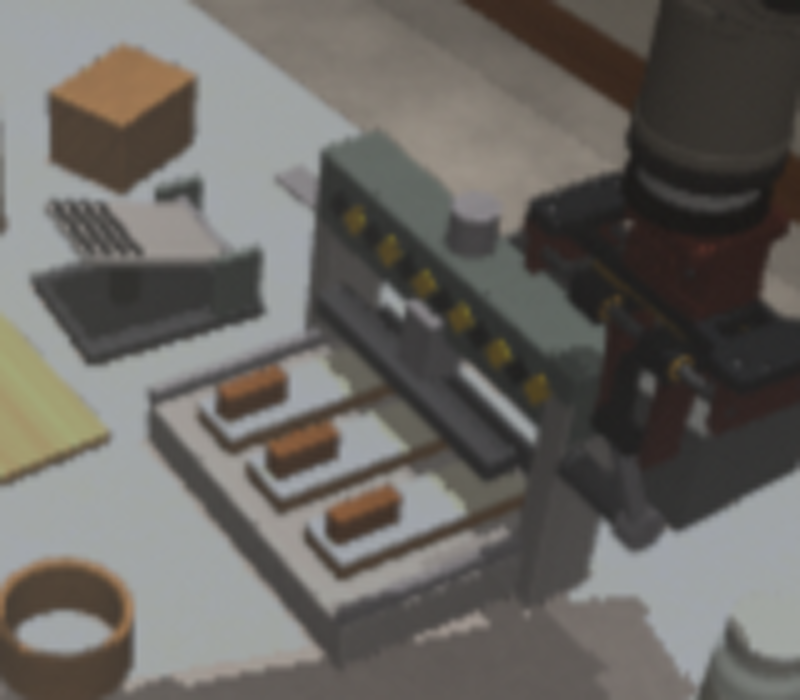

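Request:
{"op": "drive_tool", "data": {
  "plan": [
    {"jaw": 0.2, "tx": 0.0015, "ty": 0, "tz": 0.0005, "wx": 0, "wy": 0, "wz": 0},
    {"jaw": 0.7, "tx": 0.0015, "ty": 0, "tz": 0.0005, "wx": 0, "wy": 0, "wz": 0},
    {"jaw": 0.7, "tx": 0.0015, "ty": 0, "tz": 0.0005, "wx": 0, "wy": 0, "wz": 0},
    {"jaw": 0.7, "tx": 0.0015, "ty": 0, "tz": 0.0005, "wx": 0, "wy": 0, "wz": 0},
    {"jaw": 0.7, "tx": 0.0015, "ty": 0, "tz": 0.0005, "wx": 0, "wy": 0, "wz": 0},
    {"jaw": 0.7, "tx": 0.0015, "ty": 0, "tz": -0.03, "wx": 0, "wy": 0, "wz": 0},
    {"jaw": 0.7, "tx": 0.0015, "ty": 0, "tz": -0.06, "wx": 0, "wy": 0, "wz": 0},
    {"jaw": 0.5, "tx": 0.05, "ty": 0, "tz": -0.06, "wx": 0, "wy": 0, "wz": 0},
    {"jaw": 0.42, "tx": 0.1, "ty": 0, "tz": -0.06, "wx": 0, "wy": 0, "wz": 0},
    {"jaw": 0.42, "tx": 0.14, "ty": 0, "tz": -0.04, "wx": 0, "wy": 0, "wz": 0}
  ]
}}

```text
clock: 41.2
eef_pos: [535.1, -171.7, 250.8]
tcp_rot: [[-0.996, 0.087, 0.005], [0.087, 0.996, -0.005], [-0.005, -0.005, -1.0]]
contact_force: [-0.5, -0.5, 0.1]
finger_gap: 40.9
```

```bash
python3 - <<'E'
from h import *
st()
s=snap('top');crop(s,300,110,420,190,6.5,'t_y')
s=snap('side');crop(s,300,110,460,250,5,'s_y')
E
```

```text
41.2 [ 535.1 -171.7  250.8] [[-0.996, 0.087, 0.005], [0.087, 0.996, -0.005], [-0.005, -0.005, -1.0]] [-0.5 -0.5  0.1] 40.94333297851888
```

View pics/t_y.png

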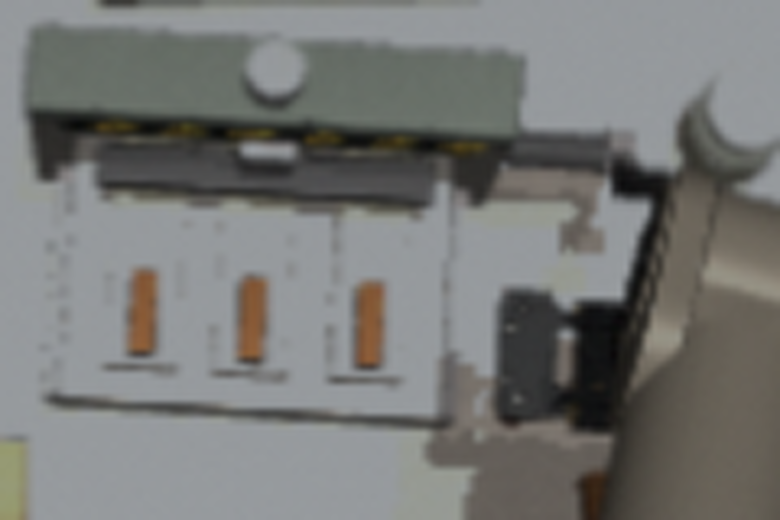

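View pics/s_y.png

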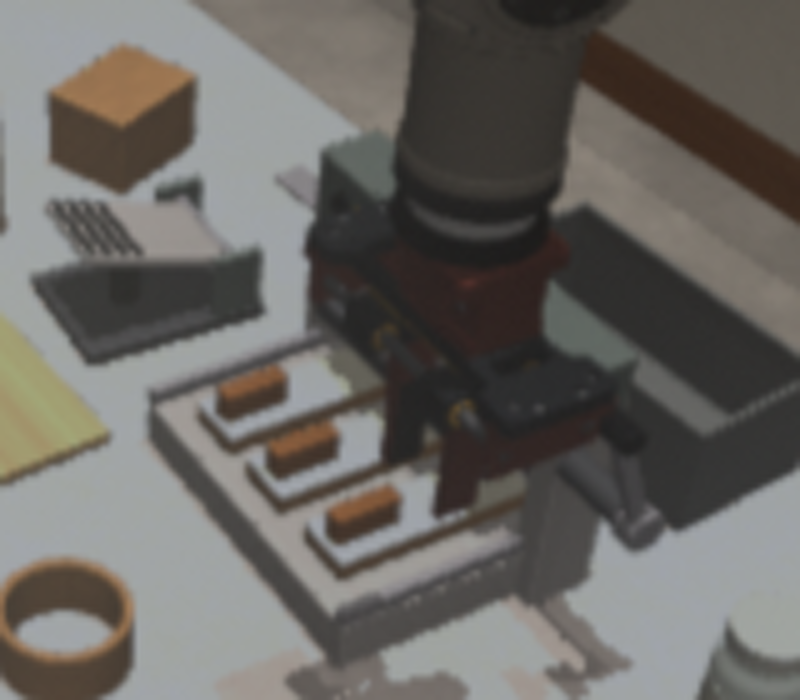

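```bash
python3 - <<'E'
from h import *
knobq(load('side'),(np.array([623,434])+.5)/5-.5+[300,110])
s=load('top'); p=lambda q:(np.array(q,float)+.5)/6.5-.5+[300,110]
P=(662,24.3,-.085);c,sn=np.cos(P[2]),np.sin(P[2])
for n,a,b in(('A',(146,270),(140,353)),('B',(253,276),(249,359)),('C',(372,282),(368,366))):
    w=atz(s,[p(a),p(b)],80); m=w.mean(0); d=m[:2]-P[:2]; v=w[0]-w[1]
    print(n,m.round(1),'yaw',np.arctan2(v[1],v[0]).round(3),'press',(c*d[0]+sn*d[1]).round(1),(-sn*d[0]+c*d[1]).round(1))
go(m[0],m[1],140,-.085)
E
```

```text
press x,z 18.469652337007595 217.97286663443595 r 93.45259807854153 q 1.2266491120275838
A [617.4  97.9  80. ] yaw -0.095 press -50.7 69.5
B [612.3  33.8  80. ] yaw -0.075 press -50.4 5.2
C [606.7 -36.8  80. ] yaw -0.079 press -49.9 -65.6
t [-0.0684  0.1406  0.1042] w [-0.023 -0.113 -0.053] rows>= 3.8
```

Request:
{"op": "drive_tool", "data": {
  "plan": [
    {"jaw": 0.42, "tx": -0.01, "ty": 0.14, "tz": 0.05, "wx": 0, "wy": -0.1, "wz": -0.05},
    {"jaw": 0.42, "tx": -0.01, "ty": 0.14, "tz": 0.08, "wx": 0, "wy": -0.1, "wz": -0.05},
    {"jaw": 0.42, "tx": -0.03, "ty": 0.14, "tz": 0.1, "wx": 0, "wy": -0.1, "wz": -0.05},
    {"jaw": 0.42, "tx": -0.068, "ty": 0.14, "tz": 0.105, "wx": 0, "wy": -0.1, "wz": -0.05},
    {"jaw": 0.42, "tx": -0.068, "ty": 0.14, "tz": 0.125, "wx": 0, "wy": -0.1, "wz": -0.05},
    {"jaw": 0.42, "tx": -0.068, "ty": 0.14, "tz": 0.145, "wx": 0, "wy": -0.1, "wz": -0.05},
    {"jaw": 0.42, "tx": -0.068, "ty": 0.14, "tz": 0.145, "wx": 0, "wy": -0.1, "wz": -0.05},
    {"jaw": 0.42, "tx": -0.068, "ty": 0.14, "tz": 0.145, "wx": 0, "wy": -0.1, "wz": -0.05}
  ]
}}

```text
clock: 42.1
eef_pos: [615.8, -37.9, 103.3]
tcp_rot: [[-0.997, 0.082, 0.008], [0.082, 0.997, -0.005], [-0.009, -0.004, -1.0]]
contact_force: [0.3, 0.6, 0.8]
finger_gap: 36.7
```

```bash
python3 -c "
from h import *
st();go(606,-37,61,-.085)"
```

```text
42.1 [615.8 -37.9 103.3] [[-0.997, 0.082, 0.008], [0.082, 0.997, -0.005], [-0.009, -0.004, -1.0]] [0.3 0.6 0.8] 36.66127077810911
t [0.0102 0.0002 0.0422] w [-0.047  0.1    0.029] rows>= 0.9
```

Request:
{"op": "drive_tool", "data": {
  "plan": [
    {"jaw": 0.42, "tx": 0.01, "ty": 0, "tz": 0.01, "wx": 0, "wy": 0.1, "wz": 0.03},
    {"jaw": 0.42, "tx": 0.01, "ty": 0, "tz": 0.025, "wx": 0, "wy": 0.1, "wz": 0.03},
    {"jaw": 0.42, "tx": 0.01, "ty": 0, "tz": 0.041, "wx": 0, "wy": 0.1, "wz": 0.03},
    {"jaw": 0.42, "tx": 0.01, "ty": 0, "tz": 0.041, "wx": 0, "wy": 0.1, "wz": 0.03},
    {"jaw": 0.1, "tx": 0.01, "ty": 0, "tz": 0.041, "wx": 0, "wy": 0.1, "wz": 0.03},
    {"jaw": 0.1, "tx": 0.01, "ty": 0, "tz": 0.041, "wx": 0, "wy": 0.1, "wz": 0.03},
    {"jaw": 0.1, "tx": 0.01, "ty": 0, "tz": 0.041, "wx": 0, "wy": 0.1, "wz": 0.03},
    {"jaw": 0.1, "tx": 0.01, "ty": 0, "tz": 0.041, "wx": 0, "wy": 0.1, "wz": 0.03},
    {"jaw": 0.1, "tx": 0.01, "ty": 0, "tz": 0.041, "wx": 0, "wy": 0.1, "wz": 0.03}
  ],
  "squeeze": 25
}}

```text
clock: 43.0
eef_pos: [606.1, -37.0, 62.4]
tcp_rot: [[-0.996, 0.085, 0.001], [0.085, 0.996, -0.004], [-0.001, -0.004, -1.0]]
contact_force: [0.1, -0.3, 0.9]
finger_gap: 15.4
```

```bash
python3 -c "
from h import *
st()
s=snap('side');crop(s,300,110,460,250,5,'s_z')"
```

```text
43.0 [606.1 -37.   62.4] [[-0.996, 0.085, 0.001], [0.085, 0.996, -0.004], [-0.001, -0.004, -1.0]] [ 0.1 -0.3  0.9] 15.405334071727006
```

View pics/s_z.png

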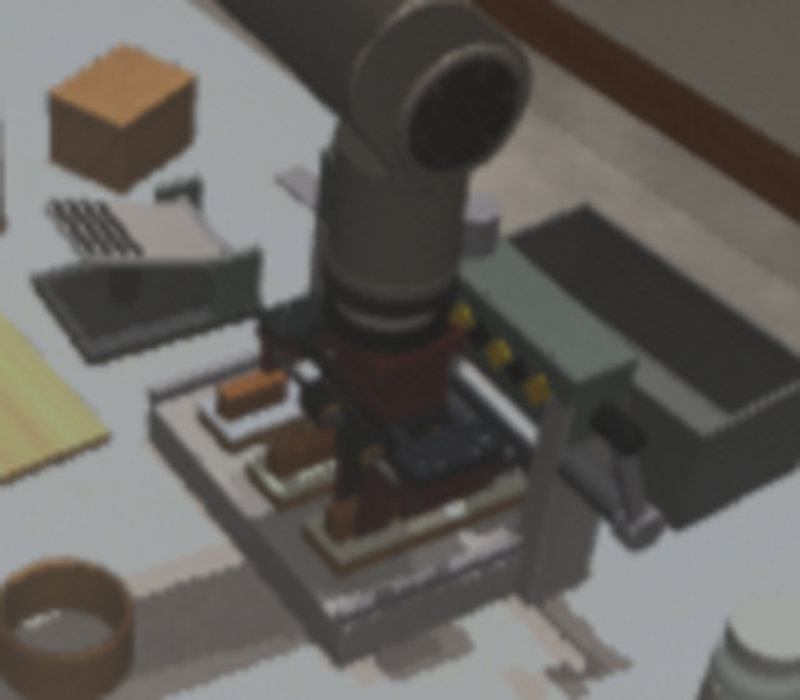

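Request:
{"op": "drive_tool", "data": {
  "plan": [
    {"jaw": 0.1, "tx": 0, "ty": 0, "tz": -0.006, "wx": 0, "wy": 0, "wz": 0},
    {"jaw": 0.1, "tx": 0.005, "ty": 0, "tz": -0.012, "wx": 0, "wy": 0, "wz": 0},
    {"jaw": 0.1, "tx": 0.03, "ty": 0, "tz": -0.013, "wx": 0, "wy": 0, "wz": 0},
    {"jaw": 0.1, "tx": 0.06, "ty": 0, "tz": -0.013, "wx": 0, "wy": 0, "wz": 0},
    {"jaw": 0.1, "tx": 0.09, "ty": 0, "tz": -0.02, "wx": 0, "wy": 0, "wz": 0},
    {"jaw": 0.1, "tx": 0.12, "ty": 0, "tz": -0.04, "wx": 0, "wy": 0, "wz": 0},
    {"jaw": 0.1, "tx": 0.14, "ty": -0.01, "tz": -0.06, "wx": 0, "wy": 0, "wz": 0},
    {"jaw": 0.1, "tx": 0.15, "ty": -0.03, "tz": -0.065, "wx": 0, "wy": 0, "wz": -0.2}
  ]
}}

```text
clock: 43.85
eef_pos: [452.4, -52.6, 128.7]
tcp_rot: [[-0.998, 0.064, 0.001], [0.064, 0.998, -0.002], [-0.001, -0.002, -1.0]]
contact_force: [0.9, -0.6, -0.2]
finger_gap: 15.8
```

```bash
cat >> h.py <<'E'
T=(432,-308,0.077)
E
python3 -c "
from h import *
st()
for y in(-75,0,75): print(pw(-45,y,T))
go(*pw(-45,-75,T),120,.077)
s=snap('side');crop(s,300,150,460,290,5,'s_aa')
s=snap('top');crop(s,300,110,480,240,4.4,'t_aa')"
```

```text
43.85 [452.4 -52.6 128.7] [[-0.998, 0.064, 0.001], [0.064, 0.998, -0.002], [-0.001, -0.002, -1.0]] [ 0.9 -0.6 -0.2] 15.845707817773436
[ 392.9 -386.2]
[ 387.1 -311.5]
[ 381.4 -236.7]
t [ 0.038  -0.3367  0.0095] w [-0.027  0.011 -1.618] rows>= 6.8
```

View pics/s_aa.png

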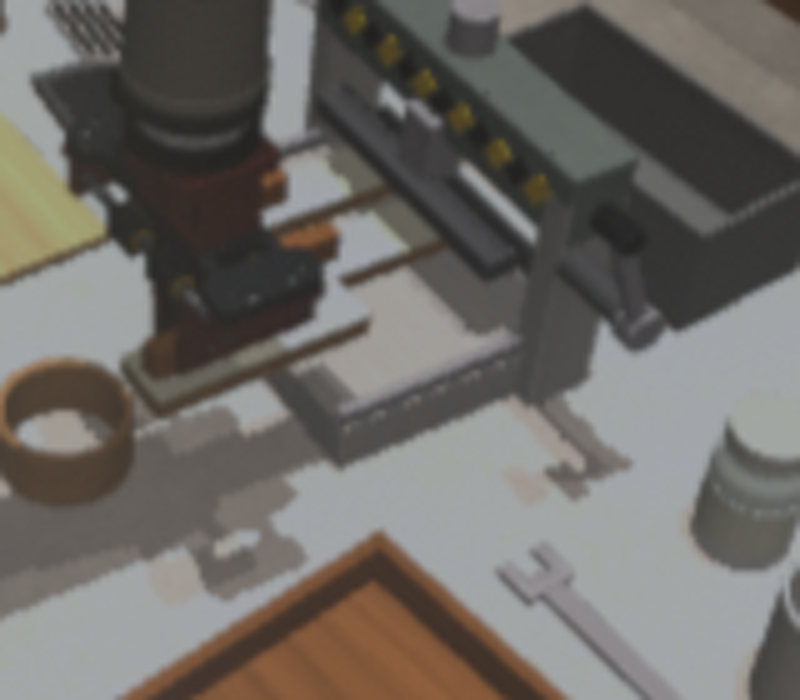

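View pics/t_aa.png

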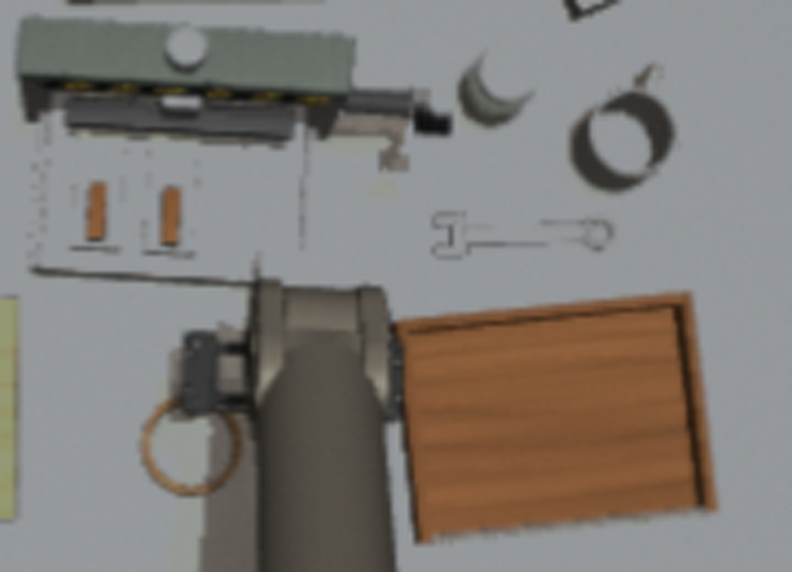

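Request:
{"op": "drive_tool", "data": {
  "plan": [
    {"jaw": 0.1, "tx": 0.004, "ty": -0.035, "tz": 0, "wx": 0, "wy": 0, "wz": -0.16},
    {"jaw": 0.1, "tx": 0.008, "ty": -0.07, "tz": 0, "wx": 0, "wy": 0, "wz": -0.32},
    {"jaw": 0.1, "tx": 0.012, "ty": -0.105, "tz": 0, "wx": 0, "wy": 0, "wz": -0.5},
    {"jaw": 0.1, "tx": 0.016, "ty": -0.14, "tz": 0, "wx": 0, "wy": 0, "wz": -0.66},
    {"jaw": 0.1, "tx": 0.02, "ty": -0.175, "tz": 0, "wx": 0, "wy": 0, "wz": -0.82},
    {"jaw": 0.1, "tx": 0.024, "ty": -0.21, "tz": 0, "wx": 0, "wy": 0, "wz": -1.0},
    {"jaw": 0.1, "tx": 0.028, "ty": -0.245, "tz": 0, "wx": 0, "wy": 0, "wz": -1.16},
    {"jaw": 0.1, "tx": 0.032, "ty": -0.28, "tz": 0, "wx": 0, "wy": 0, "wz": -1.32},
    {"jaw": 0.1, "tx": 0.036, "ty": -0.315, "tz": 0.005, "wx": 0, "wy": 0, "wz": -1.5},
    {"jaw": 0.1, "tx": 0.038, "ty": -0.337, "tz": 0.01, "wx": 0, "wy": 0, "wz": -1.62},
    {"jaw": 0.1, "tx": 0.038, "ty": -0.337, "tz": 0.02, "wx": 0, "wy": 0, "wz": -1.62},
    {"jaw": 0.1, "tx": 0.038, "ty": -0.337, "tz": 0.02, "wx": 0, "wy": 0, "wz": -1.62}
  ]
}}

```text
clock: 45.15
eef_pos: [392.7, -386.3, 106.6]
tcp_rot: [[-0.997, -0.074, -0.003], [-0.074, 0.997, -0.002], [0.003, -0.001, -1.0]]
contact_force: [-0.4, 1.8, -0.9]
finger_gap: 15.7
```

```bash
python3 -c "
from h import *
st()
go(*pw(-45,-75,T),45,.077)
s=snap('side');crop(s,290,200,490,370,4,'s_ab')"
```

```text
45.15 [ 392.7 -386.3  106.6] [[-0.997, -0.074, -0.003], [-0.074, 0.997, -0.002], [0.003, -0.001, -1.0]] [-0.4  1.8 -0.9] 15.717172816527674
t [-0.0004  0.0002  0.0616] w [-0.015 -0.033 -0.039] rows>= 1.2
```

View pics/s_ab.png

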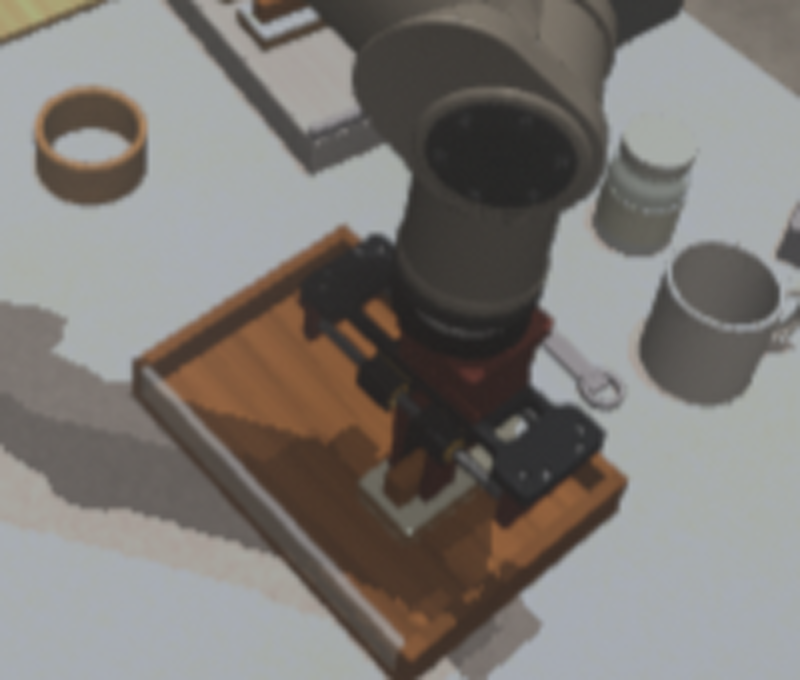

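Request:
{"op": "drive_tool", "data": {
  "plan": [
    {"jaw": 0.1, "tx": 0, "ty": 0, "tz": 0.02, "wx": 0, "wy": 0, "wz": -0.04},
    {"jaw": 0.1, "tx": 0, "ty": 0, "tz": 0.04, "wx": 0, "wy": 0, "wz": -0.04},
    {"jaw": 0.1, "tx": 0, "ty": 0, "tz": 0.057, "wx": 0, "wy": 0, "wz": -0.04},
    {"jaw": 0.1, "tx": 0, "ty": 0, "tz": 0.068, "wx": 0, "wy": 0, "wz": -0.04},
    {"jaw": 0.1, "tx": 0, "ty": 0, "tz": 0.068, "wx": 0, "wy": 0, "wz": -0.04},
    {"jaw": 0.1, "tx": 0, "ty": 0, "tz": 0.068, "wx": 0, "wy": 0, "wz": -0.04}
  ]
}}

```text
clock: 45.8
eef_pos: [393.6, -387.4, 40.7]
tcp_rot: [[-0.997, -0.078, -0.0], [-0.078, 0.997, -0.004], [0.001, -0.004, -1.0]]
contact_force: [-1.5, -0.6, -0.3]
finger_gap: 15.6
```

```bash
python3 -c "
from h import *
st()
s=snap('side');crop(s,290,200,490,370,4,'s_ac')"
```

```text
45.8 [ 393.6 -387.4   40.7] [[-0.997, -0.078, -0.0], [-0.078, 0.997, -0.004], [0.001, -0.004, -1.0]] [-1.5 -0.6 -0.3] 15.56934309039149
```

View pics/s_ac.png

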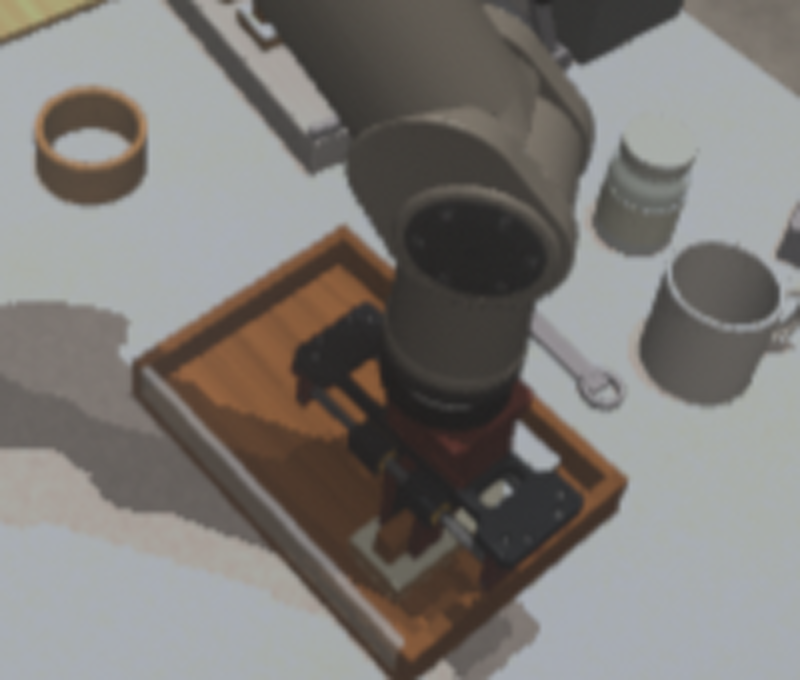

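Request:
{"op": "drive_tool", "data": {
  "plan": [
    {"jaw": 0.1, "tx": 0, "ty": 0, "tz": 0.004, "wx": 0, "wy": 0, "wz": 0},
    {"jaw": 0.1, "tx": 0, "ty": 0, "tz": 0.0075, "wx": 0, "wy": 0, "wz": 0},
    {"jaw": 0.1, "tx": 0, "ty": 0, "tz": 0.0075, "wx": 0, "wy": 0, "wz": 0},
    {"jaw": 0.1, "tx": 0, "ty": 0, "tz": 0.0075, "wx": 0, "wy": 0, "wz": 0}
  ]
}}

```text
clock: 46.25
eef_pos: [393.8, -388.3, 33.8]
tcp_rot: [[-0.997, -0.077, 0.001], [-0.077, 0.997, -0.004], [-0.001, -0.004, -1.0]]
contact_force: [-0.4, 1.5, 6.6]
finger_gap: 15.6
```

```bash
python3 -c "
from h import *
st()"
```

```text
46.25 [ 393.8 -388.3   33.8] [[-0.997, -0.077, 0.001], [-0.077, 0.997, -0.004], [-0.001, -0.004, -1.0]] [-0.4  1.5  6.6] 15.625578613342405
```

Request:
{"op": "drive_tool", "data": {
  "plan": [
    {"jaw": 0.42, "tx": 0, "ty": 0, "tz": 0, "wx": 0, "wy": 0, "wz": 0},
    {"jaw": 0.42, "tx": 0, "ty": 0, "tz": 0, "wx": 0, "wy": 0, "wz": 0},
    {"jaw": 0.42, "tx": 0, "ty": 0, "tz": 0, "wx": 0, "wy": 0, "wz": 0},
    {"jaw": 0.42, "tx": 0, "ty": 0, "tz": -0.03, "wx": 0, "wy": 0, "wz": 0},
    {"jaw": 0.42, "tx": 0, "ty": 0, "tz": -0.07, "wx": 0, "wy": 0, "wz": 0},
    {"jaw": 0.42, "tx": 0, "ty": 0.03, "tz": -0.11, "wx": 0, "wy": 0, "wz": 0},
    {"jaw": 0.42, "tx": -0.02, "ty": 0.08, "tz": -0.115, "wx": 0, "wy": 0, "wz": 0.4},
    {"jaw": 0.42, "tx": -0.04, "ty": 0.13, "tz": -0.115, "wx": 0, "wy": 0, "wz": 0.8},
    {"jaw": 0.42, "tx": -0.06, "ty": 0.18, "tz": -0.115, "wx": 0, "wy": 0, "wz": 1.2},
    {"jaw": 0.42, "tx": -0.08, "ty": 0.23, "tz": -0.115, "wx": 0, "wy": 0, "wz": 1.6},
    {"jaw": 0.42, "tx": -0.1, "ty": 0.28, "tz": -0.115, "wx": 0, "wy": 0, "wz": 1.86}
  ]
}}

```text
clock: 47.35
eef_pos: [465.5, -117.2, 146.9]
tcp_rot: [[-0.996, 0.086, -0.0], [0.086, 0.996, -0.004], [-0.0, -0.004, -1.0]]
contact_force: [1.8, -0.6, 0.9]
finger_gap: 37.2
```

```bash
python3 -c "
from h import *
st()
go(611,33.3,100,-.08)
s=snap('side');crop(s,290,130,490,370,2.9,'s_ad')
s=snap('top');crop(s,300,110,480,240,4.4,'t_ad')"
```

```text
47.35 [ 465.5 -117.2  146.9] [[-0.996, 0.086, -0.0], [0.086, 0.996, -0.004], [-0.0, -0.004, -1.0]] [ 1.8 -0.6  0.9] 37.246886793314104
t [-0.132   0.1626  0.0463] w [-0.042  0.003 -0.071] rows>= 4.3
```

View pics/s_ad.png

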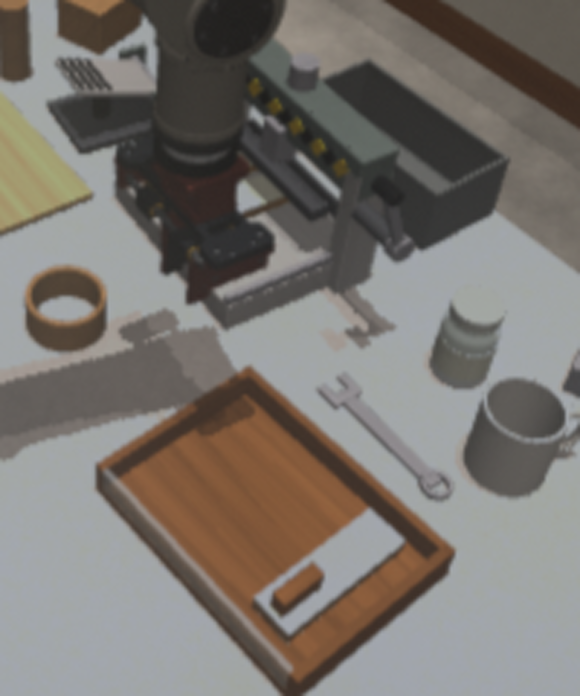

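View pics/t_ad.png

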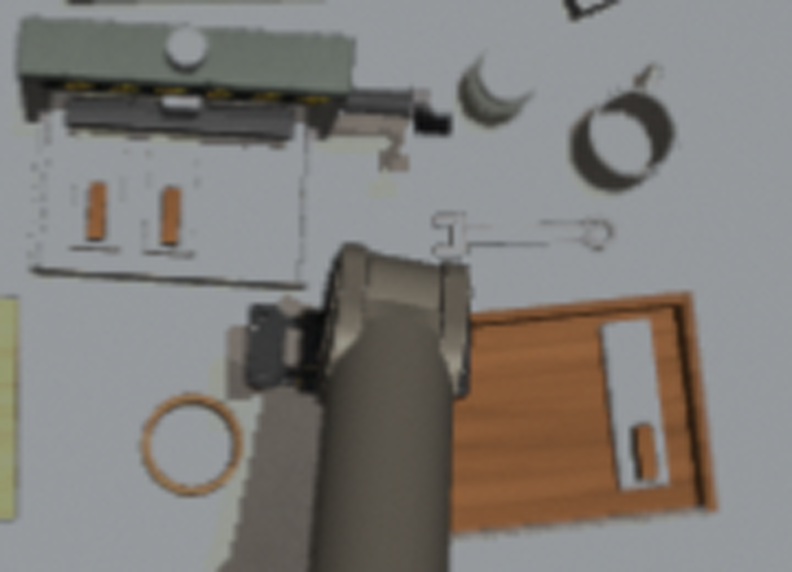

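Request:
{"op": "drive_tool", "data": {
  "plan": [
    {"jaw": 0.42, "tx": -0.02, "ty": 0.05, "tz": 0.0, "wx": 0, "wy": 0, "wz": -0.03},
    {"jaw": 0.42, "tx": -0.04, "ty": 0.095, "tz": 0.0, "wx": 0, "wy": 0, "wz": -0.07},
    {"jaw": 0.42, "tx": -0.07, "ty": 0.14, "tz": 0.01, "wx": 0, "wy": 0, "wz": -0.07},
    {"jaw": 0.42, "tx": -0.11, "ty": 0.162, "tz": 0.03, "wx": 0, "wy": 0, "wz": -0.07},
    {"jaw": 0.42, "tx": -0.132, "ty": 0.162, "tz": 0.045, "wx": 0, "wy": 0, "wz": -0.07},
    {"jaw": 0.42, "tx": -0.132, "ty": 0.162, "tz": 0.046, "wx": 0, "wy": 0, "wz": -0.07},
    {"jaw": 0.42, "tx": -0.132, "ty": 0.162, "tz": 0.046, "wx": 0, "wy": 0, "wz": -0.07}
  ]
}}

```text
clock: 48.15
eef_pos: [609.7, 29.6, 99.0]
tcp_rot: [[-0.997, 0.079, -0.003], [0.079, 0.997, -0.005], [0.002, -0.005, -1.0]]
contact_force: [-1.0, -0.4, 0.6]
finger_gap: 37.0
```

```bash
python3 -c "
from h import *
st()
go(611,33.3,62,-.08)"
```

```text
48.15 [609.7  29.6  99. ] [[-0.997, 0.079, -0.003], [0.079, 0.997, -0.005], [0.002, -0.005, -1.0]] [-1.  -0.4  0.6] 36.963175914896624
t [-0.0011  0.0039  0.037 ] w [-0.059 -0.028  0.005] rows>= 0.7
```

Request:
{"op": "drive_tool", "data": {
  "plan": [
    {"jaw": 0.42, "tx": 0, "ty": 0.003, "tz": 0.01, "wx": 0, "wy": 0, "wz": 0},
    {"jaw": 0.42, "tx": 0, "ty": 0.003, "tz": 0.024, "wx": 0, "wy": 0, "wz": 0},
    {"jaw": 0.42, "tx": 0, "ty": 0.003, "tz": 0.037, "wx": 0, "wy": 0, "wz": 0},
    {"jaw": 0.42, "tx": 0, "ty": 0.003, "tz": 0.037, "wx": 0, "wy": 0, "wz": 0},
    {"jaw": 0.1, "tx": 0, "ty": 0.003, "tz": 0.037, "wx": 0, "wy": 0, "wz": 0},
    {"jaw": 0.1, "tx": 0, "ty": 0.003, "tz": 0.037, "wx": 0, "wy": 0, "wz": 0},
    {"jaw": 0.1, "tx": 0, "ty": 0.003, "tz": 0.037, "wx": 0, "wy": 0, "wz": 0},
    {"jaw": 0.1, "tx": 0, "ty": 0.003, "tz": 0.037, "wx": 0, "wy": 0, "wz": 0},
    {"jaw": 0.1, "tx": 0, "ty": 0.003, "tz": 0.037, "wx": 0, "wy": 0, "wz": 0}
  ]
}}

```text
clock: 49.05
eef_pos: [611.1, 33.7, 63.6]
tcp_rot: [[-0.997, 0.079, 0.0], [0.079, 0.997, -0.004], [-0.001, -0.004, -1.0]]
contact_force: [-0.7, -0.2, 3.2]
finger_gap: 16.0
```

```bash
python3 -c "
from h import *
st()"
```

```text
49.05 [611.1  33.7  63.6] [[-0.997, 0.079, 0.0], [0.079, 0.997, -0.004], [-0.001, -0.004, -1.0]] [-0.7 -0.2  3.2] 15.98565146057452
```

Request:
{"op": "drive_tool", "data": {
  "plan": [
    {"jaw": 0.1, "tx": 0, "ty": 0, "tz": -0.006, "wx": 0, "wy": 0, "wz": 0},
    {"jaw": 0.1, "tx": 0.005, "ty": 0, "tz": -0.012, "wx": 0, "wy": 0, "wz": 0},
    {"jaw": 0.1, "tx": 0.03, "ty": 0, "tz": -0.013, "wx": 0, "wy": 0, "wz": 0},
    {"jaw": 0.1, "tx": 0.06, "ty": 0, "tz": -0.013, "wx": 0, "wy": 0, "wz": 0},
    {"jaw": 0.1, "tx": 0.09, "ty": 0, "tz": -0.02, "wx": 0, "wy": 0, "wz": 0},
    {"jaw": 0.1, "tx": 0.12, "ty": 0, "tz": -0.04, "wx": 0, "wy": 0, "wz": 0},
    {"jaw": 0.1, "tx": 0.14, "ty": -0.02, "tz": -0.055, "wx": 0, "wy": 0, "wz": 0},
    {"jaw": 0.1, "tx": 0.15, "ty": -0.055, "tz": -0.06, "wx": 0, "wy": 0, "wz": -0.2},
    {"jaw": 0.1, "tx": 0.155, "ty": -0.095, "tz": -0.06, "wx": 0, "wy": 0, "wz": -0.4},
    {"jaw": 0.1, "tx": 0.16, "ty": -0.13, "tz": -0.06, "wx": 0, "wy": 0, "wz": -0.6}
  ]
}}

```text
clock: 50.05
eef_pos: [440.3, -84.2, 124.5]
tcp_rot: [[-1.0, 0.025, 0.001], [0.025, 1.0, -0.003], [-0.001, -0.003, -1.0]]
contact_force: [-0.1, -0.2, -1.0]
finger_gap: 15.7
```

```bash
python3 -c "
from h import *
st()
go(*pw(-45,0,T),110,.077)
s=snap('side');crop(s,290,130,490,370,2.9,'s_ae')"
```

```text
50.05 [440.3 -84.2 124.5] [[-1.0, 0.025, 0.001], [0.025, 1.0, -0.003], [-0.001, -0.003, -1.0]] [-0.1 -0.2 -1. ] 15.696948021662493
t [ 0.0475 -0.2285  0.0152] w [-0.038  0.008 -1.168] rows>= 4.7
```

View pics/s_ae.png

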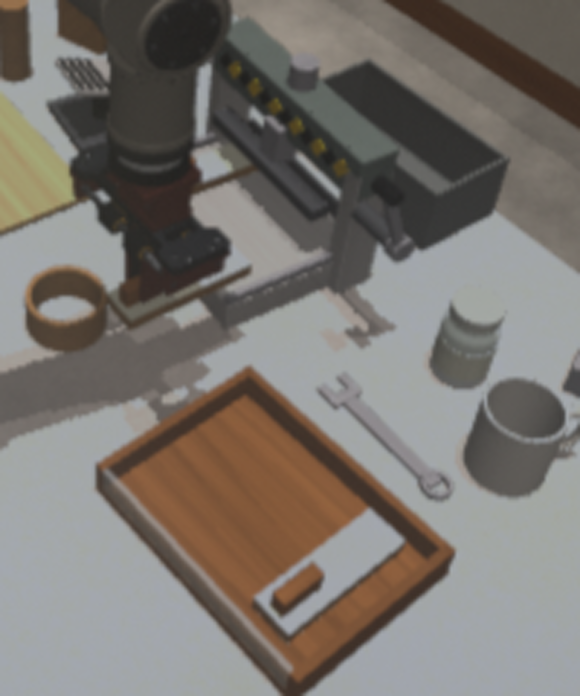

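Request:
{"op": "drive_tool", "data": {
  "plan": [
    {"jaw": 0.1, "tx": 0.007, "ty": -0.035, "tz": 0, "wx": 0, "wy": 0, "wz": -0.2},
    {"jaw": 0.1, "tx": 0.014, "ty": -0.07, "tz": 0, "wx": 0, "wy": 0, "wz": -0.4},
    {"jaw": 0.1, "tx": 0.022, "ty": -0.105, "tz": 0, "wx": 0, "wy": 0, "wz": -0.6},
    {"jaw": 0.1, "tx": 0.03, "ty": -0.14, "tz": 0, "wx": 0, "wy": 0, "wz": -0.8},
    {"jaw": 0.1, "tx": 0.037, "ty": -0.175, "tz": 0.005, "wx": 0, "wy": 0, "wz": -1.0},
    {"jaw": 0.1, "tx": 0.043, "ty": -0.205, "tz": 0.01, "wx": 0, "wy": 0, "wz": -1.17},
    {"jaw": 0.1, "tx": 0.047, "ty": -0.228, "tz": 0.015, "wx": 0, "wy": 0, "wz": -1.17},
    {"jaw": 0.1, "tx": 0.047, "ty": -0.228, "tz": 0.03, "wx": 0, "wy": 0, "wz": -1.17},
    {"jaw": 0.1, "tx": 0.047, "ty": -0.228, "tz": 0.03, "wx": 0, "wy": 0, "wz": -1.17},
    {"jaw": 0.1, "tx": 0.047, "ty": -0.228, "tz": 0.03, "wx": 0, "wy": 0, "wz": -1.17}
  ]
}}

```text
clock: 51.1
eef_pos: [387.9, -309.1, 94.6]
tcp_rot: [[-0.997, -0.076, -0.001], [-0.076, 0.997, -0.003], [0.001, -0.003, -1.0]]
contact_force: [0.3, 0.5, -0.9]
finger_gap: 16.2
```

```bash
python3 -c "
from h import *
st()
go(*pw(-45,0,T),36,.077)
s=snap('side');crop(s,290,200,490,370,4,'s_af')"
```

```text
51.1 [ 387.9 -309.1   94.6] [[-0.997, -0.076, -0.001], [-0.076, 0.997, -0.003], [0.001, -0.003, -1.0]] [ 0.3  0.5 -0.9] 16.21461450805414
t [ 0.0009 -0.0022  0.0586] w [-0.033 -0.016 -0.008] rows>= 1.2
```

View pics/s_af.png

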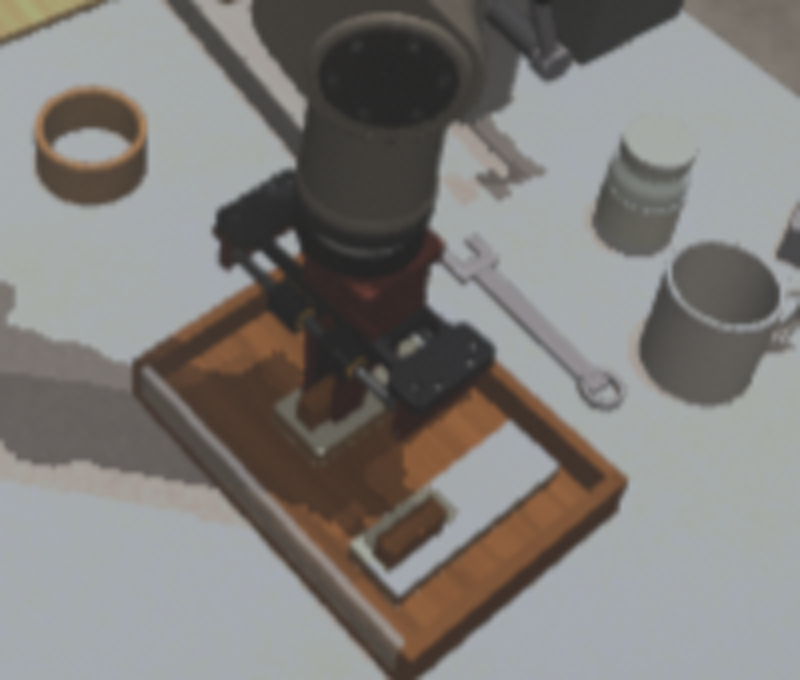

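Request:
{"op": "drive_tool", "data": {
  "plan": [
    {"jaw": 0.1, "tx": 0, "ty": -0.001, "tz": 0.02, "wx": 0, "wy": 0, "wz": 0},
    {"jaw": 0.1, "tx": 0, "ty": -0.001, "tz": 0.04, "wx": 0, "wy": 0, "wz": 0},
    {"jaw": 0.1, "tx": 0, "ty": -0.001, "tz": 0.052, "wx": 0, "wy": 0, "wz": 0},
    {"jaw": 0.1, "tx": 0, "ty": -0.001, "tz": 0.06, "wx": 0, "wy": 0, "wz": 0},
    {"jaw": 0.1, "tx": 0, "ty": -0.001, "tz": 0.061, "wx": 0, "wy": 0, "wz": 0},
    {"jaw": 0.1, "tx": 0, "ty": -0.001, "tz": 0.061, "wx": 0, "wy": 0, "wz": 0}
  ]
}}

```text
clock: 51.75
eef_pos: [388.7, -310.9, 34.0]
tcp_rot: [[-0.997, -0.076, 0.0], [-0.076, 0.997, -0.004], [0.0, -0.004, -1.0]]
contact_force: [0.4, 0.3, -0.9]
finger_gap: 15.8
```

```bash
python3 -c "
from h import *
st()"
```

```text
51.75 [ 388.7 -310.9   34. ] [[-0.997, -0.076, 0.0], [-0.076, 0.997, -0.004], [0.0, -0.004, -1.0]] [ 0.4  0.3 -0.9] 15.827465804627183
```

Not touching yet; 2 mm further, then release and return for A.

Request:
{"op": "drive_tool", "data": {
  "plan": [
    {"jaw": 0.1, "tx": 0, "ty": 0, "tz": 0.001, "wx": 0, "wy": 0, "wz": 0},
    {"jaw": 0.1, "tx": 0, "ty": 0, "tz": 0.002, "wx": 0, "wy": 0, "wz": 0},
    {"jaw": 0.1, "tx": 0, "ty": 0, "tz": 0.002, "wx": 0, "wy": 0, "wz": 0},
    {"jaw": 0.42, "tx": 0, "ty": 0, "tz": 0.002, "wx": 0, "wy": 0, "wz": 0},
    {"jaw": 0.42, "tx": 0, "ty": 0, "tz": 0.002, "wx": 0, "wy": 0, "wz": 0},
    {"jaw": 0.42, "tx": 0, "ty": 0, "tz": 0.002, "wx": 0, "wy": 0, "wz": 0},
    {"jaw": 0.42, "tx": 0, "ty": 0, "tz": -0.03, "wx": 0, "wy": 0, "wz": 0},
    {"jaw": 0.42, "tx": 0, "ty": 0, "tz": -0.07, "wx": 0, "wy": 0, "wz": 0},
    {"jaw": 0.42, "tx": 0, "ty": 0.02, "tz": -0.11, "wx": 0, "wy": 0, "wz": 0},
    {"jaw": 0.42, "tx": -0.02, "ty": 0.06, "tz": -0.115, "wx": 0, "wy": 0, "wz": 0.4},
    {"jaw": 0.42, "tx": -0.04, "ty": 0.11, "tz": -0.115, "wx": 0, "wy": 0, "wz": 0.8},
    {"jaw": 0.42, "tx": -0.06, "ty": 0.16, "tz": -0.115, "wx": 0, "wy": 0, "wz": 1.2}
  ]
}}

```text
clock: 52.95
eef_pos: [434.2, -152.5, 148.5]
tcp_rot: [[-1.0, 0.031, 0.001], [0.031, 0.999, -0.004], [-0.001, -0.004, -1.0]]
contact_force: [1.0, -0.0, -0.3]
finger_gap: 37.2
```

```bash
python3 -c "
from h import *
st()
go(560,102,150,-.09)
s=snap('top');crop(s,300,110,480,240,4.4,'t_ag')"
```

```text
52.95 [ 434.2 -152.5  148.5] [[-1.0, 0.031, 0.001], [0.031, 0.999, -0.004], [-0.001, -0.004, -1.0]] [ 1.  -0.  -0.3] 37.171981302661806
t [-0.1178  0.2583 -0.0024] w [-0.044  0.015  0.671] rows>= 5.7
```

View pics/t_ag.png

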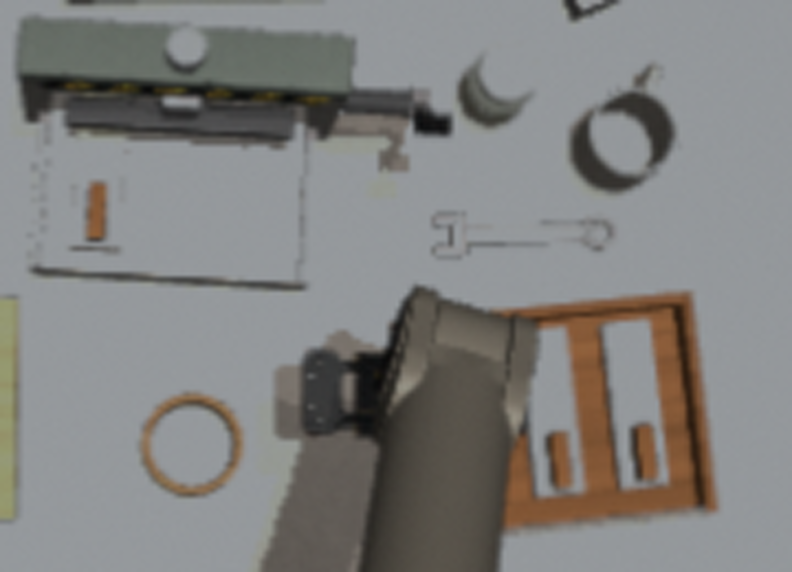

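Request:
{"op": "drive_tool", "data": {
  "plan": [
    {"jaw": 0.42, "tx": -0.118, "ty": 0.2555, "tz": 0, "wx": 0, "wy": 0, "wz": 0.65},
    {"jaw": 0.42, "tx": -0.118, "ty": 0.2555, "tz": 0, "wx": 0, "wy": 0, "wz": 0.65},
    {"jaw": 0.42, "tx": -0.118, "ty": 0.2555, "tz": 0, "wx": 0, "wy": 0, "wz": 0.65},
    {"jaw": 0.42, "tx": -0.118, "ty": 0.2555, "tz": 0, "wx": 0, "wy": 0, "wz": 0.65},
    {"jaw": 0.42, "tx": -0.118, "ty": 0.2555, "tz": 0, "wx": 0, "wy": 0, "wz": 0.65},
    {"jaw": 0.42, "tx": -0.118, "ty": 0.2555, "tz": 0, "wx": 0, "wy": 0, "wz": 0.65},
    {"jaw": 0.42, "tx": -0.118, "ty": 0.2555, "tz": 0, "wx": 0, "wy": 0, "wz": 0.65},
    {"jaw": 0.42, "tx": -0.15, "ty": 0.2555, "tz": 0.02, "wx": 0, "wy": 0, "wz": 0.65},
    {"jaw": 0.42, "tx": -0.175, "ty": 0.2555, "tz": 0.045, "wx": 0, "wy": 0, "wz": 0.65},
    {"jaw": 0.42, "tx": -0.175, "ty": 0.2555, "tz": 0.045, "wx": 0, "wy": 0, "wz": 0.65},
    {"jaw": 0.42, "tx": -0.175, "ty": 0.2555, "tz": 0.045, "wx": 0, "wy": 0, "wz": 0.65}
  ]
}}

```text
clock: 54.1
eef_pos: [614.9, 94.7, 101.0]
tcp_rot: [[-0.996, 0.087, -0.003], [0.087, 0.996, -0.005], [0.003, -0.005, -1.0]]
contact_force: [-0.2, -0.0, -0.2]
finger_gap: 36.6
```

```bash
python3 -c "
from h import *
st()
go(616,98,62,-.09)"
```

```text
54.1 [614.9  94.7 101. ] [[-0.996, 0.087, -0.003], [0.087, 0.996, -0.005], [0.003, -0.005, -1.0]] [-0.2 -0.  -0.2] 36.57108294350199
t [-0.0009  0.0036  0.0389] w [-0.061 -0.029  0.035] rows>= 0.8
```

Request:
{"op": "drive_tool", "data": {
  "plan": [
    {"jaw": 0.42, "tx": 0, "ty": 0.003, "tz": 0.01, "wx": 0, "wy": 0, "wz": 0.03},
    {"jaw": 0.42, "tx": 0, "ty": 0.003, "tz": 0.024, "wx": 0, "wy": 0, "wz": 0.03},
    {"jaw": 0.42, "tx": 0, "ty": 0.003, "tz": 0.039, "wx": 0, "wy": 0, "wz": 0.03},
    {"jaw": 0.42, "tx": 0, "ty": 0.003, "tz": 0.039, "wx": 0, "wy": 0, "wz": 0.03},
    {"jaw": 0.1, "tx": 0, "ty": 0.003, "tz": 0.039, "wx": 0, "wy": 0, "wz": 0.03},
    {"jaw": 0.1, "tx": 0, "ty": 0.003, "tz": 0.039, "wx": 0, "wy": 0, "wz": 0.03},
    {"jaw": 0.1, "tx": 0, "ty": 0.003, "tz": 0.039, "wx": 0, "wy": 0, "wz": 0.03},
    {"jaw": 0.1, "tx": 0, "ty": 0.003, "tz": 0.039, "wx": 0, "wy": 0, "wz": 0.03},
    {"jaw": 0.1, "tx": 0, "ty": 0.003, "tz": 0.039, "wx": 0, "wy": 0, "wz": 0.03}
  ]
}}

```text
clock: 55.0
eef_pos: [616.4, 99.1, 63.4]
tcp_rot: [[-0.996, 0.088, 0.0], [0.088, 0.996, -0.004], [-0.001, -0.004, -1.0]]
contact_force: [0.6, -0.5, 2.9]
finger_gap: 15.7
```

```bash
python3 -c "
from h import *
st()"
```

```text
55.0 [616.4  99.1  63.4] [[-0.996, 0.088, 0.0], [0.088, 0.996, -0.004], [-0.001, -0.004, -1.0]] [ 0.6 -0.5  2.9] 15.650203131803684
```

Request:
{"op": "drive_tool", "data": {
  "plan": [
    {"jaw": 0.1, "tx": 0, "ty": 0, "tz": -0.006, "wx": 0, "wy": 0, "wz": 0},
    {"jaw": 0.1, "tx": 0.005, "ty": 0, "tz": -0.012, "wx": 0, "wy": 0, "wz": 0},
    {"jaw": 0.1, "tx": 0.03, "ty": 0, "tz": -0.013, "wx": 0, "wy": 0, "wz": 0},
    {"jaw": 0.1, "tx": 0.06, "ty": 0, "tz": -0.013, "wx": 0, "wy": 0, "wz": 0},
    {"jaw": 0.1, "tx": 0.09, "ty": 0, "tz": -0.02, "wx": 0, "wy": 0, "wz": 0},
    {"jaw": 0.1, "tx": 0.12, "ty": 0, "tz": -0.045, "wx": 0, "wy": 0, "wz": 0},
    {"jaw": 0.1, "tx": 0.14, "ty": -0.02, "tz": -0.065, "wx": 0, "wy": 0, "wz": 0},
    {"jaw": 0.1, "tx": 0.15, "ty": -0.055, "tz": -0.075, "wx": 0, "wy": 0, "wz": -0.2},
    {"jaw": 0.1, "tx": 0.155, "ty": -0.095, "tz": -0.075, "wx": 0, "wy": 0, "wz": -0.4},
    {"jaw": 0.1, "tx": 0.16, "ty": -0.135, "tz": -0.075, "wx": 0, "wy": 0, "wz": -0.6},
    {"jaw": 0.1, "tx": 0.165, "ty": -0.175, "tz": -0.075, "wx": 0, "wy": 0, "wz": -0.8},
    {"jaw": 0.1, "tx": 0.168, "ty": -0.21, "tz": -0.075, "wx": 0, "wy": 0, "wz": -1.0}
  ]
}}

```text
clock: 56.2
eef_pos: [429.1, -96.6, 139.2]
tcp_rot: [[-1.0, 0.001, 0.0], [0.001, 1.0, -0.003], [-0.0, -0.003, -1.0]]
contact_force: [1.4, -0.2, -1.0]
finger_gap: 16.0
```

```bash
python3 -c "
from h import *
st()
go(*pw(-45,72,T),110,.077)
s=snap('side');crop(s,290,130,490,370,2.9,'s_ah')"
```

```text
56.2 [429.1 -96.6 139.2] [[-1.0, 0.001, 0.0], [0.001, 1.0, -0.003], [-0.0, -0.003, -1.0]] [ 1.4 -0.2 -1. ] 15.982503693940698
t [ 0.0474 -0.1431  0.0297] w [-0.038 -0.    -0.891] rows>= 3.1
```

View pics/s_ah.png

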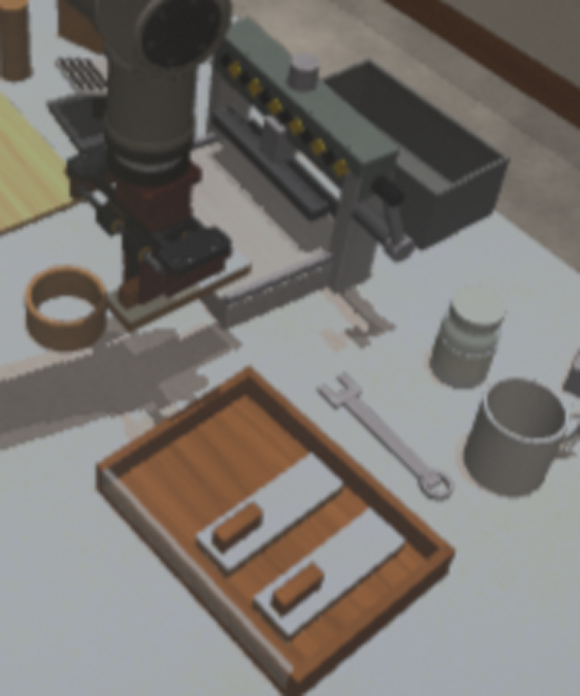

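Request:
{"op": "drive_tool", "data": {
  "plan": [
    {"jaw": 0.1, "tx": 0.01, "ty": -0.03, "tz": 0, "wx": 0, "wy": 0, "wz": -0.2},
    {"jaw": 0.1, "tx": 0.02, "ty": -0.06, "tz": 0, "wx": 0, "wy": 0, "wz": -0.4},
    {"jaw": 0.1, "tx": 0.031, "ty": -0.095, "tz": 0, "wx": 0, "wy": 0, "wz": -0.6},
    {"jaw": 0.1, "tx": 0.041, "ty": -0.125, "tz": 0.01, "wx": 0, "wy": 0, "wz": -0.8},
    {"jaw": 0.1, "tx": 0.047, "ty": -0.143, "tz": 0.02, "wx": 0, "wy": 0, "wz": -0.89},
    {"jaw": 0.1, "tx": 0.047, "ty": -0.143, "tz": 0.045, "wx": 0, "wy": 0, "wz": -0.89},
    {"jaw": 0.1, "tx": 0.047, "ty": -0.143, "tz": 0.045, "wx": 0, "wy": 0, "wz": -0.89},
    {"jaw": 0.1, "tx": 0.047, "ty": -0.143, "tz": 0.045, "wx": 0, "wy": 0, "wz": -0.89}
  ]
}}

```text
clock: 57.05
eef_pos: [382.9, -237.5, 94.5]
tcp_rot: [[-0.997, -0.077, -0.001], [-0.077, 0.997, -0.003], [0.002, -0.003, -1.0]]
contact_force: [-0.3, -0.1, 0.5]
finger_gap: 16.2
```

```bash
python3 -c "
from h import *
st()
go(*pw(-45,72,T),34,.077)
s=snap('side');crop(s,290,200,490,370,4,'s_ai')"
```

```text
57.05 [ 382.9 -237.5   94.5] [[-0.997, -0.077, -0.001], [-0.077, 0.997, -0.003], [0.002, -0.003, -1.0]] [-0.3 -0.1  0.5] 16.151826813547494
t [ 0.0013 -0.0019  0.0605] w [-0.034 -0.02   0.001] rows>= 1.2
```

View pics/s_ai.png

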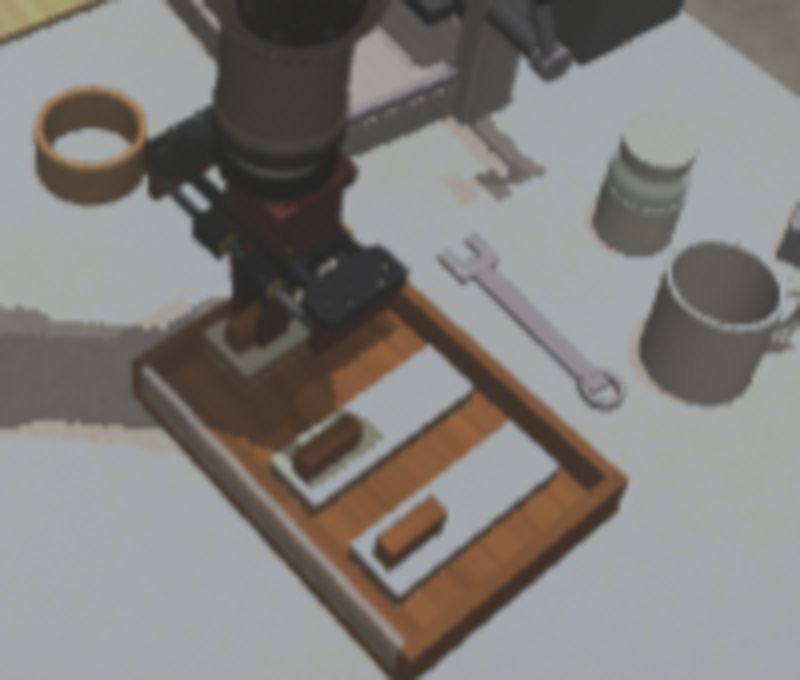

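Request:
{"op": "drive_tool", "data": {
  "plan": [
    {"jaw": 0.1, "tx": 0, "ty": -0.001, "tz": 0.02, "wx": 0, "wy": 0, "wz": 0},
    {"jaw": 0.1, "tx": 0, "ty": -0.001, "tz": 0.04, "wx": 0, "wy": 0, "wz": 0},
    {"jaw": 0.1, "tx": 0, "ty": -0.001, "tz": 0.052, "wx": 0, "wy": 0, "wz": 0},
    {"jaw": 0.1, "tx": 0, "ty": -0.001, "tz": 0.06, "wx": 0, "wy": 0, "wz": 0},
    {"jaw": 0.1, "tx": 0, "ty": -0.001, "tz": 0.062, "wx": 0, "wy": 0, "wz": 0},
    {"jaw": 0.1, "tx": 0, "ty": -0.001, "tz": 0.062, "wx": 0, "wy": 0, "wz": 0}
  ]
}}

```text
clock: 57.7
eef_pos: [383.8, -238.9, 33.5]
tcp_rot: [[-0.997, -0.076, 0.0], [-0.076, 0.997, -0.002], [-0.0, -0.002, -1.0]]
contact_force: [-2.2, 3.2, 12.1]
finger_gap: 15.9
```

```bash
python3 -c "
from h import *
st()"
```

```text
57.7 [ 383.8 -238.9   33.5] [[-0.997, -0.076, 0.0], [-0.076, 0.997, -0.002], [-0.0, -0.002, -1.0]] [-2.2  3.2 12.1] 15.8855317367365
```

Touching down (12 N). Release and rise, then move away to look.

Request:
{"op": "drive_tool", "data": {
  "plan": [
    {"jaw": 0.1, "tx": 0, "ty": 0, "tz": -0.001, "wx": 0, "wy": 0, "wz": 0},
    {"jaw": 0.42, "tx": 0, "ty": 0, "tz": -0.001, "wx": 0, "wy": 0, "wz": 0},
    {"jaw": 0.42, "tx": 0, "ty": 0, "tz": -0.001, "wx": 0, "wy": 0, "wz": 0},
    {"jaw": 0.42, "tx": 0, "ty": 0, "tz": -0.001, "wx": 0, "wy": 0, "wz": 0},
    {"jaw": 0.42, "tx": 0, "ty": 0, "tz": -0.03, "wx": 0, "wy": 0, "wz": 0},
    {"jaw": 0.42, "tx": 0, "ty": 0, "tz": -0.07, "wx": 0, "wy": 0, "wz": 0},
    {"jaw": 0.42, "tx": -0.02, "ty": 0.03, "tz": -0.11, "wx": 0, "wy": 0, "wz": 0},
    {"jaw": 0.42, "tx": -0.04, "ty": 0.08, "tz": -0.15, "wx": 0, "wy": 0, "wz": 0.2},
    {"jaw": 0.42, "tx": -0.06, "ty": 0.13, "tz": -0.17, "wx": 0, "wy": 0, "wz": 0.4},
    {"jaw": 0.42, "tx": -0.08, "ty": 0.18, "tz": -0.18, "wx": 0, "wy": 0, "wz": 0.6},
    {"jaw": 0.42, "tx": -0.1, "ty": 0.23, "tz": -0.18, "wx": 0, "wy": 0, "wz": 0.8},
    {"jaw": 0.42, "tx": -0.1, "ty": 0.28, "tz": -0.18, "wx": 0, "wy": 0, "wz": 1.0}
  ]
}}

```text
clock: 58.9
eef_pos: [460.3, 17.0, 211.0]
tcp_rot: [[-1.0, 0.012, 0.002], [0.012, 1.0, -0.003], [-0.002, -0.003, -1.0]]
contact_force: [0.4, -0.7, -0.6]
finger_gap: 36.9
```

Request:
{"op": "drive_tool", "data": {
  "plan": [
    {"jaw": 0.42, "tx": 0, "ty": 0.05, "tz": 0, "wx": 0, "wy": 0, "wz": 0},
    {"jaw": 0.42, "tx": 0, "ty": 0.1, "tz": 0, "wx": 0, "wy": 0, "wz": 0},
    {"jaw": 0.42, "tx": 0, "ty": 0.15, "tz": 0, "wx": 0, "wy": 0, "wz": 0},
    {"jaw": 0.42, "tx": 0, "ty": 0.2, "tz": 0, "wx": 0, "wy": 0, "wz": 0},
    {"jaw": 0.42, "tx": 0, "ty": 0.25, "tz": 0, "wx": 0, "wy": 0, "wz": 0},
    {"jaw": 0.42, "tx": 0, "ty": 0.25, "tz": 0, "wx": 0, "wy": 0, "wz": 0},
    {"jaw": 0.42, "tx": 0, "ty": 0.25, "tz": 0, "wx": 0, "wy": 0, "wz": 0},
    {"jaw": 0.42, "tx": 0, "ty": 0.25, "tz": 0, "wx": 0, "wy": 0, "wz": 0}
  ]
}}

```text
clock: 59.7
eef_pos: [461.5, 263.4, 208.6]
tcp_rot: [[-1.0, 0.012, -0.001], [0.012, 1.0, -0.005], [0.001, -0.005, -1.0]]
contact_force: [0.6, -0.1, 0.7]
finger_gap: 37.0
```

```bash
python3 -c "
from h import *
st()
s=snap('side');crop(s,230,110,490,370,2.2,'s_end')
s=snap('top');crop(s,180,90,480,290,2.6,'t_end')"
```

```text
59.7 [461.5 263.4 208.6] [[-1.0, 0.012, -0.001], [0.012, 1.0, -0.005], [0.001, -0.005, -1.0]] [ 0.6 -0.1  0.7] 36.991353961592225
```

View pics/s_end.png

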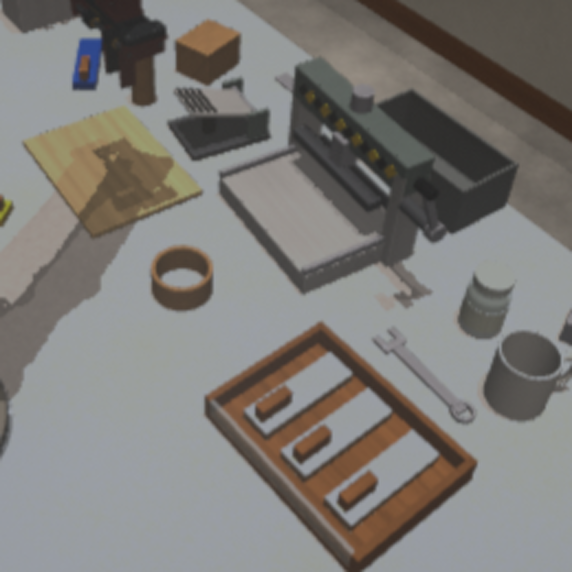

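View pics/t_end.png

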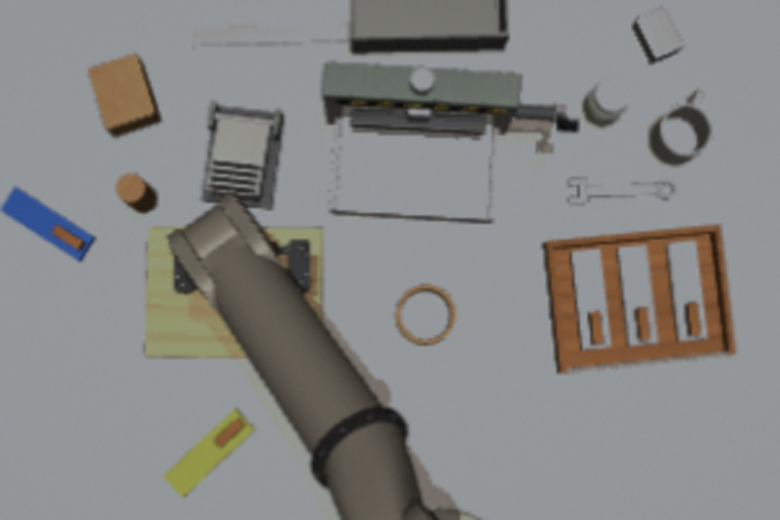

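```bash
python3 - <<'E'
from h import *
crop(load('side'),390,170,450,230,10,'s_lev')
E
```

```text
(no output)
```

View pics/s_lev.png

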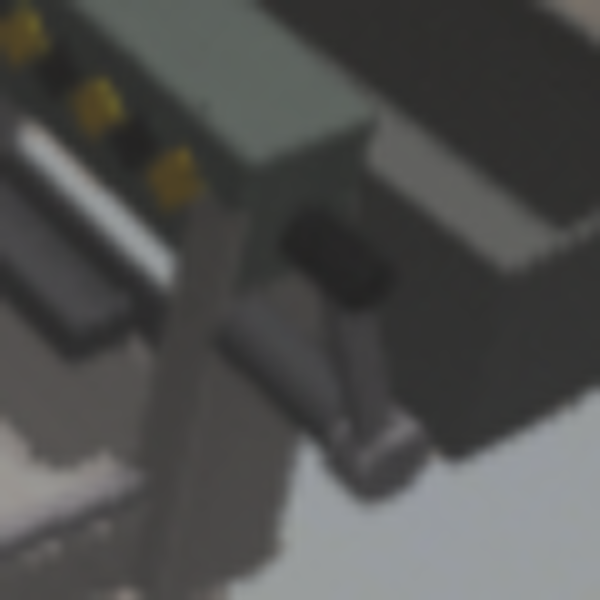

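```bash
python3 - <<'E'
from h import *
knobq(load('side'),(np.array([340,260])+.5)/10-.5+[390,170])
print(manip.job_done())
E
```

```text
press x,z 15.11189353446617 222.61629887062838 r 98.96948413144318 q 1.2105403655528788
the job is handed in; nothing more can be done
None
```

The job is done and handed in at about 60 s of the 210 s allowed. All three white coupons went through the press and now lie flat in the wooden tray, with the foot up.

- **Loading:** I raised the lever to its stop and laid the coupons side by side on the bed. The one I placed first, on the right, was then knocked about 35 mm towards the front, so I put it back. All three centres then measured about 4 to 6 mm behind the bed's middle, inside the limit.
- **Pressing:** I lowered the lever to its stop (measured 0.008 rad). I pushed the pedal once to its stop (24 N, tread at 54 mm) with the foot down, and the camera showed it back up before I raised the lever again.
- **Final checks:** The last pictures show all three coupons inside the tray, the bed empty and the lever raised (1.21 rad, against a stop of 1.20). The pedal was released and the robot was clear of everything. The tape roll, mug, spanner, jar, core tube and the blue and yellow look-alikes appear where they started.
- **Disagreements:** Knob positions from the robot's grip and the cameras differed by a few millimetres. An earlier partly hidden view of the raised lever read 1.23 rad. I judged the lever's end positions by the force at the stop and the camera angle together. I noticed no grip slip.

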